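Set up the autosampler with the carrier from the back of the drain hook

TASK

The four-place carrier at the back of the crowded drain hook is wanted on the autosampler: hang the carriers in front of it on the spare hook, then take it down, stand it on the sampler's deck and push it gently home against the far rail and the end rail. Put every small sample jar from the bench upright into a pocket of it, with the carrier still home when you finish. It carries glass and the deck is delicate, so no hard knocks or pushes against the sampler, and leave the larger jar and the other things on the bench alone.

Things in the scene. Friction and masses are not known exactly. Their poses are not given: they have to be found in the camera images.
- carrier: The wanted four-place carrier, bare aluminium, the longest, rearmost on the crowded hook: a tray 37 mm wide (x), 171 mm long (y), walls 2.5 mm thick and 16 mm high, floor 4 mm, about 180 g. Four 32 x 32 mm pockets in a row, centred at y = -67, -32.5, 32.5, 67 mm. Origin: centre of its underside, z up; same after a half turn. An upright handle plate stands across its middle (see carrier_eye).
- carrier_eye (a point): Peak of the window in the carrier's handle, 46 mm above its underside; it rests on the hook rod when hung. The window, 22 mm wide (y), reaches from the floor (4 mm up) to here; around it the handle is 32 mm wide (y), 10 mm thick (x). Above it the solid finger grip, 32 x 10 mm, reaches from 46 to 76 mm above the underside. Axes as the carrier's.
- front1: A shorter aluminium carrier, 102 mm long (y), 34 mm wide (x), one pocket each side of the handle, about 130 g, with the same handle, window and heights as the wanted carrier; at the start it hangs before it on the same hook, nearer the tip (may be absent: None). Origin: centre of its underside; x, y, z as the carrier's.
- front1_eye (a point): Peak of the window in the handle of front1, 46 mm above its underside; it rests on the hook rod when hung.
- front2: A shorter aluminium carrier, 124 mm long (y), 34 mm wide (x), two pockets each side of the handle, about 140 g, with the same handle, window and heights as the wanted carrier; at the start it hangs before it on the same hook, nearer the tip (may be absent: None). Origin: centre of its underside; x, y, z as the carrier's.
- front2_eye (a point): Peak of the window in the handle of front2, 46 mm above its underside; it rests on the hook rod when hung.
- front3: A shorter aluminium carrier, 102 mm long (y), 34 mm wide (x), one pocket each side of the handle, about 130 g, with the same handle, window and heights as the wanted carrier; at the start it hangs before it on the same hook, nearer the tip (may be absent: None). Origin: centre of its underside; x, y, z as the carrier's.
- front3_eye (a point): Peak of the window in the handle of front3, 46 mm above its underside; it rests on the hook rod when hung.
- drain_stand: The crowded drain stand, fixed. Origin: foot of its 12 mm post on the bench. A level 8 mm round rod, the hook arm, runs from the post along its own -x (towards the robot), its top 200 mm above the bench. Base 90 mm wide (y), from x = -205 to +35 mm, with a drip tray, at most 22 mm high. Post 220 mm high.
- spare_stand: The spare drain stand, of the same make and size as the crowded one, its hook arm empty at the start. Origin: foot of its post; the arm runs along its own -x.
- drain_stand_tip (a point): Top of the crowded stand's upturned rod end, 203 mm from the post, 209 mm above the bench (9 mm over the rod's top). A carrier comes off when raised 12 to 25 mm and slid along the arm past this tip, its handle window around the rod; it is hung the other way round.
- spare_stand_tip (a point): Top of the spare stand's upturned rod end, same sizes.
- sampler: Autosampler, fixed. Origin on the bench under its deck's centre; x away from the robot, y to its left. Dark deck 115 (x) by 214 mm (y), top 55 mm up; front face at x = -60 mm. Rigid steel rails, 14 mm high: far rail, face at x = 36.5 mm (y -65 to 85); end rail on the robot's right, face at y = -90.5 mm (x -12 to 32). White housing 95 mm high from x = 75 mm back.
- sampler_home (a point): Where the centre of the carrier's underside lies when it is home: on the deck, long side flat against the far rail, end against the end rail (x = 18, y = -5, z = 55 mm from the sampler's origin). Axes as the sampler's. The deck and rails are delicate: keep every push on them below 20 N or so.
- jar1: Small amber glass sample jar with white cap, plain cylinder 28 mm across, 38 mm high, about 35 g, heavy foot, standing on the bench (may be absent: None). Origin: centre of its underside, z up.
- jar2: Small amber glass sample jar with white cap, plain cylinder 28 mm across, 38 mm high, about 35 g, heavy foot, standing on the bench (may be absent: None). Origin: centre of its underside, z up.
- jar3: Small amber glass sample jar with white cap, plain cylinder 28 mm across, 38 mm high, about 35 g, heavy foot, standing on the bench (may be absent: None). Origin: centre of its underside, z up.
- jar4: Small amber glass sample jar with white cap, plain cylinder 28 mm across, 38 mm high, about 35 g, heavy foot, standing on the bench (may be absent: None). Origin: centre of its underside, z up.
- big_jar: Larger amber jar, 46 mm across, 56 mm high, among the sample jars; not for this job. Origin: centre of its underside.
- media_bottle: Bystander: pink media bottle with red cap, 64 mm across, 125 mm high. Origin: centre of its underside.
- dish_stack: Bystander: stack of culture dishes, 92 mm across, 42 mm high. Origin: centre of its underside.
- tip_box: Bystander: pipette tip box, 85 x 122 mm, 64 mm high. Origin: centre of its underside.
- timer: Bystander: flat white bench timer, 65 x 58 mm, 17 mm high. Origin: centre of its underside.
There are look-alikes about, which are no part of the job. Leave any blue look-alike of the front3 alone.

How it is judged:
By the outcome, as a careful person would: the job done as asked, in the order asked, and still so for the second after the job is handed in, with the robot touching nothing.
Of front1, front2, front3 only 2 to 3 are there at a start; the rules pass over those that are not, and their reading is None.
Of jar1, jar2, jar3, jar4 only 2 to 4 are there at a start; the rules pass over those that are not, and their reading is None.
At some moment in a run one of jar1, jar2, jar3, jar4 may be knocked a few centimetres aside while the robot is not near it.
It also fails if it takes over 210 s, if anything falls off the work surface, if the arm or the gripper's body presses on something with over 40 N, if the wrist force passes 120 N, or if a joint passes its speed limit or range.

ROBOT

A 6-joint arm with a two-finger parallel gripper is mounted at the origin on the work surface. World frame = base frame: x ahead of the robot, y to its left, z up, the work surface at z = 0. Lengths are in mm, angles in rad, forces in N, time in s.
With the tool pointing down it reaches from about 350 to 775 mm from the base axis. Payload 7.3 kg.
Tool frame: the origin (TCP) lies at the very end of the fingers, on their centre line; the grasp point (between the pads) lies 19 mm behind it; z points along the fingers, y is the line along which they close (so a half turn about z gives the same grasp; the last joint's range is limited). The gripper opens to 92 mm and grips with 3 to 60 N. Pads are 19 mm wide; open, the fingers measure 130 mm over their backs; the gripper's body (75 mm by 190 mm) begins 47 mm behind the grasp point.
Start: joints at [-1.28, 0.342, 1.524, -0, 1.275, -0.146], TCP at [222.121, -475.718, 226.741] pointing down, gripper open.
Joint ranges: [-2.53, 2.53], [-0.77, 2.02], [0.04, 2.7], [-1, 4.14], [0.28, 2.66], [-3.11, 3.11]. Speed limits (rad/s): [2.57, 2.57, 3.14, 3.14, 3.14, 3.14].

INTERFACE

Orientations are given as [roll, pitch, yaw] about the fixed x, y, z axes, in that order (R = Rz(yaw) Ry(pitch) Rx(roll)).
In Python, from plant import bot gives the robot as it stands.
- The arm moves only by the tool jog_arm, never from a script. Its argument "targets" is a list of rows, each an object with "xyz": the shift along the tool's x, y, z as a fraction of full scale, a list of three; "spin": the turn about the tool's z as a fraction of full scale. In form: [{"xyz": [x, y, z], "spin": spin}, ...]. A call has exactly 10 rows; each row shifts and turns the commanded pose from where the row before left it, along the tool's axes as they then stand; what a row does not reach is not made up. Full scale, the value 1, is 80 mm for a shift and 0.1 rad for a turn. A row lasts 1/8 s, in which the tool goes at most 62.5 mm and 10.7 degrees, less where a joint would pass 70% of its speed; a pose out of reach is approached as far as the arm can. A call with a number of a shift or a turn outside -1 to 1 is refused whole. A call with a gripper value outside its range is refused whole. "gripper" is the opening in per cent of the stroke, from 0 (shut) to 100 (fully open), set as the call begins (left out, the last holds). The fingers move at their own pace and stop on an object; the grip force is fixed at half the most. Time passes only in rows, so rows that do not move let the fingers close, or fill a call up. It gives the time, the measured TCP pose, the force, the opening and the grip force at its end, in the units of the state.
- bot.get_obs(): the state, without advancing time (a new reading comes with each control period).
- bot.capture(name): name is "scene" or "top" or "wrist"; returns the picture (480x640x3 uint8, blue, green, red); there is no depth.
- bot.get_calibration(name): a dict with "vfov" (degrees; the focal length in pixels is half the picture's height over the tangent of half this angle, whatever the lens; pixels are square), "cx", "cy" (the principal point, pixels), "eye" and "rotation" of the camera in the world. Camera axes: x right, y down, z forward; pixel columns grow to the right and rows downward; lengths in mm; the calibration is good to about 2 mm. A picture is of the moment at which its call begins: read the wrist's pose just before it. get_calibration takes no time and is no camera call; for the wrist camera it gives the pose at the moment of the call.
- bot.close_job(): hands the job in; it is judged then, once.
The state is a dict: "time": time; "joint_positions": joint angles; "dq": joint speeds; "tau": joint torques, N m; "tool_pos": TCP position; "tcp_rot": TCP orientation; "contact_force": force on the tool from outside, world axes, zero at the start; "moment": the same for the moment, N m; "grip_width": finger opening in mm; "finger_force": force on a finger pad.
Only numpy, scipy, OpenCV 4.12 (cv2) and the standard library are available. Lean on these libraries where they do the work, as an engineer would, in place of code of your own. Each camera call takes 0.05 s, during which the arm holds its last target. There are 200 camera calls.

## Working session

There is one attempt and no reset: what is moved stays moved. The work goes in short steps, Python scripts to look and compute and a tool call to move; the robot and the scene stay as the last step left them, time stands still between calls to the robot, and variables do not carry over. Pictures are saved under pics/ and viewed, at most 14 in all, crops included, and the job is handed in when it is done.

Besides the shell and the picture viewer there is one more tool, called after "Request:" as name(argument=value, ...) on one line, values as JSON. jog_arm: Moves the arm, as the interface text tells. Shift numbers are shares of 80 mm and turn numbers shares of 0.1 rad, none past 1 either way. Its arguments: {"type":"object","properties":{"targets":{"type":"array","items":{"type":"object","properties":{"xyz":{"type":"array","items":{"type":"number"}},"spin":{"type":"number"}}}},"gripper":{"type":"number"}},"required":["targets"]}

```bash
ls; mkdir -p pics
cat > h.py <<'E'
import numpy as np, cv2
from plant import bot
def snap(n,f):
    c=bot.get_calibration(n); im=bot.capture(n); cv2.imwrite('pics/'+f+'.png',im); return im,c
def ray(c,u,v):
    f=240/np.tan(np.radians(c['vfov'])/2)
    d=np.array(c['rotation'])@np.array([(u-c['cx'])/f,(v-c['cy'])/f,1.]); return np.array(c['eye'],float),d/np.linalg.norm(d)
def onz(c,u,v,z):
    e,d=ray(c,u,v); return e+d*(z-e[2])/d[2]
def two(c1,p1,c2,p2):
    e1,d1=ray(c1,*p1); e2,d2=ray(c2,*p2)
    t=np.linalg.lstsq(np.c_[d1,-d2],e2-e1,rcond=None)[0]
    a,b=e1+t[0]*d1,e2+t[1]*d2; return (a+b)/2,np.linalg.norm(a-b)
def proj(c,p):
    f=240/np.tan(np.radians(c['vfov'])/2)
    q=np.array(c['rotation']).T@(np.array(p,float)-np.array(c['eye'])); return q[0]/q[2]*f+c['cx'],q[1]/q[2]*f+c['cy']
E
python3 - <<'E'
from h import *
for n in('scene','top','wrist'):
    im,c=snap(n,n+'0'); print(n,c)
print(bot.get_obs())
E
```

```text
pics
scene {'vfov': 45.667809955247385, 'cx': 313.3260500767139, 'cy': 241.62629810774223, 'eye': array([1269.77843552,  437.0126884 , 1066.14181545]), 'rotation': array([-2.35320894e+00, -3.99678625e-05,  2.07077522e+00])}
top {'vfov': 43.966603885327906, 'cx': 320.78074453996715, 'cy': 249.57435639606106, 'eye': array([1.71001947e+02, 6.57255346e-01, 1.70629673e+03]), 'rotation': array([-2.97769601, -0.00617376, -1.58291534])}
wrist {'vfov': 64.88795262734799, 'cx': 320.4781038602896, 'cy': 244.28815923844186, 'eye': array([ 290.52532908, -444.43036034,  383.04416256]), 'rotation': array([ 2.85805238e+00,  5.67378086e-04, -1.13257657e+00])}
{'time': 0.15, 'joint_positions': array([-1.27995193e+00,  3.42551601e-01,  1.52473727e+00, -9.34549034e-06,
        1.27540852e+00, -1.45995225e-01]), 'dq': array([ 0.00071209, -0.00066541, -0.00354084, -0.00030037,  0.00035039,
       -0.00014472]), 'tau': array([ 2.05391138e-03, -4.31467402e+01, -2.44353390e+01,  7.18984567e-02,
        5.37333253e-02, -7.20479966e-05]), 'tool_pos': array([ 222.05445234, -475.41802671,  226.23142376]), 'tcp_rot': array([-3.14049837e+00, -1.51871663e-04,  4.36842260e-01]), 'contact_force': array([ 0.47549969,  0.05138383, -0.22145781]), 'moment': array([ 0.00380086, -0.00500555, -0.00172082]), 'finger_force': 0.0, 'grip_width': 91.68353532396107}
```

```bash
sed -i "s/np.array(c\['rotation'\])/Rm(c)/; s/^from plant.*/from plant import bot\nfrom scipy.spatial.transform import Rotation as Ro\ndef Rm(c): return Ro.from_euler('xyz',c['rotation']).as_matrix()/" h.py; cat h.py | grep Rm
```

```text
def Rm(c): return Ro.from_euler('xyz',c['rotation']).as_matrix()
    d=Rm(c)@np.array([(u-c['cx'])/f,(v-c['cy'])/f,1.]); return np.array(c['eye'],float),d/np.linalg.norm(d)
    q=Rm(c).T@(np.array(p,float)-np.array(c['eye'])); return q[0]/q[2]*f+c['cx'],q[1]/q[2]*f+c['cy']
```

View pics/scene0.png

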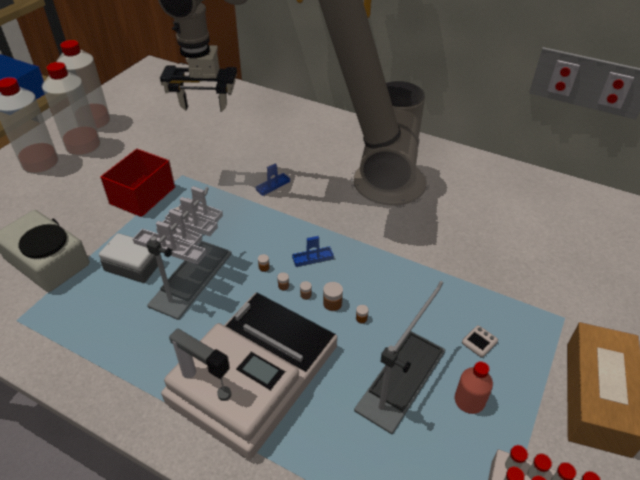

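View pics/top0.png

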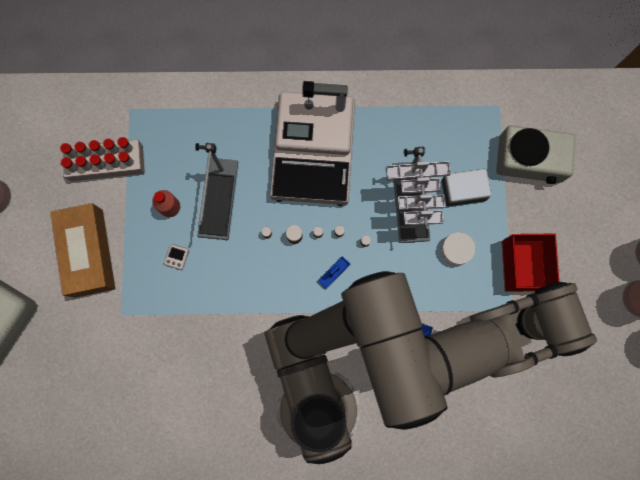

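Run:
```python
import cv2
t=cv2.imread('pics/top0.png')[75:270,185:475]; cv2.imwrite('pics/topc.png',cv2.resize(t,None,fx=2.75,fy=2.75,interpolation=cv2.INTER_CUBIC))
t=cv2.imread('pics/scene0.png')[175:435,125:455]; cv2.imwrite('pics/scenec.png',cv2.resize(t,None,fx=2.3,fy=2.3,interpolation=cv2.INTER_CUBIC))
```

```text
(no output)
```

View pics/topc.png

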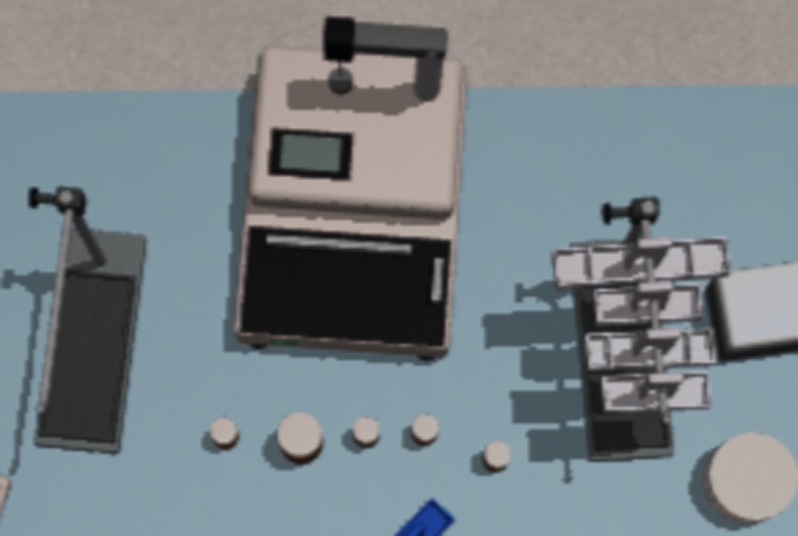

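View pics/scenec.png

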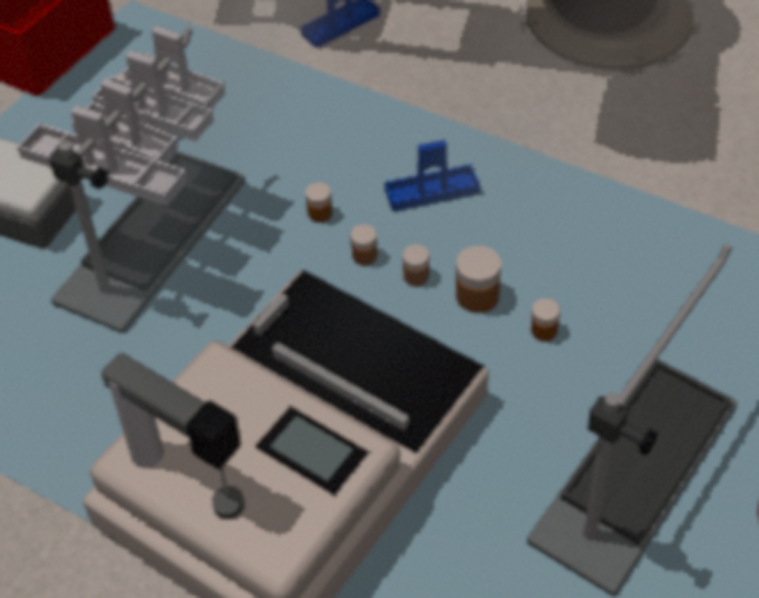

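Run:
```python
from h import *
ct=bot.get_calibration('top'); cs=bot.get_calibration('scene')
T=lambda x,y:((x+.5)/2.75-.5+185,(y+.5)/2.75-.5+75)
S=lambda x,y:((x+.5)/2.3-.5+125,(y+.5)/2.3-.5+175)
np.set_printoptions(precision=1,suppress=True)
print('deck');
for p in[(248,228),(452,236),(447,347),(238,340)]: print(onz(ct,*T(*p),55))
for p in[(302,271),(487,367),(420,450),(236,345)]: print('s',onz(cs,*S(*p),55))
print('spare base z10')
for p in[(118,450),(37,442),(147,237),(72,230)]: print(onz(ct,*T(*p),6))
for p in[(527,542),(613,593),(735,403),(662,360)]: print('s',onz(cs,*S(*p),6))
print('spare post top',onz(ct,*T(68,199),220),'tip',onz(ct,*T(42,409),206), two(ct,T(42,409),cs,S(728,247)))
print('drain base');
for p in[(590,460),(672,452)]: print(onz(ct,*T(*p),6))
for p in[(52,301),(124,330),(243,178)]: print('s',onz(cs,*S(*p),6))
print('drain post',onz(ct,*T(647,207),220), )
print('handles z230');
for t,s in[((651,262),(95,107)),((655,304),(122,81)),((662,344),(147,53)),((667,392),(172,32))]: print(onz(ct,*T(*t),230),onz(cs,*S(*s),230))
print('carrier corners z170')
for p in[(553,252),(557,286),(727,239),(729,272), (595,291),(597,323),(697,287),(700,318),(585,335),(590,369),(711,330),(714,363),(602,378),(606,412),(707,374),(709,408)]: print(onz(ct,*T(*p),170))
print('jars z38')
for p in[(224,433),(366,431),(425,429),(497,455)]: print(onz(ct,*T(*p),38))
for p in[(546,309),(416,256),(364,236),(318,193)]: print('s',onz(cs,*S(*p),38))
print('big',onz(ct,*T(301,437),56))
```

```text
deck
[714.6 116.5  55. ]
[703.7 -97.6  55. ]
[584.1 -90.1  55. ]
[593.8 126.8  55. ]
s [586.8 -86.8  55. ]
s [602.5 129.6  55. ]
s [711.6 118.1  55. ]
s [694.5 -92.2  55. ]
spare base z10
[488.2 257.1   6. ]
[497.7 342.7   6. ]
[721.8 228.9   6. ]
[730.4 310.    6. ]
s [721.3 231.3   6. ]
s [729.1 316.9   6. ]
s [493.4 343.4   6. ]
s [479.6 262.9   6. ]
spare post top [690.6 275.4 220. ] tip [490.7 298.5 206. ] (array([490. , 300. , 206.8]), np.float64(3.4776270413124375))
drain base
[ 472.  -241.6    6. ]
[ 479.6 -328.7    6. ]
s [ 711.2 -316.5    6. ]
s [ 705.4 -227.9    6. ]
s [ 470.6 -244.3    6. ]
drain post [ 677.2 -273.4  220. ]
handles z230
[ 620.1 -273.2  230. ] [ 629.2 -275.2  230. ]
[ 579.4 -275.3  230. ] [ 587.9 -275.9  230. ]
[ 541.  -280.3  230. ] [ 543.3 -280.3  230. ]
[ 495.4 -283.1  230. ] [ 505.4 -278.2  230. ]
carrier corners z170
[ 649.4 -189.   170. ]
[ 615.1 -191.9  170. ]
[ 660.9 -359.7  170. ]
[ 627.5 -360.   170. ]
[ 609.7 -228.7  170. ]
[ 577.6 -229.5  170. ]
[ 612.7 -328.1  170. ]
[ 581.6 -329.7  170. ]
[ 565.8 -217.5  170. ]
[ 532.  -221.2  170. ]
[ 569.5 -339.8  170. ]
[ 536.7 -341.2  170. ]
[ 523.  -232.5  170. ]
[ 489.6 -235.2  170. ]
[ 525.9 -333.9  170. ]
[ 492.4 -334.4  170. ]
jars z38
[499.  142.5  38. ]
[499.5  -5.   38. ]
[500.9 -66.4  38. ]
[ 472.6 -140.6   38. ]
s [500.5 143.9  38. ]
s [502.   -3.3  38. ]
s [504.  -64.5  38. ]
s [ 474.6 -139.8   38. ]
big [490.4  61.9  56. ]
```

```bash
cat >> h.py <<'E'
np.set_printoptions(precision=1,suppress=True)
def plan(*legs):
    """legs: (x,y,z,yaw,n rows). Prints rows in tool axes, shares of 80 mm / 0.1 rad, for a tool pointing down."""
    o=bot.get_obs(); p=np.array(o['tool_pos']); yaw=o['tcp_rot'][2]; out=[]
    print('from',p,round(yaw,4))
    for x,y,z,w,n in legs:
        if x is None: out+=[(0,0,0,0)]*n; continue
        p0,y0=p.copy(),yaw; q=np.array([x,y,z],float)
        for k in range(1,n+1):
            d=(p0+(q-p0)*k/n-p); c,s=np.cos(yaw),np.sin(yaw)
            t=np.array([c*d[0]+s*d[1], s*d[0]-c*d[1], -d[2]])/80
            sp=-(y0+(w-y0)*k/n-yaw)/.1
            t=np.round(t,2 if k<n else 3); sp=round(sp,2 if k<n else 3)
            if max(abs(t).max(),abs(sp))>1 or np.linalg.norm(t)>.78: print('TOO FAST',t,sp)
            T=t*80; p=p+np.array([c*T[0]+s*T[1], s*T[0]-c*T[1], -T[2]]); yaw-=sp*.1
            out.append((*(t+0.),sp+0.))
    while len(out)%10: out.append((0,0,0,0))
    for i in range(0,len(out),10):
        print('[',', '.join('{"xyz":[%g,%g,%g],"spin":%g}'%r for r in out[i:i+10]),']')
E
python3 - <<'E'
from h import *
plan((500,-283,310,.06,9))
ct=bot.get_calibration('top'); cs=bot.get_calibration('scene')
T=lambda x,y:((x+.5)/2.75-.5+185,(y+.5)/2.75-.5+75)
S=lambda x,y:((x+.5)/2.3-.5+125,(y+.5)/2.3-.5+175)
print(two(ct,T(340,80),cs,S(228,500)),two(ct,T(338,38),cs,S(213,433)))
E
```

```text
from [ 222.1 -475.4  226.2] 0.4368
[ {"xyz":[0.46,-0.08,-0.12],"spin":0.42}, {"xyz":[0.46,-0.1,-0.11],"spin":0.42}, {"xyz":[0.46,-0.11,-0.12],"spin":0.42}, {"xyz":[0.45,-0.14,-0.12],"spin":0.41}, {"xyz":[0.44,-0.16,-0.11],"spin":0.42}, {"xyz":[0.44,-0.17,-0.12],"spin":0.42}, {"xyz":[0.42,-0.19,-0.11],"spin":0.42}, {"xyz":[0.42,-0.21,-0.12],"spin":0.42}, {"xyz":[0.416,-0.226,-0.117],"spin":0.418}, {"xyz":[0,0,0],"spin":0} ]
(array([856.4,  18.2, 104.9]), np.float64(0.5901554148115341)) (array([857.1,  18.4, 204.5]), np.float64(0.042637767290411674))
```

Request:
jog_arm(targets=[{"xyz": [0.46,-0.08,-0.12],"spin": 0.42},{"xyz": [0.46,-0.1,-0.11],"spin": 0.42},{"xyz": [0.46,-0.11,-0.12],"spin": 0.42},{"xyz": [0.45,-0.14,-0.12],"spin": 0.41},{"xyz": [0.44,-0.16,-0.11],"spin": 0.42},{"xyz": [0.44,-0.17,-0.12],"spin": 0.42},{"xyz": [0.42,-0.19,-0.11],"spin": 0.42},{"xyz": [0.42,-0.21,-0.12],"spin": 0.42},{"xyz": [0.416,-0.226,-0.117],"spin": 0.418},{"xyz": [0,0,0],"spin": 0}], gripper=70)

```text
time: 1.4
tool_pos: [501.7, -281.8, 310.5]
tcp_rot: [3.141, -0.001, 0.063]
contact_force: [0.3, -0.9, -0.5]
grip_width: 64.5
finger_force: 0.0
```

Run:
```python
from h import *
im,c=snap('wrist','w1'); print(c, bot.get_obs()['tool_pos'],bot.get_obs()['tcp_rot'])
```

```text
{'vfov': 64.88795262734799, 'cx': 320.4781038602896, 'cy': 244.28815923844186, 'eye': array([ 577. , -277.9,  467.5]), 'rotation': array([ 2.9, -0. , -1.5])} [ 500.5 -282.7  310.1] [-3.1  0.   0.1]
```

View pics/w1.png

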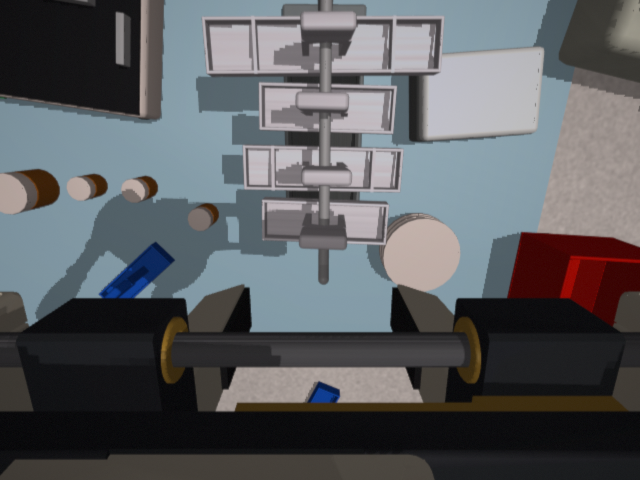

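Run:
```python
from h import *
import cv2
c=bot.get_calibration('wrist')
for p in[(301,247),(345,247),(302,183),(351,183),(297,107),(349,107),(301,40),(356,40),(301,13),(356,13)]: print(p,onz(c,*p,230))
print('tip',onz(c,323,281,207),'rod',onz(c,324,130,200),onz(c,324,200,200),onz(c,323,60,200))
print('tray ends z170')
for p in[(263,202),(387,205),(266,241),(384,244),(244,148),(402,152),(260,85),(395,88),(205,18),(442,18),(208,73),(440,73)]: print(p,onz(c,*p,170))
im=cv2.imread('pics/w1.png')[0:300,180:460]; cv2.imwrite('pics/w1c.png',cv2.resize(im,None,fx=2,fy=2,interpolation=cv2.INTER_CUBIC))
```

```text
(301, 247) [ 504.3 -270.7  230. ]
(345, 247) [ 506.1 -299.5  230. ]
(302, 183) [ 546.  -269.3  230. ]
(351, 183) [ 548.  -299.8  230. ]
(297, 107) [ 590.4 -264.1  230. ]
(349, 107) [ 592.4 -294.8  230. ]
(301, 40) [ 626.2 -264.7  230. ]
(356, 40) [ 628.2 -295.7  230. ]
(301, 13) [ 639.6 -264.   230. ]
(356, 13) [ 641.6 -294.5  230. ]
tip [ 472.2 -287.4  207. ] rod [ 578.8 -281.2  200. ] [ 531.2 -284.3  200. ] [ 621.8 -277.6  200. ]
tray ends z170
(263, 202) [ 521.5 -236.8  170. ]
(387, 205) [ 525.3 -335.2  170. ]
(266, 241) [ 489.4 -239.9  170. ]
(384, 244) [ 493.  -336.4  170. ]
(244, 148) [ 562.1 -221.4  170. ]
(402, 152) [ 566.8 -342.   170. ]
(260, 85) [ 607.5 -232.7  170. ]
(395, 88) [ 611.7 -331.3  170. ]
(205, 18) [ 648.4 -193.7  170. ]
(442, 18) [ 659.  -358.6  170. ]
(208, 73) [ 613.1 -195.1  170. ]
(440, 73) [ 623.9 -362.6  170. ]
```

View pics/w1c.png

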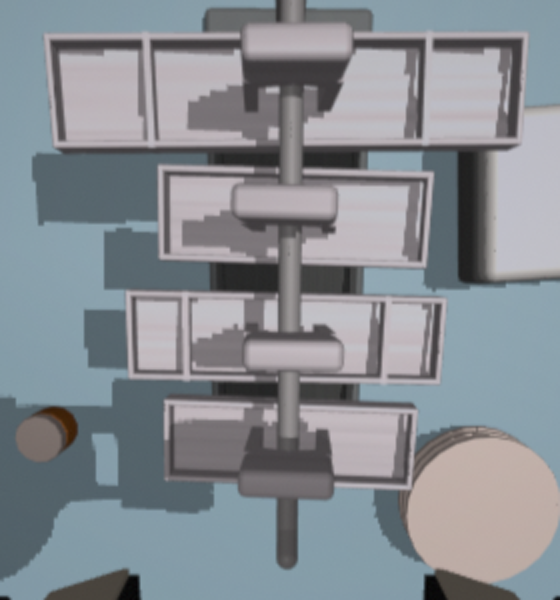

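Run:
```python
from h import *
plan((507,-285,250,.062,2),(507,-285,197,.062,4),(None,0,0,0,4))
```

```text
from [ 500.5 -282.7  310.1] 0.0624
[ {"xyz":[0.04,0.02,0.38],"spin":0}, {"xyz":[0.039,0.014,0.371],"spin":0.004}, {"xyz":[0,0,0.17],"spin":0}, {"xyz":[0,0,0.16],"spin":0}, {"xyz":[0,0,0.17],"spin":0}, {"xyz":[0,0,0.163],"spin":0}, {"xyz":[0,0,0],"spin":0}, {"xyz":[0,0,0],"spin":0}, {"xyz":[0,0,0],"spin":0}, {"xyz":[0,0,0],"spin":0} ]
```

Request:
jog_arm(targets=[{"xyz": [0.04,0.02,0.38],"spin": 0},{"xyz": [0.04,0.01,0.37],"spin": 0},{"xyz": [0,0,0.17],"spin": 0},{"xyz": [0,0,0.16],"spin": 0},{"xyz": [0,0,0.17],"spin": 0},{"xyz": [0,0,0.16],"spin": 0},{"xyz": [0,0,0],"spin": 0},{"xyz": [0,0,0],"spin": 0},{"xyz": [0,0,0],"spin": 0},{"xyz": [0,0,0],"spin": 0}])

```text
time: 2.7
tool_pos: [506.8, -285.4, 198.1]
tcp_rot: [3.141, -0.001, 0.06]
contact_force: [1.5, 0.9, -0.5]
grip_width: 64.4
finger_force: 0.0
```

Request:
jog_arm(targets=[{"xyz": [0,0,0],"spin": 0},{"xyz": [0,0,0],"spin": 0},{"xyz": [0,0,0],"spin": 0},{"xyz": [0,0,0],"spin": 0},{"xyz": [0,0,0],"spin": 0},{"xyz": [0,0,-0.07],"spin": 0},{"xyz": [0,0,-0.08],"spin": 0},{"xyz": [0,0,-0.075],"spin": 0},{"xyz": [0,0,0],"spin": 0},{"xyz": [0,0,0],"spin": 0}], gripper=10)

```text
time: 3.95
tool_pos: [506.5, -285.3, 215.6]
tcp_rot: [3.142, 0.0, 0.06]
contact_force: [0.5, 0.2, -1.4]
grip_width: 31.8
finger_force: 30.0
```

Run:
```python
from h import *
snap('wrist','w2')
p=bot.get_obs()['tool_pos']; x,y,z=p
plan((x-76,y-5,z,.062,4),(x-76,y-5,z+15,.062,1),(440,0,z+15,-.04,5), (452,302,z+15,-.119,5),(452,302,z,-.119,2))
```

```text
from [ 506.5 -285.3  215.5] 0.0599
[ {"xyz":[-0.24,0,0],"spin":-0.01}, {"xyz":[-0.24,0,0],"spin":0}, {"xyz":[-0.23,0,0],"spin":-0.01}, {"xyz":[-0.242,0.005,0],"spin":-0.001}, {"xyz":[0,0,-0.188],"spin":0}, {"xyz":[0.07,-0.72,0],"spin":0.2}, {"xyz":[0.05,-0.73,0],"spin":0.21}, {"xyz":[0.04,-0.72,0],"spin":0.2}, {"xyz":[0.03,-0.73,0],"spin":0.21}, {"xyz":[0.006,-0.724,0],"spin":0.2} ]
[ {"xyz":[0,-0.76,0],"spin":0.16}, {"xyz":[-0.01,-0.75,0],"spin":0.16}, {"xyz":[-0.03,-0.76,0],"spin":0.15}, {"xyz":[-0.03,-0.75,0],"spin":0.16}, {"xyz":[-0.05,-0.755,0],"spin":0.16}, {"xyz":[0,0,0.09],"spin":0}, {"xyz":[0,0,0.098],"spin":0}, {"xyz":[0,0,0],"spin":0}, {"xyz":[0,0,0],"spin":0}, {"xyz":[0,0,0],"spin":0} ]
```

View pics/w2.png

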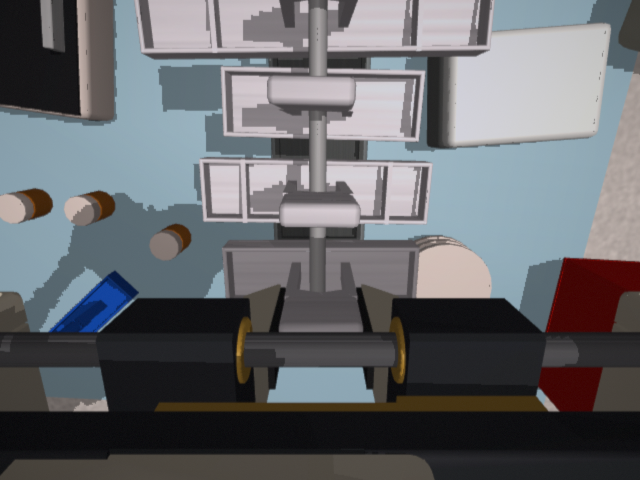

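Request:
jog_arm(targets=[{"xyz": [-0.24,0,0],"spin": 0},{"xyz": [-0.24,0,0],"spin": 0},{"xyz": [-0.24,0,0],"spin": 0},{"xyz": [-0.24,0,0],"spin": 0},{"xyz": [0,0,-0.19],"spin": 0},{"xyz": [0.07,-0.72,0],"spin": 0.2},{"xyz": [0.05,-0.73,0],"spin": 0.2},{"xyz": [0.04,-0.72,0],"spin": 0.2},{"xyz": [0.03,-0.73,0],"spin": 0.2},{"xyz": [0.01,-0.72,0],"spin": 0.2}])

```text
time: 5.25
tool_pos: [439.9, 1.8, 230.9]
tcp_rot: [3.141, -0.0, -0.041]
contact_force: [1.1, -0.1, -1.0]
grip_width: 31.5
finger_force: 30.0
```

Request:
jog_arm(targets=[{"xyz": [0,-0.76,0],"spin": 0.16},{"xyz": [-0.01,-0.75,0],"spin": 0.16},{"xyz": [-0.03,-0.76,0],"spin": 0.16},{"xyz": [-0.03,-0.75,0],"spin": 0.16},{"xyz": [-0.05,-0.75,0],"spin": 0.16},{"xyz": [0,0,0],"spin": 0},{"xyz": [0,0,0],"spin": 0},{"xyz": [0,0,0],"spin": 0},{"xyz": [0,0,0],"spin": 0},{"xyz": [0,0,0],"spin": 0}])

```text
time: 6.5
tool_pos: [452.5, 301.0, 231.1]
tcp_rot: [-3.142, -0.0, -0.121]
contact_force: [0.0, 0.0, -1.0]
grip_width: 31.4
finger_force: 30.0
```

Run:
```python
from h import *
snap('wrist','w3');print(bot.get_obs()['tool_pos'],bot.get_obs()['tcp_rot'])
```

```text
[452.5 301.1 231. ] [-3.1 -0.  -0.1]
```

View pics/w3.png

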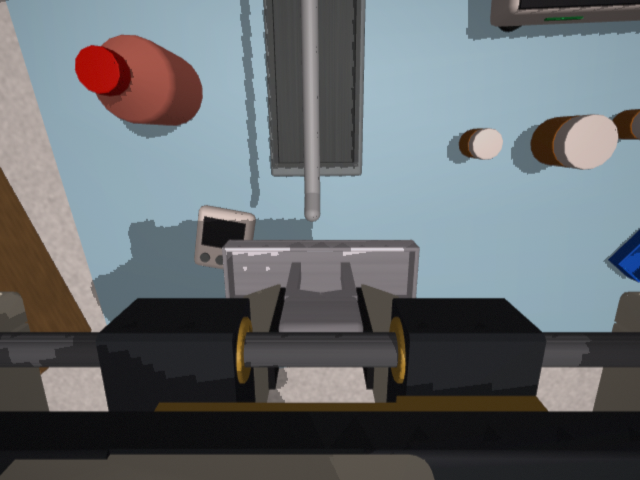

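Run:
```python
from h import *
c=bot.get_calibration('wrist')
t=onz(c,313,216,206); print('tip',t); 
for p in[(312,150),(311.5,80),(310.5,5)]: print(onz(c,*p,200))
a=onz(c,312.5,170,200);b=onz(c,310.5,5,200); d=(b-a)/np.linalg.norm(b-a); print(d,np.arctan2(d[1],d[0]))
```

```text
tip [489.6 299.3 206. ]
[520.7 295.9 200. ]
[551.8 292.2 200. ]
[581.9 288.9 200. ]
[ 1.  -0.1  0. ] -0.11317715392621501
```

Run:
```python
from h import *
plan((452,303.6,216.5,-.115,3),(623.7,283.9,216.5,-.115,7),(623.7,283.9,198.3,-.115,4),(None,0,0,0,1))
```

```text
from [452.5 301.1 231. ] -0.121
[ {"xyz":[0,-0.01,0.06],"spin":-0.02}, {"xyz":[-0.01,-0.01,0.06],"spin":-0.02}, {"xyz":[0,-0.01,0.062],"spin":-0.02}, {"xyz":[0.31,0,0],"spin":0}, {"xyz":[0.31,0,0],"spin":0}, {"xyz":[0.31,0,0],"spin":0}, {"xyz":[0.3,0,0],"spin":0}, {"xyz":[0.31,0,0],"spin":0}, {"xyz":[0.31,0,0],"spin":0}, {"xyz":[0.311,-0.002,0],"spin":0} ]
[ {"xyz":[0,0,0.06],"spin":0}, {"xyz":[0,0,0.05],"spin":0}, {"xyz":[0,0,0.06],"spin":0}, {"xyz":[0,0,0.057],"spin":0}, {"xyz":[0,0,0],"spin":0}, {"xyz":[0,0,0],"spin":0}, {"xyz":[0,0,0],"spin":0}, {"xyz":[0,0,0],"spin":0}, {"xyz":[0,0,0],"spin":0}, {"xyz":[0,0,0],"spin":0} ]
```

Request:
jog_arm(targets=[{"xyz": [0,-0.01,0.06],"spin": -0.02},{"xyz": [-0.01,-0.01,0.06],"spin": -0.02},{"xyz": [0,-0.01,0.06],"spin": -0.02},{"xyz": [0.31,0,0],"spin": 0},{"xyz": [0.31,0,0],"spin": 0},{"xyz": [0.31,0,0],"spin": 0},{"xyz": [0.3,0,0],"spin": 0},{"xyz": [0.31,0,0],"spin": 0},{"xyz": [0.31,0,0],"spin": 0},{"xyz": [0.31,0,0],"spin": 0}])

```text
time: 7.8
tool_pos: [624.1, 284.5, 215.8]
tcp_rot: [3.141, 0.001, -0.114]
contact_force: [-0.2, -0.0, -0.4]
grip_width: 31.7
finger_force: 30.0
```

Request:
jog_arm(targets=[{"xyz": [0,0,0.06],"spin": 0},{"xyz": [0,0,0.05],"spin": 0},{"xyz": [0,0,0.06],"spin": 0},{"xyz": [0,0,0.03],"spin": 0},{"xyz": [0,0,0.02],"spin": 0},{"xyz": [0,0,0],"spin": 0},{"xyz": [0,0,0],"spin": 0},{"xyz": [0,0,0],"spin": 0},{"xyz": [0,0,0],"spin": 0},{"xyz": [0,0,0],"spin": 0}])

```text
time: 9.05
tool_pos: [623.4, 284.4, 198.9]
tcp_rot: [3.142, -0.0, -0.114]
contact_force: [-0.1, -0.2, -0.2]
grip_width: 31.9
finger_force: 30.0
```

Request:
jog_arm(targets=[{"xyz": [0,0,0],"spin": 0},{"xyz": [0,0,0],"spin": 0},{"xyz": [0,0,0],"spin": 0},{"xyz": [0,0,0],"spin": 0},{"xyz": [0,0,-0.2],"spin": 0},{"xyz": [0,0,-0.4],"spin": 0},{"xyz": [0,0,-0.4],"spin": 0},{"xyz": [0,0,0],"spin": 0},{"xyz": [0,0,0],"spin": 0},{"xyz": [0,0,0],"spin": 0}], gripper=70)

```text
time: 10.3
tool_pos: [622.9, 284.3, 277.5]
tcp_rot: [3.14, 0.002, -0.114]
contact_force: [0.3, 0.1, -0.1]
grip_width: 64.3
finger_force: 0.0
```

Run:
```python
from h import *
snap('wrist','w4');z=275
plan((560,240,z,-.1,2),(550,0,z,0,5),(551,-260,z,.06,5),(551,-283,260,.062,1),(551,-283,198,.062,4),(None,0,0,0,2))
```

```text
from [623.  284.3 277.6] -0.114
[ {"xyz":[-0.36,0.32,0.02],"spin":-0.07}, {"xyz":[-0.362,0.318,0.012],"spin":-0.07}, {"xyz":[0.04,0.6,0],"spin":-0.2}, {"xyz":[0.02,0.6,0],"spin":-0.2}, {"xyz":[0.01,0.6,0],"spin":-0.2}, {"xyz":[0,0.6,0],"spin":-0.2}, {"xyz":[-0.015,0.6,0],"spin":-0.2}, {"xyz":[0,0.65,0],"spin":-0.12}, {"xyz":[0,0.65,0],"spin":-0.12}, {"xyz":[-0.02,0.65,0],"spin":-0.12} ]
[ {"xyz":[-0.02,0.65,0],"spin":-0.12}, {"xyz":[-0.025,0.649,0],"spin":-0.12}, {"xyz":[-0.017,0.287,0.188],"spin":-0.02}, {"xyz":[0,0,0.19],"spin":0}, {"xyz":[0,0,0.2],"spin":0}, {"xyz":[0,0,0.19],"spin":0}, {"xyz":[0,0,0.195],"spin":0}, {"xyz":[0,0,0],"spin":0}, {"xyz":[0,0,0],"spin":0}, {"xyz":[0,0,0],"spin":0} ]
```

View pics/w4.png

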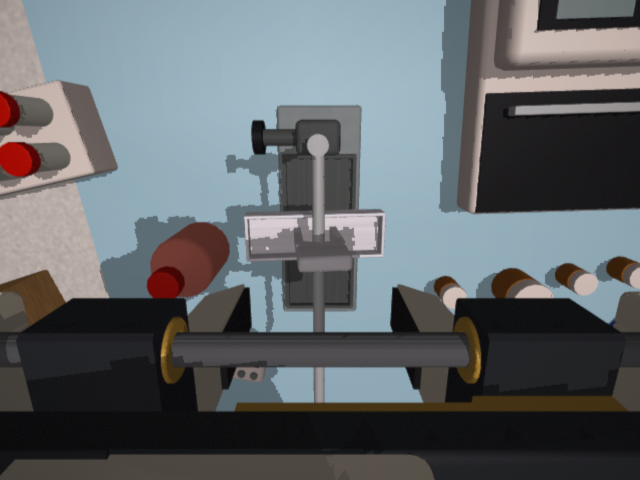

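Request:
jog_arm(targets=[{"xyz": [-0.36,0.32,0.02],"spin": -0.07},{"xyz": [-0.36,0.32,0.01],"spin": -0.07},{"xyz": [0.04,0.6,0],"spin": -0.2},{"xyz": [0.02,0.6,0],"spin": -0.2},{"xyz": [0.01,0.6,0],"spin": -0.2},{"xyz": [0,0.6,0],"spin": -0.2},{"xyz": [-0.02,0.6,0],"spin": -0.2},{"xyz": [0,0.65,0],"spin": -0.12},{"xyz": [0,0.65,0],"spin": -0.12},{"xyz": [-0.02,0.65,0],"spin": -0.12}])

```text
time: 11.6
tool_pos: [550.0, -157.6, 275.9]
tcp_rot: [-3.141, 0.001, 0.036]
contact_force: [0.5, 0.3, 0.2]
grip_width: 64.5
finger_force: 0.0
```

Request:
jog_arm(targets=[{"xyz": [-0.02,0.65,0],"spin": -0.12},{"xyz": [-0.02,0.65,0],"spin": -0.12},{"xyz": [-0.02,0.29,0.19],"spin": -0.02},{"xyz": [0,0,0],"spin": 0},{"xyz": [0,0,0],"spin": 0},{"xyz": [0,0,0],"spin": 0},{"xyz": [0,0,0],"spin": 0},{"xyz": [0,0,0],"spin": 0},{"xyz": [0,0,0],"spin": 0},{"xyz": [0,0,0],"spin": 0}])

```text
time: 12.85
tool_pos: [551.3, -283.3, 261.3]
tcp_rot: [3.141, -0.0, 0.062]
contact_force: [0.3, -1.3, -0.3]
grip_width: 64.1
finger_force: 0.0
```

Run:
```python
from h import *
im,c=snap('wrist','w5')
plan((551,-283,198,.062,6),(None,0,0,0,4))
# predicted pixels of handle 2 top face centre
print(proj(c,(551,-283,230)),proj(c,(594,-280,230)))
g=cv2.cvtColor(im,cv2.COLOR_BGR2GRAY); print(g[200:330:3,300].tolist()); print(g[200:330:3,340].tolist())
```

```text
from [ 551.3 -283.3  261.3] 0.0619
[ {"xyz":[0,0,0.13],"spin":0}, {"xyz":[0,0,0.13],"spin":0}, {"xyz":[0,0,0.14],"spin":0}, {"xyz":[0,0,0.13],"spin":0}, {"xyz":[0,0,0.13],"spin":0}, {"xyz":[-0.004,-0.004,0.131],"spin":-0.001}, {"xyz":[0,0,0],"spin":0}, {"xyz":[0,0,0],"spin":0}, {"xyz":[0,0,0],"spin":0}, {"xyz":[0,0,0],"spin":0} ]
(np.float64(317.8555061567668), np.float64(281.94444148218093)) (np.float64(317.15443541743576), np.float64(202.04177468019273))
[167, 132, 100, 38, 37, 38, 47, 70, 107, 108, 114, 114, 92, 76, 75, 73, 75, 74, 70, 70, 67, 69, 70, 70, 92, 110, 174, 170, 166, 142, 147, 146, 147, 146, 146, 147, 146, 146, 147, 146, 146, 146, 146, 146]
[166, 148, 173, 75, 61, 60, 60, 70, 89, 103, 112, 114, 111, 107, 92, 73, 70, 69, 69, 69, 66, 68, 70, 69, 92, 105, 107, 105, 107, 111, 148, 147, 148, 147, 147, 146, 146, 145, 145, 146, 146, 146, 145, 145]
```

Request:
jog_arm(targets=[{"xyz": [0,0,0.13],"spin": 0},{"xyz": [0,0,0.13],"spin": 0},{"xyz": [0,0,0.14],"spin": 0},{"xyz": [0,0,0.13],"spin": 0},{"xyz": [0,0,0.13],"spin": 0},{"xyz": [0,0,0.13],"spin": 0},{"xyz": [0,0,0],"spin": 0},{"xyz": [0,0,0],"spin": 0},{"xyz": [0,0,0],"spin": 0},{"xyz": [0,0,0],"spin": 0}])

```text
time: 14.15
tool_pos: [551.4, -283.4, 198.5]
tcp_rot: [3.141, -0.001, 0.062]
contact_force: [0.7, -0.2, 0.6]
grip_width: 64.4
finger_force: 0.0
```

Request:
jog_arm(targets=[{"xyz": [0,0,0],"spin": 0},{"xyz": [0,0,0],"spin": 0},{"xyz": [0,0,0],"spin": 0},{"xyz": [0,0,0],"spin": 0},{"xyz": [0,0,0],"spin": 0},{"xyz": [0,0,-0.07],"spin": 0},{"xyz": [0,0,-0.08],"spin": 0},{"xyz": [0,0,-0.075],"spin": 0},{"xyz": [0,0,0],"spin": 0},{"xyz": [0,0,0],"spin": 0}], gripper=10)

```text
time: 15.4
tool_pos: [551.3, -283.3, 216.0]
tcp_rot: [3.142, 0.0, 0.062]
contact_force: [-0.3, 0.2, -1.5]
grip_width: 31.7
finger_force: 30.0
```

Run:
```python
from h import *
x,y,z=bot.get_obs()['tool_pos']; print(z)
plan((432,y-(x-432)*.065,z,.062,6),(432,y-(x-432)*.065,z+15,.062,1),(440,0,z+15,-.04,5), (452,303.6,z+15,-.115,6),(452,303.6,z,-.115,2),(580,288.9,z,-.115,6),(580,288.9,198.5,-.115,4))
```

```text
215.97261364197823
from [ 551.3 -283.3  216. ] 0.062
[ {"xyz":[-0.25,0,0],"spin":0}, {"xyz":[-0.25,0,0],"spin":0}, {"xyz":[-0.25,0,0],"spin":0}, {"xyz":[-0.25,0,0],"spin":0}, {"xyz":[-0.24,0,0],"spin":0}, {"xyz":[-0.254,0.004,0],"spin":0}, {"xyz":[0,0,-0.188],"spin":0}, {"xyz":[0.07,-0.72,0],"spin":0.2}, {"xyz":[0.05,-0.73,0],"spin":0.21}, {"xyz":[0.03,-0.73,0],"spin":0.2} ]
[ {"xyz":[0.02,-0.73,0],"spin":0.21}, {"xyz":[0.007,-0.723,0],"spin":0.2}, {"xyz":[0,-0.63,0],"spin":0.13}, {"xyz":[-0.01,-0.64,0],"spin":0.12}, {"xyz":[-0.01,-0.63,0],"spin":0.13}, {"xyz":[-0.03,-0.63,0],"spin":0.12}, {"xyz":[-0.03,-0.63,0],"spin":0.13}, {"xyz":[-0.041,-0.636,0],"spin":0.12}, {"xyz":[0,0,0.09],"spin":0}, {"xyz":[0,0,0.098],"spin":0} ]
[ {"xyz":[0.27,0,0],"spin":0}, {"xyz":[0.27,0,0],"spin":0}, {"xyz":[0.27,0,0],"spin":0}, {"xyz":[0.26,0,0],"spin":0}, {"xyz":[0.27,0,0],"spin":0}, {"xyz":[0.27,-0.001,0],"spin":0}, {"xyz":[0,0,0.05],"spin":0}, {"xyz":[0,0,0.06],"spin":0}, {"xyz":[0,0,0.05],"spin":0}, {"xyz":[0,0,0.058],"spin":0} ]
```

Request:
jog_arm(targets=[{"xyz": [-0.25,0,0],"spin": 0},{"xyz": [-0.25,0,0],"spin": 0},{"xyz": [-0.25,0,0],"spin": 0},{"xyz": [-0.25,0,0],"spin": 0},{"xyz": [-0.24,0,0],"spin": 0},{"xyz": [-0.25,0,0],"spin": 0},{"xyz": [0,0,-0.19],"spin": 0},{"xyz": [0.07,-0.72,0],"spin": 0.2},{"xyz": [0.05,-0.73,0],"spin": 0.21},{"xyz": [0.03,-0.73,0],"spin": 0.2}])

```text
time: 16.65
tool_pos: [436.8, -114.3, 231.2]
tcp_rot: [-3.142, -0.0, -0.001]
contact_force: [0.9, 0.4, -1.4]
grip_width: 31.9
finger_force: 30.0
```

Request:
jog_arm(targets=[{"xyz": [0.02,-0.73,0],"spin": 0.21},{"xyz": [0.01,-0.72,0],"spin": 0.2},{"xyz": [0,-0.63,0],"spin": 0.13},{"xyz": [-0.01,-0.64,0],"spin": 0.12},{"xyz": [-0.01,-0.63,0],"spin": 0.13},{"xyz": [-0.03,-0.63,0],"spin": 0.12},{"xyz": [-0.03,-0.63,0],"spin": 0.13},{"xyz": [-0.04,-0.64,0],"spin": 0.12},{"xyz": [0,0,0.09],"spin": 0},{"xyz": [0,0,0.1],"spin": 0}])

```text
time: 17.9
tool_pos: [452.4, 303.6, 215.2]
tcp_rot: [3.14, 0.001, -0.114]
contact_force: [-0.8, 0.4, -1.5]
grip_width: 32.0
finger_force: 30.0
```

Run:
```python
from h import *
snap('wrist','w6')
plan((452,303.6,215.5,-.115,1),(580,288.9,215.5,-.115,5),(580,288.9,198.5,-.115,4))
```

```text
from [452.  302.9 214.1] -0.1154
[ {"xyz":[-0.001,-0.009,-0.017],"spin":-0.004}, {"xyz":[0.32,0,0],"spin":0}, {"xyz":[0.32,0,0],"spin":0}, {"xyz":[0.33,0,0],"spin":0}, {"xyz":[0.32,0,0],"spin":0}, {"xyz":[0.32,-0.001,0],"spin":0}, {"xyz":[0,0,0.05],"spin":0}, {"xyz":[0,0,0.06],"spin":0}, {"xyz":[0,0,0.05],"spin":0}, {"xyz":[0,0,0.053],"spin":0} ]
```

Request:
jog_arm(targets=[{"xyz": [0,-0.01,-0.02],"spin": 0},{"xyz": [0.32,0,0],"spin": 0},{"xyz": [0.32,0,0],"spin": 0},{"xyz": [0.33,0,0],"spin": 0},{"xyz": [0.32,0,0],"spin": 0},{"xyz": [0.32,0,0],"spin": 0},{"xyz": [0,0,0.05],"spin": 0},{"xyz": [0,0,0.06],"spin": 0},{"xyz": [0,0,0.05],"spin": 0},{"xyz": [0,0,0.05],"spin": 0}])

```text
time: 19.2
tool_pos: [580.3, 290.2, 200.8]
tcp_rot: [3.142, -0.0, -0.114]
contact_force: [-0.6, -1.3, -1.6]
grip_width: 31.8
finger_force: 30.0
```

Request:
jog_arm(targets=[{"xyz": [0,0,0],"spin": 0},{"xyz": [0,0,0],"spin": 0},{"xyz": [0,0,0],"spin": 0},{"xyz": [0,0,0],"spin": 0},{"xyz": [0,0,0],"spin": 0},{"xyz": [0,0,-0.2],"spin": 0},{"xyz": [0,0,-0.4],"spin": 0},{"xyz": [0,0,-0.4],"spin": 0},{"xyz": [0,0,0],"spin": 0},{"xyz": [0,0,0],"spin": 0}], gripper=70)

```text
time: 20.45
tool_pos: [580.6, 290.0, 280.6]
tcp_rot: [3.141, 0.0, -0.115]
contact_force: [0.0, -0.0, -0.2]
grip_width: 64.1
finger_force: 0.0
```

Run:
```python
from h import *
snap('wrist','w7')
plan((580,240,275,-.1,1),(590,0,275,0,5),(593.5,-250,275,.062,5),(593.5,-280.5,260,.062,1),(593.5,-280.5,198,.062,5),(None,0,0,0,3))
```

```text
from [580.4 289.9 279.9] -0.115
[ {"xyz":[0.067,0.62,0.062],"spin":-0.15}, {"xyz":[0.08,0.59,0],"spin":-0.2}, {"xyz":[0.08,0.6,0],"spin":-0.2}, {"xyz":[0.06,0.6,0],"spin":-0.2}, {"xyz":[0.05,0.6,0],"spin":-0.2}, {"xyz":[0.035,0.596,0],"spin":-0.2}, {"xyz":[0.01,0.62,0],"spin":-0.12}, {"xyz":[0,0.63,0],"spin":-0.13}, {"xyz":[-0.01,0.63,0],"spin":-0.12}, {"xyz":[-0.01,0.62,0],"spin":-0.13} ]
[ {"xyz":[-0.024,0.625,0],"spin":-0.12}, {"xyz":[-0.024,0.38,0.187],"spin":0}, {"xyz":[0,0,0.16],"spin":0}, {"xyz":[0,0,0.15],"spin":0}, {"xyz":[0,0,0.16],"spin":0}, {"xyz":[0,0,0.15],"spin":0}, {"xyz":[0,0,0.155],"spin":0}, {"xyz":[0,0,0],"spin":0}, {"xyz":[0,0,0],"spin":0}, {"xyz":[0,0,0],"spin":0} ]
```

View pics/w7.png

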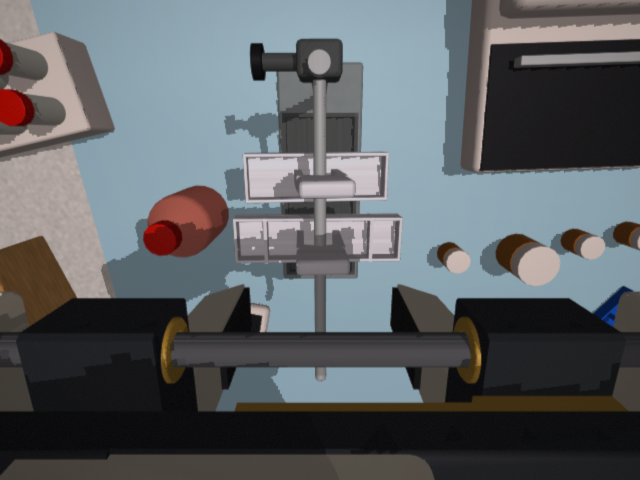

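Request:
jog_arm(targets=[{"xyz": [0.07,0.62,0.06],"spin": -0.15},{"xyz": [0.08,0.59,0],"spin": -0.2},{"xyz": [0.08,0.6,0],"spin": -0.2},{"xyz": [0.06,0.6,0],"spin": -0.2},{"xyz": [0.05,0.6,0],"spin": -0.2},{"xyz": [0.03,0.6,0],"spin": -0.2},{"xyz": [0.01,0.62,0],"spin": -0.12},{"xyz": [0,0.63,0],"spin": -0.13},{"xyz": [-0.01,0.63,0],"spin": -0.12},{"xyz": [-0.01,0.62,0],"spin": -0.13}])

```text
time: 21.75
tool_pos: [592.6, -201.7, 274.8]
tcp_rot: [-3.141, 0.002, 0.05]
contact_force: [0.7, -0.2, 0.5]
grip_width: 64.5
finger_force: 0.0
```

Request:
jog_arm(targets=[{"xyz": [-0.02,0.62,0],"spin": -0.12},{"xyz": [-0.02,0.38,0.18],"spin": 0},{"xyz": [0,0,0],"spin": 0},{"xyz": [0,0,0],"spin": 0},{"xyz": [0,0,0.16],"spin": 0},{"xyz": [0,0,0.15],"spin": 0},{"xyz": [0,0,0.16],"spin": 0},{"xyz": [0,0,0.15],"spin": 0},{"xyz": [0,0,0.15],"spin": 0},{"xyz": [0,0,0],"spin": 0}])

```text
time: 23.0
tool_pos: [593.8, -280.0, 198.7]
tcp_rot: [-3.14, 0.002, 0.062]
contact_force: [-0.1, -0.2, 0.0]
grip_width: 64.3
finger_force: 0.0
```

Request:
jog_arm(targets=[{"xyz": [0,0,0],"spin": 0},{"xyz": [0,0,0],"spin": 0},{"xyz": [0,0,0],"spin": 0},{"xyz": [0,0,0],"spin": 0},{"xyz": [0,0,0],"spin": 0},{"xyz": [0,0,-0.07],"spin": 0},{"xyz": [0,0,-0.08],"spin": 0},{"xyz": [0,0,-0.075],"spin": 0},{"xyz": [0,0,0],"spin": 0},{"xyz": [0,0,0],"spin": 0}], gripper=10)

```text
time: 24.25
tool_pos: [594.3, -280.3, 217.9]
tcp_rot: [-3.142, 0.0, 0.062]
contact_force: [-0.4, -0.3, -1.7]
grip_width: 31.6
finger_force: 30.0
```

Run:
```python
from h import *
im,c=snap('wrist','w8')
x,y,z=bot.get_obs()['tool_pos']; Y=y-(x-432)*.063
plan((432,Y,z,.062,8),(432,Y,z+15,.062,1),(440,0,z+15,-.04,5), (452,303.6,z+15,-.115,6))
```

```text
from [ 594.3 -280.2  217.8] 0.0619
[ {"xyz":[-0.25,0,0],"spin":0}, {"xyz":[-0.26,0,0],"spin":0}, {"xyz":[-0.25,0,0],"spin":0}, {"xyz":[-0.26,0,0],"spin":0}, {"xyz":[-0.25,0,0],"spin":0}, {"xyz":[-0.25,0,0],"spin":0}, {"xyz":[-0.26,0,0],"spin":0}, {"xyz":[-0.252,0.002,0],"spin":-0.001}, {"xyz":[0,0,-0.188],"spin":0}, {"xyz":[0.06,-0.72,0],"spin":0.2} ]
[ {"xyz":[0.06,-0.73,0],"spin":0.21}, {"xyz":[0.03,-0.72,0],"spin":0.2}, {"xyz":[0.02,-0.73,0],"spin":0.21}, {"xyz":[0.007,-0.726,0],"spin":0.2}, {"xyz":[0,-0.63,0],"spin":0.13}, {"xyz":[-0.01,-0.64,0],"spin":0.12}, {"xyz":[-0.02,-0.63,0],"spin":0.13}, {"xyz":[-0.02,-0.63,0],"spin":0.12}, {"xyz":[-0.03,-0.63,0],"spin":0.13}, {"xyz":[-0.042,-0.635,0],"spin":0.12} ]
```

Request:
jog_arm(targets=[{"xyz": [-0.25,0,0.01],"spin": 0},{"xyz": [-0.26,0,0],"spin": 0},{"xyz": [-0.25,0,0],"spin": 0},{"xyz": [-0.26,0,0],"spin": 0},{"xyz": [-0.25,0,0],"spin": 0},{"xyz": [-0.25,0,0],"spin": 0},{"xyz": [-0.26,0,0],"spin": 0},{"xyz": [-0.25,0,0],"spin": 0},{"xyz": [0,0,-0.19],"spin": 0},{"xyz": [0.06,-0.72,0],"spin": 0.2}])

```text
time: 25.55
tool_pos: [433.9, -234.9, 233.2]
tcp_rot: [3.139, -0.002, 0.037]
contact_force: [1.0, 1.4, -2.0]
grip_width: 32.0
finger_force: 30.0
```

Request:
jog_arm(targets=[{"xyz": [0.06,-0.73,0],"spin": 0.21},{"xyz": [0.03,-0.72,0],"spin": 0.2},{"xyz": [0.02,-0.73,0],"spin": 0.21},{"xyz": [0.01,-0.73,0],"spin": 0.2},{"xyz": [0,-0.63,0],"spin": 0.13},{"xyz": [-0.01,-0.64,0],"spin": 0.12},{"xyz": [-0.02,-0.63,0],"spin": 0.13},{"xyz": [-0.02,-0.63,0],"spin": 0.12},{"xyz": [-0.03,-0.63,0],"spin": 0.13},{"xyz": [-0.04,-0.63,0],"spin": 0.12}])

```text
time: 26.8
tool_pos: [452.4, 305.3, 232.4]
tcp_rot: [3.141, -0.0, -0.115]
contact_force: [0.6, -0.1, -2.3]
grip_width: 31.2
finger_force: 30.0
```

Run:
```python
from h import *
plan((452,303.6,216,-.115,2),(537,293.8,216,-.115,4),(537,293.8,198.5,-.115,4))
```

```text
from [452.4 305.3 232.4] -0.1153
[ {"xyz":[0,0.01,0.1],"spin":0}, {"xyz":[-0.003,0.012,0.105],"spin":-0.003}, {"xyz":[0.27,0,0],"spin":0}, {"xyz":[0.26,0,0],"spin":0}, {"xyz":[0.27,0,0],"spin":0}, {"xyz":[0.27,-0.001,0],"spin":0}, {"xyz":[0,0,0.05],"spin":0}, {"xyz":[0,0,0.06],"spin":0}, {"xyz":[0,0,0.05],"spin":0}, {"xyz":[0,0,0.059],"spin":0} ]
```

Request:
jog_arm(targets=[{"xyz": [0,0.01,0.1],"spin": 0},{"xyz": [0,0.01,0.1],"spin": 0},{"xyz": [0.27,0,0],"spin": 0},{"xyz": [0.26,0,0],"spin": 0},{"xyz": [0.27,0,0],"spin": 0},{"xyz": [0.27,0,0],"spin": 0},{"xyz": [0,0,0.05],"spin": 0},{"xyz": [0,0,0.06],"spin": 0},{"xyz": [0,0,0.05],"spin": 0},{"xyz": [0,0,0.06],"spin": 0}])

```text
time: 28.05
tool_pos: [537.0, 292.2, 200.8]
tcp_rot: [-3.141, -0.001, -0.114]
contact_force: [-8.9, -4.4, 28.0]
grip_width: 32.0
finger_force: 30.0
```

Request:
jog_arm(targets=[{"xyz": [0,0,0],"spin": 0},{"xyz": [0,0,0],"spin": 0},{"xyz": [0,0,0],"spin": 0},{"xyz": [0,0,0],"spin": 0},{"xyz": [0,0,0],"spin": 0},{"xyz": [0,0,-0.2],"spin": 0},{"xyz": [0,0,-0.4],"spin": 0},{"xyz": [0,0,-0.4],"spin": 0},{"xyz": [0,0,0],"spin": 0},{"xyz": [0,0,0],"spin": 0}], gripper=70)

```text
time: 29.3
tool_pos: [537.2, 292.1, 278.8]
tcp_rot: [3.141, 0.0, -0.115]
contact_force: [-0.2, -0.6, -0.4]
grip_width: 64.5
finger_force: 0.0
```

Run:
```python
from h import *
snap('wrist','w9')
plan((537,240,280,-.1,1),(560,0,285,0,5),(605,-250,285,.062,5),(605,-280,290,.062,1),(None,0,0,0,6))
```

```text
from [537.  292.1 278.1] -0.115
[ {"xyz":[0.074,0.646,-0.024],"spin":-0.15}, {"xyz":[0.12,0.59,-0.01],"spin":-0.2}, {"xyz":[0.1,0.59,-0.01],"spin":-0.2}, {"xyz":[0.1,0.6,-0.02],"spin":-0.2}, {"xyz":[0.08,0.6,-0.01],"spin":-0.2}, {"xyz":[0.067,0.596,-0.012],"spin":-0.2}, {"xyz":[0.11,0.63,0],"spin":-0.12}, {"xyz":[0.11,0.62,0],"spin":-0.13}, {"xyz":[0.09,0.63,0],"spin":-0.12}, {"xyz":[0.09,0.63,0],"spin":-0.13} ]
[ {"xyz":[0.084,0.628,0],"spin":-0.12}, {"xyz":[-0.023,0.374,-0.063],"spin":0}, {"xyz":[0,0,0],"spin":0}, {"xyz":[0,0,0],"spin":0}, {"xyz":[0,0,0],"spin":0}, {"xyz":[0,0,0],"spin":0}, {"xyz":[0,0,0],"spin":0}, {"xyz":[0,0,0],"spin":0}, {"xyz":[0,0,0],"spin":0}, {"xyz":[0,0,0],"spin":0} ]
```

View pics/w9.png

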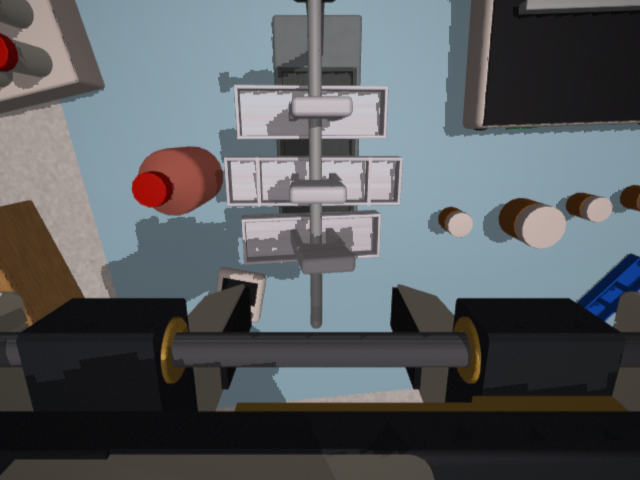

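Request:
jog_arm(targets=[{"xyz": [0.07,0.65,-0.02],"spin": -0.15},{"xyz": [0.12,0.59,-0.01],"spin": -0.2},{"xyz": [0.1,0.59,-0.01],"spin": -0.2},{"xyz": [0.1,0.6,-0.02],"spin": -0.2},{"xyz": [0.08,0.6,-0.01],"spin": -0.2},{"xyz": [0.07,0.6,-0.01],"spin": -0.2},{"xyz": [0.11,0.63,0],"spin": -0.12},{"xyz": [0.11,0.62,0],"spin": -0.13},{"xyz": [0.09,0.63,0],"spin": -0.12},{"xyz": [0.09,0.63,0],"spin": -0.13}])

```text
time: 30.6
tool_pos: [595.7, -202.1, 284.1]
tcp_rot: [-3.141, 0.002, 0.05]
contact_force: [0.3, -0.9, 0.5]
grip_width: 64.4
finger_force: 0.0
```

Request:
jog_arm(targets=[{"xyz": [0.08,0.63,0],"spin": -0.12},{"xyz": [-0.02,0.37,-0.06],"spin": 0},{"xyz": [0,0,0],"spin": 0},{"xyz": [0,0,0],"spin": 0},{"xyz": [0,0,0],"spin": 0},{"xyz": [0,0,0],"spin": 0},{"xyz": [0,0,0],"spin": 0},{"xyz": [0,0,0],"spin": 0},{"xyz": [0,0,0],"spin": 0},{"xyz": [0,0,0],"spin": 0}])

```text
time: 31.85
tool_pos: [605.2, -280.3, 290.1]
tcp_rot: [3.141, -0.0, 0.062]
contact_force: [-0.8, 0.5, -0.4]
grip_width: 64.3
finger_force: 0.0
```

Run:
```python
from h import *
im,c=snap('wrist','w10')
print(proj(c,(641,-264,230)),proj(c,(641,-295,230)),proj(c,(631,-264,230)))
cv2.imwrite('pics/w10c.png',cv2.resize(im[60:320,120:520],None,fx=1.8,fy=1.8))
```

```text
(np.float64(294.4595612306498), np.float64(203.76102824598323)) (np.float64(347.68842697751364), np.float64(207.09312269171852)) (np.float64(293.7096558583642), np.float64(220.570714125574))
```

View pics/w10c.png

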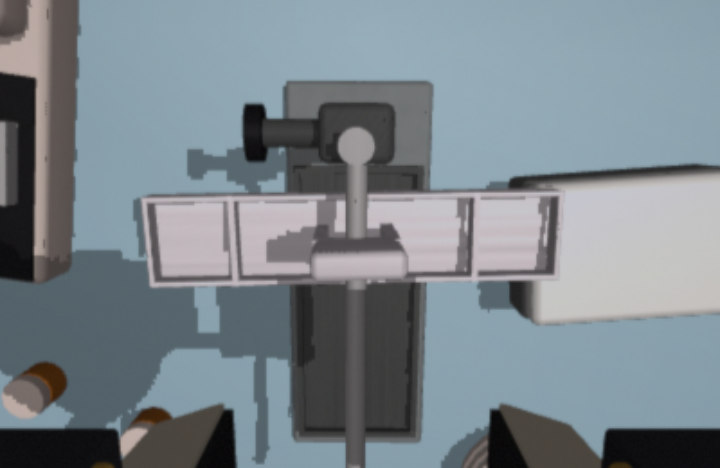

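Run:
```python
from h import *
c=bot.get_calibration('wrist')
P=lambda x,y:((x+.5)/1.8-.5+120,(y+.5)/1.8-.5+60)
q=[onz(c,*P(*p),170) for p in[(143,197),(563,190),(150,286),(556,278)]]
print(q,np.mean(q,0))
for p in[(313,278),(405,278),(316,242),(403,242)]: print(onz(c,*P(*p),230))
plan((638,-278.5,260,.064,3),(638,-278.5,199,.064,5),(None,0,0,0,2))
```

```text
[array([ 650.9, -190.8,  170. ]), array([ 664.3, -358.6,  170. ]), array([ 614.5, -192.8,  170. ]), array([ 628.5, -361. ,  170. ])] [ 639.5 -275.8  170. ]
[ 634.8 -263.8  230. ]
[ 636.7 -293.7  230. ]
[ 646.6 -264.3  230. ]
[ 648.3 -292.1  230. ]
from [ 605.1 -280.3  290.1] 0.0619
[ {"xyz":[0.14,0,0.13],"spin":-0.01}, {"xyz":[0.13,0,0.12],"spin":0}, {"xyz":[0.141,0.003,0.126],"spin":-0.011}, {"xyz":[0,0,0.15],"spin":0}, {"xyz":[0,0,0.16],"spin":0}, {"xyz":[0,0,0.15],"spin":0}, {"xyz":[0,0,0.15],"spin":0}, {"xyz":[0,0,0.153],"spin":0}, {"xyz":[0,0,0],"spin":0}, {"xyz":[0,0,0],"spin":0} ]
```

Request:
jog_arm(targets=[{"xyz": [0.14,0,0.13],"spin": -0.04},{"xyz": [0.14,0,0.12],"spin": -0.04},{"xyz": [0.15,0,0.13],"spin": 0},{"xyz": [0,0,0.15],"spin": 0},{"xyz": [0,0,0.16],"spin": 0},{"xyz": [0,0,0.15],"spin": 0},{"xyz": [0,0,0.15],"spin": 0},{"xyz": [0,0,0.15],"spin": 0},{"xyz": [0,0,0],"spin": 0},{"xyz": [0,0,0],"spin": 0}])

```text
time: 33.15
tool_pos: [639.7, -278.1, 199.3]
tcp_rot: [3.141, -0.001, 0.07]
contact_force: [1.0, -0.0, 0.2]
grip_width: 64.3
finger_force: 0.0
```

Request:
jog_arm(targets=[{"xyz": [0,0,0],"spin": 0},{"xyz": [0,0,0],"spin": 0},{"xyz": [0,0,0],"spin": 0},{"xyz": [0,0,0],"spin": 0},{"xyz": [0,0,0],"spin": 0},{"xyz": [0,0,-0.07],"spin": 0},{"xyz": [0,0,-0.08],"spin": 0},{"xyz": [0,0,-0.07],"spin": 0},{"xyz": [0,0,0],"spin": 0},{"xyz": [0,0,0],"spin": 0}], gripper=10)

```text
time: 34.4
tool_pos: [639.4, -278.0, 216.3]
tcp_rot: [-3.142, 0.0, 0.07]
contact_force: [-0.0, 0.0, -2.5]
grip_width: 31.5
finger_force: 29.8
```

Run:
```python
from h import *
x,y,z=bot.get_obs()['tool_pos']; Y=y-(x-425)*.065; print(bot.get_obs()['contact_force'])
plan((425,Y,z,.068,9),(425,Y,z+30,.068,1),(460,-20,z+30,-.06,6),(None,0,0,0,4))
```

```text
[-0.   0.  -2.5]
from [ 639.4 -278.   216.3] 0.0699
[ {"xyz":[-0.3,0,0],"spin":0}, {"xyz":[-0.3,0,0],"spin":0}, {"xyz":[-0.3,0,0],"spin":0.01}, {"xyz":[-0.29,-0.01,0],"spin":0}, {"xyz":[-0.3,0,0],"spin":0}, {"xyz":[-0.3,0,0],"spin":0}, {"xyz":[-0.3,0,0],"spin":0.01}, {"xyz":[-0.3,0,0],"spin":0}, {"xyz":[-0.296,-0.001,0],"spin":-0.001}, {"xyz":[0,0,-0.375],"spin":0} ]
[ {"xyz":[0.11,-0.56,0],"spin":0.21}, {"xyz":[0.1,-0.56,0],"spin":0.22}, {"xyz":[0.09,-0.57,0],"spin":0.21}, {"xyz":[0.07,-0.56,0],"spin":0.21}, {"xyz":[0.07,-0.57,0],"spin":0.22}, {"xyz":[0.047,-0.57,0],"spin":0.21}, {"xyz":[0,0,0],"spin":0}, {"xyz":[0,0,0],"spin":0}, {"xyz":[0,0,0],"spin":0}, {"xyz":[0,0,0],"spin":0} ]
```

Request:
jog_arm(targets=[{"xyz": [-0.3,0,0],"spin": 0},{"xyz": [-0.3,0,0],"spin": 0},{"xyz": [-0.3,0,0],"spin": 0},{"xyz": [-0.3,0,0],"spin": 0},{"xyz": [-0.3,0,0],"spin": 0},{"xyz": [-0.3,0,0],"spin": 0},{"xyz": [-0.3,0,0],"spin": 0},{"xyz": [-0.3,0,0],"spin": 0},{"xyz": [-0.3,0,0],"spin": 0},{"xyz": [0,0,-0.38],"spin": 0}])

```text
time: 35.65
tool_pos: [421.5, -292.2, 245.2]
tcp_rot: [-3.137, 0.004, 0.069]
contact_force: [0.7, -0.6, -0.7]
grip_width: 32.1
finger_force: 29.8
```

Request:
jog_arm(targets=[{"xyz": [0.28,-0.56,0],"spin": 0.21},{"xyz": [0.28,-0.56,0],"spin": 0.22},{"xyz": [0.28,-0.57,0],"spin": 0.21},{"xyz": [0.28,-0.56,0],"spin": 0.21},{"xyz": [0.28,-0.57,0],"spin": 0.22},{"xyz": [0.28,-0.57,0],"spin": 0.21},{"xyz": [0,0,0],"spin": 0},{"xyz": [0,0,0],"spin": 0},{"xyz": [0,0,0],"spin": 0},{"xyz": [0,0,0],"spin": 0}])

```text
time: 36.9
tool_pos: [553.6, -21.0, 247.0]
tcp_rot: [3.141, -0.0, -0.06]
contact_force: [-0.5, -0.9, -1.6]
grip_width: 32.2
finger_force: 29.8
```

Run:
```python
from h import *
im,c=snap('wrist','w11'); o=bot.get_obs(); print(o['tool_pos'],o['tcp_rot'])
snap('top','top2')
```

```text
[553.7 -20.8 247. ] [ 3.1 -0.  -0.1]
```

View pics/w11.png

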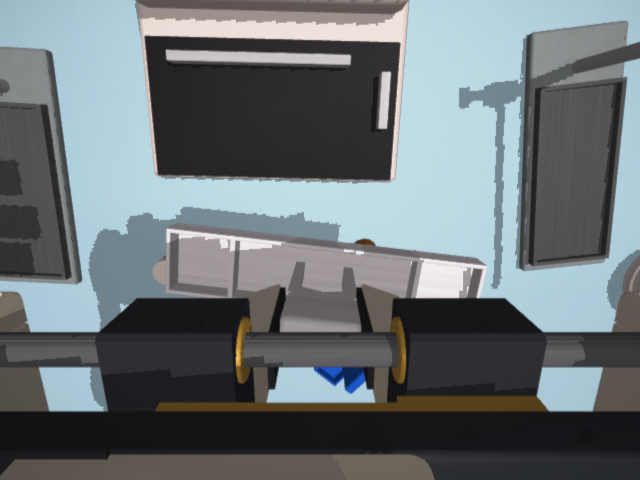

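Run:
```python
from h import *
c=bot.get_calibration('wrist')
for z in (208,218,228): 
  a,b=onz(c,167,227,z),onz(c,485,262,z); print(z,a,b,np.linalg.norm(a-b),np.arctan2(-(b-a)[0],-(b-a)[1])*-1)
print('deck z55')
for p in[(146,37),(400,42),(393,181),(156,176)]: print(onz(c,*p,55))
print('far rail face bottom', onz(c,168,63,55),onz(c,350,67,55),'top',onz(c,167,60,69),onz(c,351,64,69)); print('end rail',onz(c,376,130,55),onz(c,379,80,55),'top',onz(c,378,127,69),onz(c,381,73,69))
im=cv2.imread('pics/w11.png'); cv2.imwrite('pics/w11c.png',np.vstack([cv2.resize(im[30:190,135:415],(784,448),interpolation=cv2.INTER_CUBIC),cv2.resize(im[215:310,130:515],None,fx=2.036,fy=1.6)[:150,:784]]))
```

```text
208 [586.5  58.3 208. ] [ 556.8 -112.3  208. ] 173.1555058217498 -0.17214037086104542
218 [588.7  54.  218. ] [ 560.5 -107.9  218. ] 164.31803613100672 -0.17214037086104514
228 [590.8  49.7 228. ] [ 564.2 -103.4  228. ] 155.4805664402637 -0.1721403708610455
deck z55
[714.9 113.8  55. ]
[699.  -96.6  55. ]
[584.2 -90.3  55. ]
[601.3 126.   55. ]
far rail face bottom [694.3  99.   55. ] [682.4 -54.3  55. ] top [694.   94.4  69. ] [682.4 -54.1  69. ]
end rail [630.  -75.5  55. ] [670.8 -78.7  55. ] top [632.3 -75.2  69. ] [674.3 -78.3  69. ]
```

View pics/w11c.png

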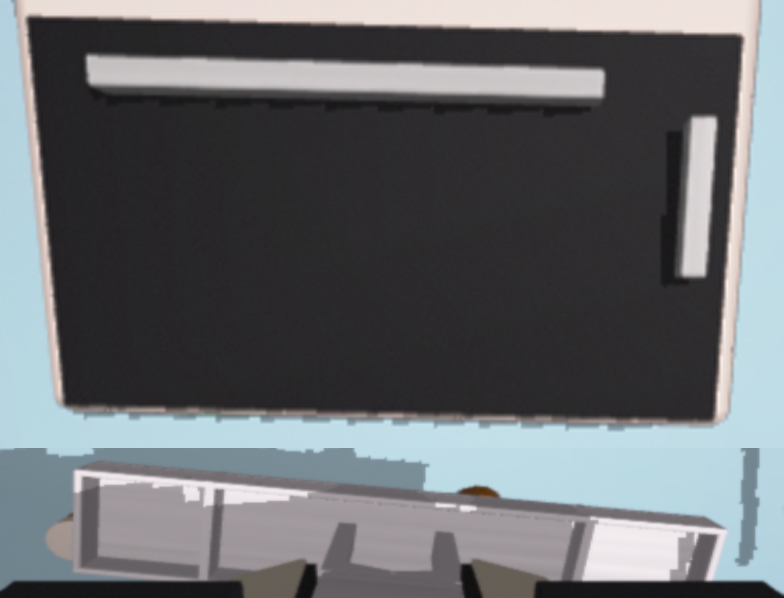

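Run:
```python
from h import *
c=bot.get_calibration('wrist')
P=lambda x,y:(x/2.036+130,(y-448)/1.6+215)
for n,a,b in(('left',(75,470),(76,570)),('right',(725,527),(713,578)),('divL',(208,487),(201,577)),('divR',(590,520),(568,578))):
  for z in(205,220):
    A,B=onz(c,*P(*a),z),onz(c,*P(*b),z); d=A-B; print(n,z,A,B,np.linalg.norm(d),'yaw',np.arctan2(d[1],d[0]))
# handle posts: at floor z~206
```

```text
left 205 [584.9  59.9 205. ] [548.6  65.9 205. ] 36.816077324594865 yaw -0.16346200361187202
left 220 [588.2  53.4 220. ] [554.6  59.  220. ] 34.04006639035795 yaw -0.16346200361187205
right 205 [ 554.3 -114.3  205. ] [ 535.1 -112.2  205. ] 19.309295765058195 yaw -0.11002360041048301
right 220 [ 559.9 -107.6  220. ] [ 542.2 -105.7  220. ] 17.853333585719586 yaw -0.1100236004104825
divL 205 [576.9  25.3 205. ] [543.8  31.3 205. ] 33.59591064316295 yaw -0.1814374382509606
divL 220 [580.8  21.4 220. ] [550.3  27.  220. ] 31.06270716065182 yaw -0.18143743825095998
divR 205 [559.  -77.3 205. ] [537.5 -71.5 205. ] 22.32393382197421 yaw -0.2641518836591149
divR 220 [564.3 -73.4 220. ] [544.4 -68.1 220. ] 20.640661488569428 yaw -0.26415188365911446
```

Run:
```python
from h import *
plan((600,0,247,0,2),(659.3,21,247,.035,3),(659.3,21,125,.035,5))
```

```text
from [553.7 -20.6 247. ] -0.0593
[ {"xyz":[0.28,-0.15,0],"spin":-0.3}, {"xyz":[0.286,-0.133,0],"spin":-0.293}, {"xyz":[0.25,-0.09,0],"spin":-0.12}, {"xyz":[0.25,-0.08,0],"spin":-0.11}, {"xyz":[0.245,-0.084,0],"spin":-0.12}, {"xyz":[0,0,0.31],"spin":0}, {"xyz":[0,0,0.3],"spin":0}, {"xyz":[0,0,0.31],"spin":0}, {"xyz":[0,0,0.3],"spin":0}, {"xyz":[0,0,0.305],"spin":0} ]
```

Request:
jog_arm(targets=[{"xyz": [0.28,-0.15,0],"spin": -0.3},{"xyz": [0.28,-0.13,0],"spin": -0.3},{"xyz": [0.25,-0.09,0],"spin": -0.12},{"xyz": [0.25,-0.08,0],"spin": -0.11},{"xyz": [0.25,-0.08,0],"spin": -0.12},{"xyz": [0,0,0.31],"spin": 0},{"xyz": [0,0,0.3],"spin": 0},{"xyz": [0,0,0.3],"spin": 0},{"xyz": [0,0,0.2],"spin": 0},{"xyz": [0,0,0.1],"spin": 0}])

```text
time: 38.25
tool_pos: [659.1, 21.1, 149.2]
tcp_rot: [-3.142, 0.001, 0.037]
contact_force: [-0.5, -0.6, -1.2]
grip_width: 31.9
finger_force: 29.8
```

Run:
```python
from h import *
im,c=snap('wrist','w12'); o=bot.get_obs(); print(o['tool_pos'],o['tcp_rot'][2],o['contact_force'],o['grip_width'])
g=cv2.cvtColor(im,cv2.COLOR_BGR2GRAY)
# scan columns: print coarse picture
print('cols',list(range(130,510,20)))
for v in range(0,330,8): print(v,' '.join('%3d'%g[v,u] for u in range(130,510,20)))
```

```text
[659.   21.2 148.6] 0.036756752648989366 [ 1.4 -0.5 -2.1] 31.849735861042998
cols [130, 150, 170, 190, 210, 230, 250, 270, 290, 310, 330, 350, 370, 390, 410, 430, 450, 470, 490]
0 182 183 208  33  34 140 141 141 147  41  41  41 214 212 212 211 211 211 209
8 183 184 209  34  34 141 141 143 143 143 144  41 214 214 212 212 212 211 210
16 183 186 211  35  35 142 142 144 144 145 144  42 215 215 214 214 212 211 212
24 184 186 212  35  36 143 143 144 145 146 145  44 216 215 215 215 213 213 212
32 185 188 214  35  36 143 144 146 146 146 146  44 217 216 216 216 214 215 213
40 186 188 214  35  39 143 145 147 147 147 147  45 218 217 217 216 215 215 214
48 187 189 215  36  45 143 145 147 148 148 147  46 217 218 218 217 217 216 215
56 188 189 216  36  53 146 147 147 148 149 147  46 218 218 218 218 217 216 216
64 188 190 217  36  62 145 147 148 148 149 137  46 219 219 219 219 218 218 217
72 189 191 217  36  38 129 147 149 148 148  69  46 219 220 219 219 219 217 217
80 190 192 218  37  38  40  41  33 127 150  46  46 221 220 220 220 220 219 217
88 190 192 218 220 220  90  41  42  43  45  46  46 221 
[... 1722 characters left out ...]
 142 144 143 144 145 145 143 143 145 147 166 227 218 221 193
272 117 118  83 144 142 145 142 143 144 143 143  91 146 145 111 227 229 147 193
280 118 118  85 139 138 144 143 141 120 141 144  90 143 141  88 226 227 104 191
288 117 118  85  91  92 143 141  89  90 132 142  90  88 143  86 227 222  86 190
296 117 117 115  91 147 142  88  88  87  90  90  91  88  88  92 213 218  85 187
304  53  20  21  19  21  20  85  88  89  89  88  86  87  88  20  19  20  20  19
312  18  20  19  19  19  20  83  88  90  90  89  90  88  87  20  19  21  19  19
320  19  20  20  20  19  19  65  82 131 122 103  89  57  84  19  20  18  19  20
328  20  20  19  21  20  19  69  20 141 141 141 136  16  65  21  20  20  20  19
```

Request:
jog_arm(targets=[{"xyz": [0,0,0.12],"spin": 0},{"xyz": [0,0,0.12],"spin": 0},{"xyz": [0,0,0.12],"spin": 0},{"xyz": [0,0,0.1],"spin": 0},{"xyz": [0,0,0.05],"spin": 0},{"xyz": [0,0,0.02],"spin": 0},{"xyz": [0,0,0],"spin": 0},{"xyz": [0,0,0],"spin": 0},{"xyz": [0,0,0],"spin": 0},{"xyz": [0,0,0],"spin": 0}])

```text
time: 39.55
tool_pos: [659.4, 21.4, 107.8]
tcp_rot: [3.141, -0.0, 0.037]
contact_force: [-0.3, -0.3, -1.3]
grip_width: 31.8
finger_force: 29.8
```

Request:
jog_arm(targets=[{"xyz": [0,0,0.012],"spin": 0},{"xyz": [0,0,0.012],"spin": 0},{"xyz": [0,0,0.012],"spin": 0},{"xyz": [0,0,0],"spin": 0},{"xyz": [0,0,0],"spin": 0},{"xyz": [0,0,0],"spin": 0},{"xyz": [0,0,0],"spin": 0},{"xyz": [0,0,0],"spin": 0},{"xyz": [0,0,0],"spin": 0},{"xyz": [0,0,0],"spin": 0}])

```text
time: 40.8
tool_pos: [659.5, 21.0, 105.2]
tcp_rot: [3.141, -0.0, 0.037]
contact_force: [-2.9, -3.6, 4.7]
grip_width: 32.1
finger_force: 29.8
```

Request:
jog_arm(targets=[{"xyz": [0,0,0.012],"spin": 0},{"xyz": [0,0,0.012],"spin": 0},{"xyz": [0,0,0],"spin": 0},{"xyz": [0,0,0],"spin": 0},{"xyz": [0,0,0],"spin": 0},{"xyz": [0,0,0],"spin": 0},{"xyz": [0,0,0],"spin": 0},{"xyz": [0,0,0],"spin": 0},{"xyz": [0,0,0],"spin": 0},{"xyz": [0,0,0],"spin": 0}])

```text
time: 42.05
tool_pos: [659.9, 20.4, 103.7]
tcp_rot: [3.14, -0.002, 0.037]
contact_force: [-2.1, -5.5, 7.0]
grip_width: 32.1
finger_force: 30.0
```

Request:
jog_arm(targets=[{"xyz": [0,0,0.012],"spin": 0},{"xyz": [0,0,0],"spin": 0},{"xyz": [0,0,0],"spin": 0},{"xyz": [0,0,0],"spin": 0},{"xyz": [0,0,0],"spin": 0},{"xyz": [0,0,0],"spin": 0},{"xyz": [0,0,0],"spin": 0},{"xyz": [0,0,0],"spin": 0},{"xyz": [0,0,0],"spin": 0},{"xyz": [0,0,0],"spin": 0}])

```text
time: 43.3
tool_pos: [660.1, 20.1, 103.1]
tcp_rot: [3.14, -0.002, 0.036]
contact_force: [-2.0, -7.0, 8.8]
grip_width: 31.8
finger_force: 30.0
```

Run:
```python
from h import *
im,c=snap('wrist','w13'); o=bot.get_obs(); print(o['tool_pos'],o['contact_force'],o['moment'])
ims,cs=snap('scene','s13')
g=cv2.cvtColor(im,cv2.COLOR_BGR2GRAY)
# rear top edge of carrier: first bright->, below dark rear face, per column
for u in range(120,520,25):
    col=g[180:300,u].astype(int); print(u,' '.join('%3d'%x for x in col[::4]))
```

```text
[660.1  20.1 103.2] [-1.5 -6.1  8.6] [-0.6  0.3  0.1]
120 188 186 186 187 186 186 184 185 185 184 124 116 115 115 116 116 116 116 116 115 116 115 116 116 115 115 116 115 116 115
145  89  85 119 120 120 120 120 120 117 131 156 131 155 155 154 108 125 125 126 126 126 125 126 125 127 126 125 125 125 125
170  32  31  31  30  30  31  31  30  29  30  29  30  97 137 121  81  81  80  81  80  80  80  80  81  80  80  80  80  90 142
195  32  32  31  32  81 160 183 182 177  31  31  30  98 100 149 146 141 142 144 143 141 141 141 141 143 134 137  96  90 117
220  32  32  32  32  34  84 179 182 183 155  31  31  32 102 118 215 144 142 140 143 142 141 141 140 140 140 137 137  91  91
245  33  32  31  31  31  49  89 183 182 182  77  31  30  68 100 212 150 142 142 142 143 142 140 140 139 141 137 138 106  88
270  34  31  32  32  31  32  76 118 182 182 179  34  30  29 102 103 220 145 142 140 144 142 141 142 140 139 141  88  89  89
295 215  31  33  32  33  33  32  82 166 181 181 170  32  18  43  91 127 139 144 141 140  89  89  90  89  90  89  90  90  89
320 217 191  33  33  33  32  31  35  83 180 179 179 13
[... 237 characters left out ...]
 124 179 176 174  19  17  79  90 143 143 145 141 143 142 139 145 140  87  89  88
395 216 216 216 214  31  32  32  30  31  32  80 165 178 174 167  18  20  92  99 138 144 144 140 143 140 140 144 136 137  88
420 216 216 216 216 192  32  32  32  33  32  37  82 180 175 172 112  31  71 100 139 219 226 225 226 224 220 225 222 212 221
445 215 216 216 216 216 112  33  32  32  32  32  54  99 179 174 172  46  30 100 104 218 225 227 221 226 220 220 225 216 211
470 147 215 215 216 215 216  39  33  31  32  33  30  32  31  31  31  29  30  51  99 198 115  87  86  86  87  85  85  85  85
495 138 214 214 215 214 215 213  31  32  32  31  31  31  30  31  31  32  32  73  69  69  72  73  72  72  72  71  79 119 150
```

Request:
jog_arm(targets=[{"xyz": [0,0,0.012],"spin": 0},{"xyz": [0,0,0],"spin": 0},{"xyz": [0,0,0.012],"spin": 0},{"xyz": [0,0,0],"spin": 0},{"xyz": [0,0,0],"spin": 0},{"xyz": [0,0,0],"spin": 0},{"xyz": [0,0,0],"spin": 0},{"xyz": [0,0,0],"spin": 0},{"xyz": [0,0,0],"spin": 0},{"xyz": [0,0,0],"spin": 0}])

```text
time: 44.65
tool_pos: [660.4, 19.9, 102.7]
tcp_rot: [3.139, -0.004, 0.036]
contact_force: [-4.2, -6.5, 16.0]
grip_width: 31.9
finger_force: 30.0
```

Request:
jog_arm(targets=[{"xyz": [0,0,-0.012],"spin": 0},{"xyz": [0,0,0],"spin": 0},{"xyz": [0,0,0],"spin": 0},{"xyz": [0,0,0],"spin": 0},{"xyz": [0,0,0],"spin": 0},{"xyz": [0,0,0],"spin": 0},{"xyz": [0,0,0],"spin": 0},{"xyz": [0,0,0],"spin": 0},{"xyz": [0,0,0],"spin": 0},{"xyz": [0,0,0],"spin": 0}])

```text
time: 45.9
tool_pos: [660.3, 20.0, 102.7]
tcp_rot: [3.139, -0.003, 0.036]
contact_force: [-2.9, -6.8, 10.2]
grip_width: 31.8
finger_force: 30.0
```

Request:
jog_arm(targets=[{"xyz": [0,0,0],"spin": 0},{"xyz": [0,0,0],"spin": 0},{"xyz": [0,0,0],"spin": 0},{"xyz": [0,0,0],"spin": 0},{"xyz": [0,0,-0.3],"spin": 0},{"xyz": [0,0,-0.6],"spin": 0},{"xyz": [0,0,-0.6],"spin": 0},{"xyz": [-0.3,0,-0.1],"spin": 0},{"xyz": [-0.6,0,0],"spin": 0},{"xyz": [0,0,0],"spin": 0}], gripper=70)

```text
time: 47.15
tool_pos: [584.0, 19.1, 228.7]
tcp_rot: [-3.141, 0.004, 0.037]
contact_force: [0.1, -0.2, 0.2]
grip_width: 64.3
finger_force: 0.0
```

Run:
```python
from h import *
im,c=snap('wrist','w14'); o=bot.get_obs(); print(o['tool_pos'],o['tcp_rot'],o['contact_force'])
t,ct=snap('top','t14'); s,cs=snap('scene','s14')
# project expected home carrier + deck corners
O=np.array([648.2*.9971+63.2*.0759,-648.2*.0759+63.2*.9971]); print('O',O)
for nm,cc in(('w',c),('t',ct)): print(nm,[tuple(np.round(proj(cc,(*p,55)))) for p in[(714,114),(699,-97),(584,-90),(601,126)]])
g=cv2.cvtColor(im,cv2.COLOR_BGR2GRAY)
for v in range(0,300,6): print(v,' '.join('%3d'%g[v,u] for u in range(110,480,16)))
```

```text
[586.5  18.9 229.3] [ 3.1 -0.   0. ] [ 0.  -0.5  0.2]
O [651.1  13.8]
w [(np.float64(206.0), np.float64(58.0)), (np.float64(467.0), np.float64(89.0)), (np.float64(440.0), np.float64(226.0)), (np.float64(199.0), np.float64(198.0))]
t [(np.float64(276.0), np.float64(158.0)), (np.float64(349.0), np.float64(162.0)), (np.float64(347.0), np.float64(201.0)), (np.float64(272.0), np.float64(196.0))]
0 166 168 169 170 173 174 194 200 201 202 203 203 203 204 204 203 204 205 203 204 203 203 203 201
6 167 168 170 172 173 174 169 179 189 199 204 204 204 205 205 205 205 205 205 204 204 204 203 202
12 167 169 171 172 174 175 137 153 164 174 184 194 204 205 206 205 206 206 206 206 205 205 204 204
18 167 169 171 173 174 175  83  94 126 143 158 169 179 189 198 205 207 207 206 207 206 205 205 205
24 167 170 172 174 175 177 126  74  77  91  95 131 149 161 173 182 193 203 207 207 206 206 206 206
30 169 171 172 174 176 178 128 128 108  76  75  79  94 100 137 153 164 175 185 196 205 207 207 207
36 169 171 173 174 176 178 170 128 129 129 127 100  75  75  81 100 103 142 156 167 177 187 198 207
42 169 172 173 
[... 3574 characters left out ...]

258 109 109 109 110 110 111 111 111 113 113 112 113 113 179 181 180 180 180 179 180 180 179 178 178
264 108 109 109 110 110 110 110 111 113 113 112 112 113 179 180 180 180 180 180 180 179 178 178 177
270 109 109 110 109 109 110  47 176 176 123  83 108 112 179 180 180 180 179 180 180 180 179 178 178
276 109 108 109 109 109  66  48 175 176 112  43  46 178 179  42 171 179 157  46 178 179 177 178 177
282 108 109 109 109 110 131  84 174 175 111  66  48 178 118  53  55 179 112  67 179 179 177 178 177
288 108 108 109 110 110 130  85 173  81 101 110 100 177 112 164 130 178 112  68 157 178 177 177 176
294 172 167 111 110 110 129 117  81  80 106 207 131 177 171 207 206 178 111  15  81  95 177 177 176
```

```bash
cat >> h.py <<'E'
YW=-.076; EX=np.array([np.cos(YW),np.sin(YW)]); EY=np.array([-np.sin(YW),np.cos(YW)]); O=np.array([651.1,13.8])
def s2w(x,y): return O+x*EX+y*EY
def w2s(p): d=np.array(p[:2])-O; return np.array([d@EX,d@EY])
def rectify(im,c,z,x0=-70,x1=90,y0=-120,y1=120,k=4):
    """plan view of plane z in sampler axes, k px/mm: column = (y1-y)*k, row=(x1-x)*k"""
    src=np.float32([proj(c,(*s2w(x,y),z)) for x,y in((x1,y1),(x1,y0),(x0,y0),(x0,y1))])
    W,H=(y1-y0)*k,(x1-x0)*k
    return cv2.warpPerspective(im,cv2.getPerspectiveTransform(src,np.float32([(0,0),(W,0),(W,H),(0,H)])),(W,H))
E
cat > car.py <<'E'
from h import *
import sys
def carrier(im,c,verbose=True):
    r=rectify(im,c,71); g=cv2.cvtColor(r,cv2.COLOR_BGR2GRAY)
    m=((g>70)*255).astype(np.uint8)
    m[:int((90-70)*4)]=0; m[:, :int((120-110)*4)]=0
    m=cv2.morphologyEx(m,cv2.MORPH_OPEN,np.ones((5,5)))
    n,l,st,ce=cv2.connectedComponentsWithStats(m)
    for i in range(1,n):
        if st[i,4]<1500: continue
        cn=cv2.findContours((l==i).astype(np.uint8),0,2)[0]; cn=max(cn,key=cv2.contourArea)
        (cx,cy),(w,h),a=cv2.minAreaRect(cn)
        print('comp centre s-xy',round(90-cy/4,1),round(120-cx/4,1),'size',round(w/4,1),round(h/4,1),'ang',round(a,1),'bbox x',90-(st[i,1]+st[i,3])/4,90-st[i,1]/4,'y',120-(st[i,0]+st[i,2])/4,120-st[i,0]/4)
    cv2.imwrite('pics/rect.png',r)
    return g
if __name__=='__main__':
    im,c=snap('wrist','wc'); carrier(im,c)
E
python3 - <<'E'
from car import *
im=cv2.imread('pics/w14.png'); c=bot.get_calibration('wrist'); carrier(im,c)
t=cv2.imread('pics/t14.png'); print('top'); carrier(t,bot.get_calibration('top'))
E
```

```text
comp centre s-xy 0.1 -4.9 size 139.8 229.8 ang 90.0 bbox x -70.0 70.0 y -120.0 110.0
comp centre s-xy 46.1 9.6 size 149.3 9.1 ang 0.3 bbox x 41.0 51.0 y -65.25 84.25
comp centre s-xy 15.2 -93.8 size 9.0 45.5 ang 0.0 bbox x -7.75 38.0 y -98.5 -89.25
comp centre s-xy 15.4 5.8 size 38.6 171.7 ang 88.7 bbox x -5.75 36.5 y -80.5 92.0
top
comp centre s-xy 0.1 -105.4 size 139.8 28.8 ang 90.0 bbox x -70.0 70.0 y -120.0 -91.0
comp centre s-xy 6.8 59.5 size 72.8 34.2 ang 50.9 bbox x -14.0 43.0 y 23.5 73.5
comp centre s-xy 19.0 96.1 size 20.4 45.1 ang 3.3 bbox x -4.0 41.5 y 85.5 107.0
comp centre s-xy 15.6 -55.5 size 44.2 29.5 ang 90.0 bbox x -6.75 37.75 y -70.5 -40.75
comp centre s-xy 6.4 -24.9 size 11.1 19.6 ang 11.0 bbox x -3.5 15.5 y -31.75 -18.75
comp centre s-xy -46.9 37.8 size 45.8 144.5 ang 90.0 bbox x -70.0 -24.0 y -34.75 110.0
comp centre s-xy -48.6 -53.4 size 42.2 34.8 ang 90.0 bbox x -70.0 -27.5 y -71.0 -36.0
```

```bash
python3 car.py; python3 -c "
from h import *
o=bot.get_obs();print(o['tool_pos'],o['tcp_rot'])"
```

```text
comp centre s-xy 0.1 -4.9 size 139.8 229.8 ang 90.0 bbox x -70.0 70.0 y -120.0 110.0
comp centre s-xy 40.1 9.7 size 148.5 8.8 ang 0.3 bbox x 35.25 44.75 y -64.75 84.0
comp centre s-xy 9.5 -93.1 size 9.1 45.0 ang 0.4 bbox x -13.25 32.0 y -98.0 -88.5
comp centre s-xy 9.6 6.0 size 38.0 171.0 ang 88.7 bbox x -11.5 30.25 y -80.0 91.75
[588.7  18.7 229.3] [ 3.1 -0.   0. ]
```

Run:
```python
from h import *
p=s2w(9.6,6.0); print(p)
plan((p[0],p[1],170,-.076,4),(p[0],p[1],82,-.076,5),(None,0,0,0,1))
```

```text
[661.1  19.1]
from [588.7  18.7 229.3] 0.037
[ {"xyz":[0.23,0.01,0.19],"spin":0.28}, {"xyz":[0.22,0,0.18],"spin":0.29}, {"xyz":[0.23,-0.01,0.19],"spin":0.28}, {"xyz":[0.225,-0.01,0.181],"spin":0.28}, {"xyz":[0,0,0.22],"spin":0}, {"xyz":[0,0,0.22],"spin":0}, {"xyz":[0,0,0.22],"spin":0}, {"xyz":[0,0,0.22],"spin":0}, {"xyz":[0,0,0.22],"spin":0}, {"xyz":[0,0,0],"spin":0} ]
```

Request:
jog_arm(targets=[{"xyz": [0.23,0.01,0.19],"spin": 0.28},{"xyz": [0.22,0,0.18],"spin": 0.29},{"xyz": [0.23,-0.01,0.19],"spin": 0.28},{"xyz": [0.22,-0.01,0.18],"spin": 0.28},{"xyz": [0,0,0.1],"spin": 0},{"xyz": [0,0,0.2],"spin": 0},{"xyz": [0,0,0.3],"spin": 0},{"xyz": [0,0,0.3],"spin": 0},{"xyz": [0,0,0.2],"spin": 0},{"xyz": [0,0,0],"spin": 0}])

```text
time: 48.6
tool_pos: [658.5, 19.2, 80.5]
tcp_rot: [3.142, 0.003, -0.076]
contact_force: [0.6, 0.4, 0.2]
grip_width: 64.3
finger_force: 0.0
```

Request:
jog_arm(targets=[{"xyz": [0,0,0],"spin": 0},{"xyz": [0,0,0],"spin": 0},{"xyz": [0,0,0],"spin": 0},{"xyz": [0,0,0],"spin": 0},{"xyz": [0,0,0],"spin": 0},{"xyz": [0,0,0],"spin": 0},{"xyz": [0,0,0],"spin": 0},{"xyz": [0,0,0],"spin": 0},{"xyz": [0,0,0],"spin": 0},{"xyz": [0,0,0],"spin": 0}], gripper=10)

```text
time: 49.85
tool_pos: [659.7, 19.3, 82.3]
tcp_rot: [-3.142, -0.001, -0.076]
contact_force: [-0.7, 0.9, 5.0]
grip_width: 31.5
finger_force: 30.0
```

Request:
jog_arm(targets=[{"xyz": [0,0,-0.005],"spin": 0},{"xyz": [0.012,0.012,0],"spin": 0},{"xyz": [0.012,0.012,0],"spin": 0},{"xyz": [0.012,0.012,0],"spin": 0},{"xyz": [0.012,0.012,0],"spin": 0},{"xyz": [0.012,0.012,0],"spin": 0},{"xyz": [0.01,0.012,0],"spin": 0},{"xyz": [0,0.01,0],"spin": 0},{"xyz": [0,0,0],"spin": 0},{"xyz": [0,0,0],"spin": 0}])

```text
time: 51.1
tool_pos: [664.3, 12.8, 82.3]
tcp_rot: [-3.141, 0.0, -0.076]
contact_force: [-2.1, 3.7, 4.8]
grip_width: 31.9
finger_force: 29.9
```

Request:
jog_arm(targets=[{"xyz": [0.01,0,0],"spin": 0},{"xyz": [0.01,0,0],"spin": 0},{"xyz": [0,0,0],"spin": 0},{"xyz": [0,0,0],"spin": 0},{"xyz": [0,0,0],"spin": 0},{"xyz": [0,0,0],"spin": 0},{"xyz": [0,0,0],"spin": 0},{"xyz": [0,0,0],"spin": 0},{"xyz": [0,0,0],"spin": 0},{"xyz": [0,0,0],"spin": 0}])

```text
time: 52.35
tool_pos: [664.8, 12.7, 82.3]
tcp_rot: [-3.141, 0.003, -0.076]
contact_force: [-5.7, 3.1, 8.1]
grip_width: 32.1
finger_force: 29.9
```

Run:
```python
from h import *
o=bot.get_obs(); print(w2s(o['tool_pos']),o['tool_pos'],o['contact_force'],o['moment'])
```

```text
[13.7 -0. ] [664.8  12.7  82.3] [-5.7  3.1  8.1] [ 0.6  1.  -0. ]
```

Request:
jog_arm(targets=[{"xyz": [0,0,-0.01],"spin": 0},{"xyz": [0,0,0],"spin": 0},{"xyz": [0.01,0,0],"spin": 0},{"xyz": [0,0,0],"spin": 0},{"xyz": [0,0,0],"spin": 0},{"xyz": [0,0,0],"spin": 0},{"xyz": [0,0,0],"spin": 0},{"xyz": [0,0,0],"spin": 0},{"xyz": [0,0,0],"spin": 0},{"xyz": [0,0,0],"spin": 0}])

```text
time: 53.6
tool_pos: [666.4, 11.9, 82.4]
tcp_rot: [3.141, 0.001, -0.076]
contact_force: [-4.0, -0.5, -4.2]
grip_width: 31.8
finger_force: 29.8
```

```bash
python3 car.py
python3 - <<'E'
from h import *
o=bot.get_obs(); print(w2s(o['tool_pos']),o['contact_force'],o['moment'])
E
```

```text
comp centre s-xy 12.1 -4.9 size 229.7 115.7 ang 0.0 bbox x -46.0 70.0 y -120.0 110.0
comp centre s-xy -28.1 -117.2 size 36.2 5.0 ang 90.0 bbox x -46.5 -10.0 y -120.0 -114.75
[15.4 -0.7] [-5.1 -0.3 -4.4] [ 0.1  1.1 -0.3]
```

Request:
jog_arm(targets=[{"xyz": [0,0,0.005],"spin": 0},{"xyz": [0,0.01,0],"spin": 0},{"xyz": [0,0.01,0],"spin": 0},{"xyz": [0,0.01,0],"spin": 0},{"xyz": [0,0,0],"spin": 0},{"xyz": [0,0,0],"spin": 0},{"xyz": [0,0,0],"spin": 0},{"xyz": [0,0,0],"spin": 0},{"xyz": [0,0,0],"spin": 0},{"xyz": [0,0,0],"spin": 0}])

```text
time: 54.9
tool_pos: [666.3, 10.9, 82.5]
tcp_rot: [-3.14, 0.001, -0.076]
contact_force: [-6.3, 4.5, -1.0]
grip_width: 31.5
finger_force: 29.8
```

Run:
```python
from h import *
o=bot.get_obs(); print(w2s(o['tool_pos']),o['tool_pos'],o['contact_force'],o['moment'])
```

```text
[15.4 -1.7] [666.3  10.9  82.5] [-6.3  4.5 -1. ] [ 0.8  1.1 -0.4]
```

Request:
jog_arm(targets=[{"xyz": [-0.004,0,0],"spin": 0},{"xyz": [0,0.01,0],"spin": 0},{"xyz": [0,0.01,0],"spin": 0},{"xyz": [0,0,0],"spin": 0},{"xyz": [0,0,0],"spin": 0},{"xyz": [0,0,0],"spin": 0},{"xyz": [0,0,0],"spin": 0},{"xyz": [0,0,0],"spin": 0},{"xyz": [0,0,0],"spin": 0},{"xyz": [0,0,0],"spin": 0}])

```text
time: 56.15
tool_pos: [666.2, 9.1, 82.6]
tcp_rot: [-3.14, 0.0, -0.076]
contact_force: [-4.7, 3.3, -2.2]
grip_width: 32.1
finger_force: 29.8
```

Run:
```python
from h import *
o=bot.get_obs(); print(w2s(o['tool_pos']),o['tool_pos'],o['contact_force'],o['moment'])
```

```text
[15.4 -3.5] [666.2   9.1  82.6] [-4.7  3.3 -2.2] [ 0.7  1.  -0.2]
```

Request:
jog_arm(targets=[{"xyz": [0,0.01,0],"spin": 0},{"xyz": [0,0.006,0],"spin": 0},{"xyz": [0,0,0],"spin": 0},{"xyz": [0,0,0],"spin": 0},{"xyz": [0,0,0],"spin": 0},{"xyz": [0,0,0],"spin": 0},{"xyz": [0,0,0],"spin": 0},{"xyz": [0,0,0],"spin": 0},{"xyz": [0,0,0],"spin": 0},{"xyz": [0,0,0],"spin": 0}])

```text
time: 57.4
tool_pos: [666.2, 8.8, 82.7]
tcp_rot: [-3.139, 0.0, -0.076]
contact_force: [-5.4, 6.7, -2.4]
grip_width: 31.9
finger_force: 29.8
```

Run:
```python
from h import *
o=bot.get_obs(); print(w2s(o['tool_pos']),o['tool_pos'],o['contact_force'],o['moment'])
```

```text
[15.4 -3.8] [666.2   8.8  82.7] [-5.4  6.7 -2.4] [ 1.3  0.9 -0.3]
```

Request:
jog_arm(targets=[{"xyz": [0,0.008,0],"spin": 0},{"xyz": [0,0.006,0],"spin": 0},{"xyz": [0,0,0],"spin": 0},{"xyz": [0,0,0],"spin": 0},{"xyz": [0,0,0],"spin": 0},{"xyz": [0,0,0],"spin": 0},{"xyz": [0,0,0],"spin": 0},{"xyz": [0,0,0],"spin": 0},{"xyz": [0,0,0],"spin": 0},{"xyz": [0,0,0],"spin": 0}])

```text
time: 58.65
tool_pos: [666.2, 8.7, 82.8]
tcp_rot: [-3.137, -0.0, -0.075]
contact_force: [-4.4, 10.5, -1.3]
grip_width: 32.0
finger_force: 29.8
```

Run:
```python
from h import *
o=bot.get_obs(); print(w2s(o['tool_pos']),o['tool_pos'],o['contact_force'],o['moment'])
```

```text
[15.4 -3.9] [666.2   8.7  82.8] [-4.4 10.5 -1.3] [ 1.9  1.  -0.3]
```

Request:
jog_arm(targets=[{"xyz": [-0.002,-0.006,0.004],"spin": 0},{"xyz": [0,-0.006,0],"spin": 0},{"xyz": [0,0,0],"spin": 0},{"xyz": [0,0,0],"spin": 0},{"xyz": [0,0,0],"spin": 0},{"xyz": [0,0,0],"spin": 0},{"xyz": [0,0,0],"spin": 0},{"xyz": [0,0,0],"spin": 0},{"xyz": [0,0,0],"spin": 0},{"xyz": [0,0,0],"spin": 0}])

```text
time: 59.9
tool_pos: [666.2, 8.8, 82.7]
tcp_rot: [-3.139, -0.0, -0.076]
contact_force: [-4.8, 6.3, -0.2]
grip_width: 31.5
finger_force: 29.8
```

Request:
jog_arm(targets=[{"xyz": [0,0,0],"spin": 0},{"xyz": [0,0,0],"spin": 0},{"xyz": [0,0,0],"spin": 0},{"xyz": [0,0,0],"spin": 0},{"xyz": [0,0,-0.3],"spin": 0},{"xyz": [0,0,-0.6],"spin": 0},{"xyz": [-0.1,0,-0.7],"spin": 0},{"xyz": [-0.5,0,-0.3],"spin": 0},{"xyz": [-0.6,0,0],"spin": 0},{"xyz": [0,0,0],"spin": 0}], gripper=70)

```text
time: 61.15
tool_pos: [567.1, 14.3, 234.6]
tcp_rot: [3.142, 0.002, -0.076]
contact_force: [1.2, 0.4, 0.7]
grip_width: 64.3
finger_force: 0.0
```

Request:
jog_arm(targets=[{"xyz": [0,0,0],"spin": 0},{"xyz": [0,0,0],"spin": 0},{"xyz": [0,0,0],"spin": 0},{"xyz": [0,0,0],"spin": 0},{"xyz": [0,0,0],"spin": 0},{"xyz": [0,0,0],"spin": 0},{"xyz": [0,0,0],"spin": 0},{"xyz": [0,0,0],"spin": 0},{"xyz": [0,0,0],"spin": 0},{"xyz": [0,0,0],"spin": 0}])

```text
time: 62.4
tool_pos: [570.3, 13.9, 234.3]
tcp_rot: [3.142, -0.0, -0.076]
contact_force: [0.7, 0.0, -0.1]
grip_width: 64.1
finger_force: 0.0
```

```bash
python3 car.py
python3 - <<'E'
from h import *
o=bot.get_obs(); print(o['tool_pos'],o['tcp_rot'])
g=cv2.cvtColor(cv2.imread('pics/rect.png'),cv2.COLOR_BGR2GRAY)
for y in(80,60,40,-40,-60): print('col y',y,g[int((90-55)*4):int((90+10)*4):4,int((120-y)*4)])
for x in(30,25,15,5): print('row x',x,g[int((90-x)*4),int((120+70)*4):int((120+105)*4):4])
E
```

```text
comp centre s-xy 0.1 -4.9 size 139.8 229.8 ang 90.0 bbox x -70.0 70.0 y -120.0 110.0
comp centre s-xy 19.6 -7.1 size 184.4 54.9 ang 3.6 bbox x -13.5 44.5 y -98.0 83.75
[570.3  13.9 234.3] [ 3.1 -0.  -0.1]
col y 80 [174  76  32  31  31  31  31  32  31  31  50 126 165 166 167 169 170 169
 142  78  59 122 159 160 148 145 138 129 130 130 140 145 148 134 136 128
 119 118 120 127 136 142 145 124 113 105 110 111 119 124 128 132 115 104
  98 102 107  72  28  23  30  31  31  31  31]
col y 60 [180  92  33  32  33  33  33  32  33  33  46 104 163 167 168 170 172 171
 148  81 104 183 186 104 109 142 185 215 214 212 209 210 210 210 211 212
 213 212 212 211 210 211 211 212 212 213 212 213 213 213 209 206 208 209
 206 196 196 122  37  30  31  33  32  32  32]
col y 40 [193 114  34  34  33  32  33  33  33  33  40  89 160 168 168 170 172 171
 148  83 112 186 175  93 118 168 214 217 215 213 211 212 212 211 213 214
 214 214 213 213 213 213 213 212 212 213 212 213 215 214 210 209 211 212
 210 204 193 115  33  27  28  33  33  33  33]
col y -40 [194 149  53  36  36  37  37  38  37  36  38  65 137 169 170 16
[... 383 characters left out ...]
219 217 213 210 213 217 219 218 217 215 215 214
 208 199 127  35  24  34  36  35  35  35  35]
row x 30 [215 215 215 214 216 218 218 201 165 177 177 163 134 142 196 112  78  94
 185 186 147 171 175 175 175 177 176 138  61  39  39  55 142 186 179]
row x 25 [219 219 218 218 219 218 218 219 219 218 218 212 145 134 128  90  77  95
 172 204 139 169 176 177 177 179 178 160  59  37  38  56 140 186 181]
row x 15 [218 218 218 218 218 218 218 219 218 218 213 148 132 132 128  91  77  90
 169 204 146 171 176 176 178 178 177 156  61  37  38  60 148 186 178]
row x 5 [217 216 217 217 217 217 217 217 216 216 216 203 138 129 126  94  77  88
 160 204 162 173 176 175 176 177 175 139  55  37  37  63 160 188 179]
```

Run:
```python
from h import *
a=s2w(-28,45);b=s2w(-15,45); print(a,b)
plan((a[0],a[1],150,-.078,4),(a[0],a[1],62.5,-.078,6),(b[0],b[1],62.5,-.078,4))
```

```text
[626.6  60.8] [639.6  59.8]
from [570.3  13.9 234.3] -0.076
[ {"xyz":[0.16,-0.16,0.26],"spin":0}, {"xyz":[0.17,-0.16,0.27],"spin":0.01}, {"xyz":[0.16,-0.16,0.26],"spin":0}, {"xyz":[0.167,-0.158,0.263],"spin":0.01}, {"xyz":[0,0,0.18],"spin":0}, {"xyz":[0,0,0.18],"spin":0}, {"xyz":[0,0,0.19],"spin":0}, {"xyz":[0,0,0.18],"spin":0}, {"xyz":[0,0,0.18],"spin":0}, {"xyz":[0,0,0.184],"spin":0} ]
[ {"xyz":[0.04,0,0],"spin":0}, {"xyz":[0.04,0,0],"spin":0}, {"xyz":[0.04,0,0],"spin":0}, {"xyz":[0.042,0,0],"spin":0}, {"xyz":[0,0,0],"spin":0}, {"xyz":[0,0,0],"spin":0}, {"xyz":[0,0,0],"spin":0}, {"xyz":[0,0,0],"spin":0}, {"xyz":[0,0,0],"spin":0}, {"xyz":[0,0,0],"spin":0} ]
```

Run:
```python
from h import *
a=s2w(-32,60);w=-.078+np.pi/2
plan((a[0],a[1],200,w,17),(None,0,0,0,1),(a[0],a[1],150,w,2),(a[0],a[1],62.5,w,6),(None,0,0,0,4))
```

```text
from [570.3  13.9 234.3] -0.076
[ {"xyz":[0.04,-0.05,0.03],"spin":-0.92}, {"xyz":[0.04,-0.04,0.02],"spin":-0.93}, {"xyz":[0.04,-0.05,0.03],"spin":-0.92}, {"xyz":[0.05,-0.03,0.02],"spin":-0.92}, {"xyz":[0.05,-0.04,0.03],"spin":-0.92}, {"xyz":[0.05,-0.02,0.02],"spin":-0.93}, {"xyz":[0.06,-0.03,0.03],"spin":-0.92}, {"xyz":[0.05,-0.01,0.02],"spin":-0.92}, {"xyz":[0.06,-0.01,0.03],"spin":-0.93}, {"xyz":[0.06,-0.01,0.02],"spin":-0.92} ]
[ {"xyz":[0.06,0,0.03],"spin":-0.92}, {"xyz":[0.06,0,0.02],"spin":-0.92}, {"xyz":[0.06,0.02,0.03],"spin":-0.93}, {"xyz":[0.06,0.01,0.02],"spin":-0.92}, {"xyz":[0.06,0.02,0.03],"spin":-0.92}, {"xyz":[0.05,0.03,0.02],"spin":-0.93}, {"xyz":[0.055,0.03,0.028],"spin":-0.918}, {"xyz":[0,0,0],"spin":0}, {"xyz":[0,0,0.31],"spin":0}, {"xyz":[0,0,0.315],"spin":0} ]
[ {"xyz":[0,0,0.18],"spin":0}, {"xyz":[0,0,0.18],"spin":0}, {"xyz":[0,0,0.19],"spin":0}, {"xyz":[0,0,0.18],"spin":0}, {"xyz":[0,0,0.18],"spin":0}, {"xyz":[0,0,0.184],"spin":0}, {"xyz":[0,0,0],"spin":0}, {"xyz":[0,0,0],"spin":0}, {"xyz":[0,0,0],"spin":0}, {"xyz":[0,0,0],"spin":0} ]
```

Request:
jog_arm(targets=[{"xyz": [0.04,-0.05,0.03],"spin": -0.92},{"xyz": [0.04,-0.04,0.02],"spin": -0.93},{"xyz": [0.04,-0.05,0.03],"spin": -0.92},{"xyz": [0.05,-0.03,0.02],"spin": -0.92},{"xyz": [0.05,-0.04,0.03],"spin": -0.92},{"xyz": [0.05,-0.02,0.02],"spin": -0.93},{"xyz": [0.06,-0.03,0.03],"spin": -0.92},{"xyz": [0.05,-0.01,0.02],"spin": -0.92},{"xyz": [0.06,-0.01,0.03],"spin": -0.93},{"xyz": [0.06,-0.01,0.02],"spin": -0.92}], gripper=0)

```text
time: 63.7
tool_pos: [601.6, 50.3, 214.1]
tcp_rot: [-3.142, 0.0, 0.85]
contact_force: [0.0, 0.9, -0.1]
grip_width: 0.0
finger_force: 0.0
```

Request:
jog_arm(targets=[{"xyz": [0.06,0,0.03],"spin": -0.92},{"xyz": [0.06,0,0.02],"spin": -0.92},{"xyz": [0.06,0.02,0.03],"spin": -0.93},{"xyz": [0.06,0.01,0.02],"spin": -0.92},{"xyz": [0.06,0.02,0.03],"spin": -0.92},{"xyz": [0.05,0.03,0.02],"spin": -0.93},{"xyz": [0.05,0.03,0.03],"spin": -0.92},{"xyz": [0,0,0],"spin": 0},{"xyz": [0,0,0.3],"spin": 0},{"xyz": [0,0,0.3],"spin": 0}])

```text
time: 64.95
tool_pos: [623.8, 75.5, 151.7]
tcp_rot: [3.141, 0.0, 1.491]
contact_force: [0.5, -1.0, -0.7]
grip_width: 0.4
finger_force: 0.0
```

Run:
```python
from h import *
a=s2w(-32,60);w=-.078+np.pi/2;b=s2w(-26,60)
o=bot.get_obs(); print(o['joint_positions'],w2s(o['tool_pos']))
plan((a[0],a[1],62.5,w,6),(None,0,0,0,1),(b[0],b[1],62.5,w,3))
```

```text
[-0.   0.6  1.3 -0.   1.2  0.1] [-31.9  59.4]
from [623.8  75.5 151.7] 1.4907
[ {"xyz":[0,0,0.19],"spin":0}, {"xyz":[0,0,0.18],"spin":-0.01}, {"xyz":[0,0,0.19],"spin":0}, {"xyz":[0,0,0.18],"spin":0}, {"xyz":[0.01,0,0.19],"spin":-0.01}, {"xyz":[-0.003,-0.001,0.184],"spin":-0.001}, {"xyz":[0,0,0],"spin":0}, {"xyz":[0,0.02,0],"spin":0}, {"xyz":[0,0.03,0],"spin":0}, {"xyz":[0,0.025,0],"spin":0} ]
```

Request:
jog_arm(targets=[{"xyz": [0,0,0.19],"spin": 0},{"xyz": [0,0,0.18],"spin": 0},{"xyz": [0,0,0.19],"spin": 0},{"xyz": [0,0,0.18],"spin": 0},{"xyz": [0,0,0.19],"spin": 0},{"xyz": [0,0,0.18],"spin": 0},{"xyz": [0,0,0],"spin": 0},{"xyz": [0,0.02,0],"spin": 0},{"xyz": [0,0.03,0],"spin": 0},{"xyz": [0,0.02,0],"spin": 0}])

```text
time: 66.2
tool_pos: [629.8, 75.2, 63.6]
tcp_rot: [3.14, 0.0, 1.493]
contact_force: [-0.0, 0.3, 0.4]
grip_width: 0.5
finger_force: 0.0
```

Request:
jog_arm(targets=[{"xyz": [0,0,0],"spin": 0},{"xyz": [0,0,0],"spin": 0},{"xyz": [0,0,0],"spin": 0},{"xyz": [0,0.01,0],"spin": 0},{"xyz": [0,0.01,0],"spin": 0},{"xyz": [0,0.01,0],"spin": 0},{"xyz": [0,0.01,0],"spin": 0},{"xyz": [0,0.01,0],"spin": 0},{"xyz": [0,0,0],"spin": 0},{"xyz": [0,0,0],"spin": 0}])

```text
time: 67.45
tool_pos: [633.2, 74.9, 63.0]
tcp_rot: [-3.142, 0.0, 1.493]
contact_force: [-0.5, -0.5, 0.3]
grip_width: 0.6
finger_force: 0.0
```

Request:
jog_arm(targets=[{"xyz": [0,0.01,0],"spin": 0},{"xyz": [0,0.01,0],"spin": 0},{"xyz": [0,0,0],"spin": 0},{"xyz": [0,0,0],"spin": 0},{"xyz": [0,0,0],"spin": 0},{"xyz": [0,0,0],"spin": 0},{"xyz": [0,0,0],"spin": 0},{"xyz": [0,0,0],"spin": 0},{"xyz": [0,0,0],"spin": 0},{"xyz": [0,0,0],"spin": 0}])

```text
time: 68.7
tool_pos: [634.9, 74.8, 63.0]
tcp_rot: [3.142, 0.0, 1.493]
contact_force: [0.0, -0.0, 0.3]
grip_width: 0.2
finger_force: 0.0
```

Request:
jog_arm(targets=[{"xyz": [0,0.01,0],"spin": 0},{"xyz": [0,0,0],"spin": 0},{"xyz": [0,0,0],"spin": 0},{"xyz": [0,0,0],"spin": 0},{"xyz": [0,0,0],"spin": 0},{"xyz": [0,0,0],"spin": 0},{"xyz": [0,0,0],"spin": 0},{"xyz": [0,0,0],"spin": 0},{"xyz": [0,0,0],"spin": 0},{"xyz": [0,0,0],"spin": 0}])

```text
time: 69.95
tool_pos: [635.7, 74.7, 63.0]
tcp_rot: [3.142, 0.0, 1.493]
contact_force: [-0.2, 0.2, -0.6]
grip_width: 0.4
finger_force: 0.0
```

Request:
jog_arm(targets=[{"xyz": [0,0.01,0],"spin": 0},{"xyz": [0,0,0],"spin": 0},{"xyz": [0,0,0],"spin": 0},{"xyz": [0,0,0],"spin": 0},{"xyz": [0,0.01,0],"spin": 0},{"xyz": [0,0,0],"spin": 0},{"xyz": [0,0,0],"spin": 0},{"xyz": [0,0,0],"spin": 0},{"xyz": [0,0,0],"spin": 0},{"xyz": [0,0,0],"spin": 0}])

```text
time: 71.2
tool_pos: [637.3, 74.6, 63.1]
tcp_rot: [3.141, 0.0, 1.493]
contact_force: [0.6, -0.1, 0.7]
grip_width: 0.4
finger_force: 0.0
```

Request:
jog_arm(targets=[{"xyz": [0,0.01,0],"spin": 0},{"xyz": [0,0,0],"spin": 0},{"xyz": [0,0,0],"spin": 0},{"xyz": [0,0,0],"spin": 0},{"xyz": [0,0,0],"spin": 0},{"xyz": [0,0,0],"spin": 0},{"xyz": [0,0,0],"spin": 0},{"xyz": [0,0,0],"spin": 0},{"xyz": [0,0,0],"spin": 0},{"xyz": [0,0,0],"spin": 0}])

```text
time: 72.45
tool_pos: [638.0, 74.5, 63.0]
tcp_rot: [-3.142, 0.0, 1.493]
contact_force: [-0.9, -0.6, 0.7]
grip_width: 0.4
finger_force: 0.0
```

Request:
jog_arm(targets=[{"xyz": [0,0.01,0],"spin": 0},{"xyz": [0,0,0],"spin": 0},{"xyz": [0,0,0],"spin": 0},{"xyz": [0,0.01,0],"spin": 0},{"xyz": [0,0,0],"spin": 0},{"xyz": [0,0,0],"spin": 0},{"xyz": [0,0,0],"spin": 0},{"xyz": [0,0,0],"spin": 0},{"xyz": [0,0,0],"spin": 0},{"xyz": [0,0,0],"spin": 0}])

```text
time: 73.7
tool_pos: [639.6, 74.4, 63.0]
tcp_rot: [3.142, 0.0, 1.493]
contact_force: [0.3, -0.1, -0.2]
grip_width: 0.5
finger_force: 0.0
```

Run:
```python
from h import *
im,c=snap('wrist','w15'); o=bot.get_obs(); print(w2s(o['tool_pos']),o['tool_pos'],o['contact_force'])
r=rectify(im,c,71); g=cv2.cvtColor(r,cv2.COLOR_BGR2GRAY); cv2.imwrite('pics/rect15.png',r)
for y in(95,85,80,75,70,65): print('col y',y,g[int((90-55)*4):int((90+35)*4):4,int((120-y)*4)])
```

```text
[-16.   59.6] [639.6  74.4  63. ] [ 0.7 -0.5 -0.4]
col y 95 [244 233 171 168 170 104  24  24  25  23  24  24  24  24  23  23  24  24
  24  25  23  24  25  24  24  24  25  25  25  40  43  43  43  43  43  43
  42  42  44  42  43  43  42  42  43  43  42  42  42  42  43  43  42  41
  26  25  24  25  26  26  24  25  24  25  26  25  25  26  27  25  25  26
  26  25  26  25  26  25  25  26  26  26  25  25  26  25  27  27  26  26]
col y 85 [241 169 169 169 169 119  24  24  24  23  24  26 115 133 134 135 137 137
 136 112  85  82  82  67  55 117 117 117 117 116 115 115 118 118 117 116
 116 116 117 116 116 116 115 115 116 117 117 116 116 116 115 114 114 114
 114 114 115 119 107  27  26  24  24  24  25  24  24  25  25  25  25  26
  26  26  25  26  25  26  26  26  26  25  26  26  25  26  25  25  26  25]
col y 80 [244 240 169 170 169 121  25  23  23  23  23  26 122 135 134 137 138 138
 137 115  87 161 247 246 246 246 247 247 247 247 248 247 248 248 248 248
 248 248 248 248 249 249 249 249 249 249 249 249 249 191 177 177 178 178
 177 178 177 137 105  28  25  26  25  25  26  25  25  25  26  26  25  2
[... 500 characters left out ...]
  23  27 115 135 134 136 137 138
 137 119  87 155 173 119 102 103 141 174 196 250 250 249 240 240 241 241
 243 249 249 249 249 249 248 249 250 250 250 250 250 250 250 249 176 166
 167 154 173 131  98  73 108 112 113 113 113 113 112 112 108  24  22  23
  21  42 112 113 113 112 113 112 114 112  99  67  40  28  26  25  25  25]
col y 65 [244 243 177 169 169 122  23  23  23  22  23  25 109 133 135 136 138 120
  37  26  25  26  25  25  24  25  25  26  26  25  24  26  26  25  25  25
  24  25  25  24  25  25  25  26  24  25  26  26  25  25  25  25  25  24
  26  26  25  25  24  24  25  25  24  25  25  25  28 102  94  21  20  23
  21  31 108  81  25  25  25  25  24  26  26  25  24  25  25  25  25  25]
```

Request:
jog_arm(targets=[{"xyz": [0,0.01,0],"spin": 0},{"xyz": [0,0,0],"spin": 0},{"xyz": [0,0.01,0],"spin": 0},{"xyz": [0,0,0],"spin": 0},{"xyz": [0,0.01,0],"spin": 0},{"xyz": [0,0,0],"spin": 0},{"xyz": [0,0,0],"spin": 0},{"xyz": [0,0,0],"spin": 0},{"xyz": [0,0,0],"spin": 0},{"xyz": [0,0,0],"spin": 0}])

```text
time: 75.0
tool_pos: [642.0, 74.2, 63.0]
tcp_rot: [-3.142, 0.0, 1.493]
contact_force: [-0.5, -0.1, -0.9]
grip_width: 0.3
finger_force: 0.3
```

Request:
jog_arm(targets=[{"xyz": [0,0.008,0],"spin": 0},{"xyz": [0,0,0],"spin": 0},{"xyz": [0,0,0],"spin": 0},{"xyz": [0,0,0],"spin": 0},{"xyz": [0,0,0],"spin": 0},{"xyz": [0,0,0],"spin": 0},{"xyz": [0,0,0],"spin": 0},{"xyz": [0,0,0],"spin": 0},{"xyz": [0,0,0],"spin": 0},{"xyz": [0,0,0],"spin": 0}])

```text
time: 76.25
tool_pos: [642.7, 74.2, 63.0]
tcp_rot: [3.142, 0.0, 1.493]
contact_force: [-0.2, -0.6, -0.1]
grip_width: 0.4
finger_force: 0.2
```

Request:
jog_arm(targets=[{"xyz": [0,0.01,0],"spin": 0},{"xyz": [0,0,0],"spin": 0},{"xyz": [0,0,0],"spin": 0},{"xyz": [0,0,0],"spin": 0},{"xyz": [0,0,0],"spin": 0},{"xyz": [0,0,0],"spin": 0},{"xyz": [0,0,0],"spin": 0},{"xyz": [0,0,0],"spin": 0},{"xyz": [0,0,0],"spin": 0},{"xyz": [0,0,0],"spin": 0}])

```text
time: 77.5
tool_pos: [643.5, 74.1, 63.0]
tcp_rot: [3.142, 0.0, 1.493]
contact_force: [-0.8, 0.4, 0.3]
grip_width: 0.9
finger_force: 0.3
```

Request:
jog_arm(targets=[{"xyz": [0,0.01,0],"spin": 0},{"xyz": [0,0,0],"spin": 0},{"xyz": [0,0,0],"spin": 0},{"xyz": [0,0,0],"spin": 0},{"xyz": [0,0,0],"spin": 0},{"xyz": [0,0,0],"spin": 0},{"xyz": [0,0,0],"spin": 0},{"xyz": [0,0,0],"spin": 0},{"xyz": [0,0,0],"spin": 0},{"xyz": [0,0,0],"spin": 0}])

```text
time: 78.75
tool_pos: [643.8, 74.1, 62.9]
tcp_rot: [-3.141, 0.0, 1.493]
contact_force: [-5.5, 0.5, 2.4]
grip_width: 0.2
finger_force: 2.5
```

Run:
```python
from h import *
a=s2w(-27,60);b=s2w(10,-110);w=-.078+np.pi/2; print(b)
plan((a[0],a[1],63,w,2),(a[0],a[1],235,w,4),(b[0],b[1],235,w,4),(None,0,0,0,3))
```

```text
[652.7 -96.6]
from [643.8  74.1  62.9] 1.493
[ {"xyz":[0,-0.09,0],"spin":0}, {"xyz":[0.005,-0.1,-0.001],"spin":0.002}, {"xyz":[0,0,-0.54],"spin":0}, {"xyz":[0,0,-0.54],"spin":0}, {"xyz":[0,0,-0.53],"spin":0}, {"xyz":[0,0,-0.54],"spin":0}, {"xyz":[-0.53,0.12,0],"spin":0}, {"xyz":[-0.53,0.11,0],"spin":0}, {"xyz":[-0.53,0.12,0],"spin":0}, {"xyz":[-0.534,0.117,0],"spin":0} ]
[ {"xyz":[0,0,0],"spin":0}, {"xyz":[0,0,0],"spin":0}, {"xyz":[0,0,0],"spin":0}, {"xyz":[0,0,0],"spin":0}, {"xyz":[0,0,0],"spin":0}, {"xyz":[0,0,0],"spin":0}, {"xyz":[0,0,0],"spin":0}, {"xyz":[0,0,0],"spin":0}, {"xyz":[0,0,0],"spin":0}, {"xyz":[0,0,0],"spin":0} ]
```

Request:
jog_arm(targets=[{"xyz": [0,-0.09,0],"spin": 0},{"xyz": [0,-0.1,0],"spin": 0},{"xyz": [0,0,-0.54],"spin": 0},{"xyz": [0,0,-0.54],"spin": 0},{"xyz": [0,0,-0.53],"spin": 0},{"xyz": [0,0,-0.54],"spin": 0},{"xyz": [-0.53,0.12,0],"spin": 0},{"xyz": [-0.53,0.11,0],"spin": 0},{"xyz": [-0.53,0.12,0],"spin": 0},{"xyz": [-0.53,0.12,0],"spin": 0}], gripper=60)

```text
time: 80.0
tool_pos: [653.5, -98.1, 235.3]
tcp_rot: [3.14, 0.0, 1.493]
contact_force: [-0.7, -0.1, 0.1]
grip_width: 55.0
finger_force: 0.0
```

Request:
jog_arm(targets=[{"xyz": [0,0,0],"spin": 0},{"xyz": [0,0,0],"spin": 0},{"xyz": [0,0,0],"spin": 0},{"xyz": [0,0,0],"spin": 0},{"xyz": [0,0,0],"spin": 0},{"xyz": [0,0,0],"spin": 0},{"xyz": [0,0,0],"spin": 0},{"xyz": [0,0,0],"spin": 0},{"xyz": [0,0,0],"spin": 0},{"xyz": [0,0,0],"spin": 0}])

```text
time: 81.25
tool_pos: [653.4, -96.8, 235.0]
tcp_rot: [3.142, 0.0, 1.493]
contact_force: [-0.1, 0.5, 0.5]
grip_width: 55.3
finger_force: 0.0
```

```bash
cat > jars.py <<'E'
from h import *
def jars(im,c,z=38,v=True):
    hsv=cv2.cvtColor(im,cv2.COLOR_BGR2HSV)
    m=((hsv[...,1]<75)&(hsv[...,2]>135)&((hsv[...,0]<25)|(hsv[...,0]>165)))
    m=cv2.morphologyEx((m*255).astype(np.uint8),cv2.MORPH_OPEN,np.ones((3,3)))
    out=[]
    n,l,st,ce=cv2.connectedComponentsWithStats(m)
    for i in range(1,n):
        u,vv=ce[i]; p=onz(c,u,vv,z)
        if not(380<p[0]<570 and -230<p[1]<230): continue
        cn=max(cv2.findContours((l==i).astype(np.uint8),0,2)[0],key=cv2.contourArea)
        (u,vv),r=cv2.minEnclosingCircle(cn); a=onz(c,u,vv,z); d=np.linalg.norm(onz(c,u+r,vv,z)-a)
        if d>8: out.append((a[0],a[1],d,st[i,4])); print('cap at',a[:2],'r',round(d,1),'area',st[i,4],'px',round(u),round(vv),'cen',p[:2])
    return out
E
python3 - <<'E'
from car import *; from jars import *
im,c=snap('wrist','w16'); g=carrier(im,c)
for y in(88,80,60,40,-40,-60,-75): print('y',y,g[int((90-42)*4):int((90-28)*4):2,int((120-y)*4)],g[int((90-2)*4):int((90+6)*4):2,int((120-y)*4)])
for x in(25,15,5): print('row x',x,g[int((90-x)*4),int((120+82)*4):int((120+96)*4):2])
o=bot.get_obs(); print(o['tool_pos'])
print('top'); t,ct=snap('top','t16'); jars(t,ct)
t=cv2.imread('pics/top0.png'); print('old'); jars(t,ct); s,cs=snap('scene','s16');print('scene');jars(s,cs)
E
```

```text
comp centre s-xy 0.1 -29.6 size 139.8 180.2 ang 90.0 bbox x -70.0 70.0 y -120.0 60.5
comp centre s-xy 20.3 -19.1 size 162.6 54.3 ang 4.8 bbox x -13.25 44.25 y -98.5 60.75
y 88 [0 0 0 0 0 0 0 0 0 0 0 0 0 0 0 0 0 0 0 0 0 0 0 0 0 0 0 0] [0 0 0 0 0 0 0 0 0 0 0 0 0 0 0 0]
y 80 [0 0 0 0 0 0 0 0 0 0 0 0 0 0 0 0 0 0 0 0 0 0 0 0 0 0 0 0] [0 0 0 0 0 0 0 0 0 0 0 0 0 0 0 0]
y 60 [159 159 160 161 162 163 164 164 163 161 145 153 178 188 185 166 117 106
 122 135 155 180 196 203 205 203 202 201] [167 181 192 178 134  69  43  31  30  30  30  30  31  31  30  30]
y 40 [161 161 161 162 163 165 166 166 165 160 143 121 166 191 198 173 139  96
 111 135 165 174 178 178 177 177 176 176] [162 184 193 186 166  99  52  22  21  24  29  30  31  31  32  31]
y -40 [100 100  99 100 100 101 101 101 102 101 100  90  78 104 121 125 114 100
  99 108 128 132 133 134 134 134 134 135] [110 100 120 132 139 102  66  38  23  16  17  17  17  17  17  16]
y -60 [146 147 146 145 143 134 120 117 115 115 112 108  96  92 113 121 120 101
  93 117 128 132 131 131 132 132 133 132] [179 133 125 125 123 104  70  46  28  31  33  34  34  3
[... 759 characters left out ...]
8 px 366 240 cen [ 474.2 -140.9]
old
cap at [497.5  64.4] r 21.9 area 184 px 294 232 cen [497.6  64.6]
cap at [501.7 143.5] r 12.5 area 64 px 266 231 cen [501.8 143.4]
cap at [501.   -5.3] r 12.6 area 62 px 318 231 cen [501.6  -5.3]
cap at [502.9 -67.2] r 13.2 area 65 px 340 230 cen [502.9 -66.6]
cap at [ 474.5 -140.9] r 12.3 area 59 px 366 240 cen [ 474.4 -140.8]
scene
cap at [ 473.3 -142. ] r 12.2 area 64 px 262 258 cen [ 473.4 -141.6]
cap at [502.3 -66.8] r 12.4 area 70 px 282 276 cen [502.3 -66.8]
cap at [483.7  20.3] r 12.4 area 76 px 318 284 cen [483.7  20.3]
cap at [481.9  63. ] r 19.1 area 127 px 334 291 cen [482.  65.]
cap at [500.  140.2] r 10.6 area 52 px 361 308 cen [500.1 139.4]
```

Run:
```python
from h import *
plan((490,-180,235,1.493,4),(None,0,0,0,6))
```

```text
from [653.4 -96.8 235. ] 1.493
[ {"xyz":[-0.3,-0.49,0],"spin":0}, {"xyz":[-0.3,-0.49,0],"spin":0}, {"xyz":[-0.3,-0.49,0],"spin":0}, {"xyz":[-0.296,-0.486,0],"spin":0}, {"xyz":[0,0,0],"spin":0}, {"xyz":[0,0,0],"spin":0}, {"xyz":[0,0,0],"spin":0}, {"xyz":[0,0,0],"spin":0}, {"xyz":[0,0,0],"spin":0}, {"xyz":[0,0,0],"spin":0} ]
```

Request:
jog_arm(targets=[{"xyz": [-0.3,-0.49,0],"spin": 0},{"xyz": [-0.3,-0.49,0],"spin": 0},{"xyz": [-0.3,-0.49,0],"spin": 0},{"xyz": [-0.3,-0.48,0],"spin": 0},{"xyz": [0,0,0],"spin": 0},{"xyz": [0,0,0],"spin": 0},{"xyz": [0,0,0],"spin": 0},{"xyz": [0,0,0],"spin": 0},{"xyz": [0,0,0],"spin": 0},{"xyz": [0,0,0],"spin": 0}])

```text
time: 82.65
tool_pos: [490.6, -180.2, 234.9]
tcp_rot: [-3.141, -0.0, 1.493]
contact_force: [-0.3, -1.0, 0.4]
grip_width: 54.7
finger_force: 0.0
```

Run:
```python
from jars import *
im,c=snap('wrist','w17'); print(bot.get_obs()['tool_pos'],c['eye']); J=jars(im,c)
h=cv2.cvtColor(im,cv2.COLOR_BGR2HSV)
for y in(-141,-67):
    u,v=proj(c,(475 if y<-100 else 502.5,y,38)); u,v=int(u),int(v); print(u,v); print(h[v-24:v+28:4,u].tolist()); print(h[v,u-24:u+28:4].tolist())
```

```text
[ 490.5 -180.2  234.9] [ 496.4 -105.7  391.8]
cap at [502.5 -66. ] r 11.5 area 424 px 324 86 cen [502.4 -64.2]
cap at [ 473.7 -141.9] r 13.7 area 668 px 299 176 cen [ 473.7 -141.9]
300 175
[[100, 51, 119], [100, 49, 119], [95, 17, 88], [11, 29, 196], [11, 24, 210], [12, 24, 209], [11, 26, 210], [11, 24, 210], [11, 24, 210], [11, 24, 209], [110, 4, 174], [99, 51, 189], [101, 50, 188]]
[[100, 50, 188], [100, 50, 187], [100, 29, 161], [10, 30, 210], [10, 28, 209], [10, 26, 210], [11, 26, 210], [11, 23, 209], [12, 22, 209], [13, 22, 206], [100, 50, 189], [100, 51, 189], [99, 51, 189]]
323 87
[[102, 48, 121], [100, 48, 121], [103, 26, 116], [9, 30, 138], [9, 30, 138], [9, 30, 138], [8, 30, 138], [9, 30, 136], [9, 30, 136], [8, 29, 134], [6, 27, 130], [11, 66, 73], [100, 49, 120]]
[[100, 49, 183], [100, 50, 174], [101, 48, 118], [8, 28, 136], [8, 30, 137], [8, 30, 137], [8, 30, 138], [8, 28, 137], [9, 30, 136], [8, 28, 136], [6, 22, 117], [100, 49, 120], [101, 51, 121]]
```

```bash
sed -i 's/>135)/>105)/' jars.py
cat >> h.py <<'E'
def pocket(p): return s2w(17.7+.006*p,-5+p)
E
python3 - <<'E'
from jars import *
im=cv2.imread('pics/w17.png'); c=bot.get_calibration('wrist'); jars(im,c)
plan((473.7,-141.9,120,1.493,4),(473.7,-141.9,16,1.493,6))
E
```

```text
cap at [502.5 -67.8] r 14.2 area 792 px 324 88 cen [502.4 -67.7]
cap at [ 473.6 -141.8] r 13.8 area 683 px 299 176 cen [ 473.8 -141.8]
from [ 490.5 -180.2  234.9] 1.4933
[ {"xyz":[0.12,-0.06,0.36],"spin":0}, {"xyz":[0.11,-0.06,0.36],"spin":0}, {"xyz":[0.12,-0.07,0.36],"spin":0}, {"xyz":[0.111,-0.057,0.357],"spin":0.003}, {"xyz":[0,0,0.22],"spin":0}, {"xyz":[0,0,0.21],"spin":0}, {"xyz":[0,0,0.22],"spin":0}, {"xyz":[0,0,0.22],"spin":0}, {"xyz":[0,0,0.21],"spin":0}, {"xyz":[0,0,0.22],"spin":0} ]
```

Request:
jog_arm(targets=[{"xyz": [0.12,-0.06,0.5],"spin": 0},{"xyz": [0.11,-0.06,0.5],"spin": 0},{"xyz": [0.12,-0.07,0.5],"spin": 0},{"xyz": [0.11,-0.06,0.5],"spin": 0},{"xyz": [0,0,0.3],"spin": 0},{"xyz": [0,0,0.2],"spin": 0},{"xyz": [0,0,0.14],"spin": 0},{"xyz": [0,0,0.1],"spin": 0},{"xyz": [0,0,0],"spin": 0},{"xyz": [0,0,0],"spin": 0}])

```text
time: 83.95
tool_pos: [473.7, -142.3, 16.3]
tcp_rot: [3.141, 0.0, 1.493]
contact_force: [-0.7, -0.7, -0.3]
grip_width: 55.0
finger_force: 0.0
```

Request:
jog_arm(targets=[{"xyz": [0,0,0],"spin": 0},{"xyz": [0,0,0],"spin": 0},{"xyz": [0,0,0],"spin": 0},{"xyz": [0,0,0],"spin": 0},{"xyz": [0,0,0],"spin": 0},{"xyz": [0,0,0],"spin": 0},{"xyz": [0,0,-0.2],"spin": 0},{"xyz": [0,0,-0.4],"spin": 0},{"xyz": [0,0,-0.6],"spin": 0},{"xyz": [0,0,-0.2],"spin": 0}], gripper=5)

```text
time: 85.2
tool_pos: [474.4, -142.6, 130.4]
tcp_rot: [3.138, 0.002, 1.493]
contact_force: [-0.0, -0.7, -1.4]
grip_width: 27.3
finger_force: 30.0
```

Run:
```python
from h import *
P=pocket(-67); print(P,bot.get_obs()['tool_pos'])
plan((560,-130,127,1.493,2),(P[0],P[1],127,1.493,4),(None,0,0,0,1),(P[0],P[1],92,1.493,3))
```

```text
[662.9 -59.3] [ 474.4 -142.6  130.4]
from [ 474.4 -142.6  130.4] 1.4931
[ {"xyz":[0.12,0.53,0.02],"spin":0}, {"xyz":[0.12,0.524,0.022],"spin":0.001}, {"xyz":[0.25,0.3,0],"spin":0}, {"xyz":[0.24,0.31,0],"spin":0}, {"xyz":[0.25,0.3,0],"spin":0}, {"xyz":[0.241,0.303,0],"spin":0}, {"xyz":[0,0,0],"spin":0}, {"xyz":[0,0,0.15],"spin":0}, {"xyz":[0,0,0.14],"spin":0}, {"xyz":[0,0,0.148],"spin":0} ]
```

Request:
jog_arm(targets=[{"xyz": [0.12,0.53,0.02],"spin": 0},{"xyz": [0.12,0.52,0.02],"spin": 0},{"xyz": [0.25,0.3,0],"spin": 0},{"xyz": [0.24,0.31,0],"spin": 0},{"xyz": [0.25,0.3,0],"spin": 0},{"xyz": [0.24,0.3,0],"spin": 0},{"xyz": [0,0,0.15],"spin": 0},{"xyz": [0,0,0.14],"spin": 0},{"xyz": [0,0,0.14],"spin": 0},{"xyz": [0,0,0],"spin": 0}])

```text
time: 86.45
tool_pos: [660.0, -59.3, 88.8]
tcp_rot: [-3.139, -0.0, 1.492]
contact_force: [-0.5, 0.3, 0.2]
grip_width: 27.2
finger_force: 30.0
```

Request:
jog_arm(targets=[{"xyz": [0,0,0],"spin": 0},{"xyz": [0,0,0],"spin": 0},{"xyz": [0,0,0],"spin": 0},{"xyz": [0,0,0],"spin": 0},{"xyz": [0,0,0],"spin": 0},{"xyz": [0,0,0],"spin": 0},{"xyz": [0,0,0],"spin": 0},{"xyz": [0,0,0],"spin": 0},{"xyz": [0,0,0],"spin": 0},{"xyz": [0,0,0],"spin": 0}])

```text
time: 87.7
tool_pos: [661.2, -58.9, 90.2]
tcp_rot: [3.142, 0.0, 1.493]
contact_force: [0.9, 0.7, -0.2]
grip_width: 27.0
finger_force: 30.0
```

Run:
```python
from h import *
P=pocket(-67);o=bot.get_obs();print(o['tool_pos'],P,w2s(o['tool_pos'])-w2s(P),o['contact_force'])
im,c=snap('wrist','w18'); r=rectify(im,c,71); g=cv2.cvtColor(r,cv2.COLOR_BGR2GRAY)
for y in(-40,-45,-50): print('y',y,g[int((90-42)*4):int((90-28)*4):2,int((120-y)*4)],g[int((90-2)*4):int((90+6)*4):2,int((120-y)*4)])
plan((P[0],P[1],85,1.493,4),(P[0],P[1],78,1.493,4))
```

```text
[661.2 -58.9  90.2] [662.9 -59.3] [-1.7  0.3] [ 0.9  0.7 -0.2]
y -40 [127 127 127 126 126 126 127 127 127 127 127 123 114 129 159 164 156 122
 103 117 155 169 169 169 169 171 171 170] [108 119 158 165 160 133  75  32  22  22  22  22  22  22  21  20]
y -45 [126 126 126 126 126 126 126 127 127 127 129 122 116 148 163 163 156 132
 105 109 163 169 169 169 169 169 169 170] [107 109 155 165 162 135  71  30  23  22  22  22  21  22  22  22]
y -50 [127 127 126 126 125 125 126 126 126 126 127 123 117 126 158 163 160 138
 102 106 124 128 126 122 121 121 122 122] [103 108 150 165 165 147  67  25  22  22  22  23  22  23  22  22]
from [661.2 -58.9  90.2] 1.493
[ {"xyz":[0,0.01,0.02],"spin":0}, {"xyz":[0,0,0.01],"spin":0}, {"xyz":[0,0.01,0.02],"spin":0}, {"xyz":[-0.004,0.002,0.015],"spin":0}, {"xyz":[0,0,0.02],"spin":0}, {"xyz":[0,0,0.02],"spin":0}, {"xyz":[0,0,0.03],"spin":0}, {"xyz":[0,0,0.018],"spin":0}, {"xyz":[0,0,0],"spin":0}, {"xyz":[0,0,0],"spin":0} ]
```

Request:
jog_arm(targets=[{"xyz": [0,0.01,0],"spin": 0},{"xyz": [-0.004,0.01,0.01],"spin": 0},{"xyz": [0,0,0.02],"spin": 0},{"xyz": [0,0,0.02],"spin": 0},{"xyz": [0,0,0.02],"spin": 0},{"xyz": [0,0,0.02],"spin": 0},{"xyz": [0,0,0.02],"spin": 0},{"xyz": [0,0,0.02],"spin": 0},{"xyz": [0,0,0],"spin": 0},{"xyz": [0,0,0],"spin": 0}])

```text
time: 89.0
tool_pos: [662.8, -59.3, 79.9]
tcp_rot: [3.141, 0.0, 1.493]
contact_force: [0.6, 0.8, 0.0]
grip_width: 27.2
finger_force: 30.0
```

Request:
jog_arm(targets=[{"xyz": [0,0,0.01],"spin": 0},{"xyz": [0,0,0.01],"spin": 0},{"xyz": [0,0,0.01],"spin": 0},{"xyz": [0,0,0.01],"spin": 0},{"xyz": [0,0,0],"spin": 0},{"xyz": [0,0,0],"spin": 0},{"xyz": [0,0,0],"spin": 0},{"xyz": [0,0,0],"spin": 0},{"xyz": [0,0,0],"spin": 0},{"xyz": [0,0,0],"spin": 0}])

```text
time: 90.25
tool_pos: [662.8, -59.3, 76.7]
tcp_rot: [3.142, 0.0, 1.493]
contact_force: [0.4, 0.1, 0.3]
grip_width: 27.2
finger_force: 30.0
```

Request:
jog_arm(targets=[{"xyz": [0,0,0.01],"spin": 0},{"xyz": [0,0,0],"spin": 0},{"xyz": [0,0,0],"spin": 0},{"xyz": [0,0,0],"spin": 0},{"xyz": [0,0,0],"spin": 0},{"xyz": [0,0,0],"spin": 0},{"xyz": [0,0,0],"spin": 0},{"xyz": [0,0,0],"spin": 0},{"xyz": [0,0,0],"spin": 0},{"xyz": [0,0,0],"spin": 0}])

```text
time: 91.5
tool_pos: [662.8, -59.3, 75.9]
tcp_rot: [3.141, 0.0, 1.493]
contact_force: [0.4, -0.7, -0.7]
grip_width: 27.1
finger_force: 30.0
```

Request:
jog_arm(targets=[{"xyz": [0,0,0],"spin": 0},{"xyz": [0,0,0],"spin": 0},{"xyz": [0,0,0],"spin": 0},{"xyz": [0,0,0],"spin": 0},{"xyz": [0,0,-0.1],"spin": 0},{"xyz": [0,0,-0.3],"spin": 0},{"xyz": [0,0,-0.4],"spin": 0},{"xyz": [0,0,-0.2],"spin": 0},{"xyz": [0,0,0],"spin": 0},{"xyz": [0,0,0],"spin": 0}], gripper=55)

```text
time: 92.75
tool_pos: [662.1, -59.2, 154.6]
tcp_rot: [-3.14, -0.0, 1.493]
contact_force: [0.1, 1.0, -0.4]
grip_width: 50.5
finger_force: 0.0
```

Run:
```python
from h import *
im,c=snap('wrist','w19')
plan((502.5,-67.9,150,1.493,5),(502.5,-67.9,60,1.493,2),(502.5,-67.9,16,1.493,4),(None,0,0,0,4))
```

```text
from [662.  -59.2 154.3] 1.493
[ {"xyz":[-0.05,-0.4,0.01],"spin":0}, {"xyz":[-0.06,-0.39,0.01],"spin":0}, {"xyz":[-0.05,-0.4,0.01],"spin":0}, {"xyz":[-0.05,-0.39,0.01],"spin":0}, {"xyz":[-0.053,-0.4,0.014],"spin":0}, {"xyz":[0,0,0.56],"spin":0}, {"xyz":[0,0,0.565],"spin":0}, {"xyz":[0,0,0.14],"spin":0}, {"xyz":[0,0,0.13],"spin":0}, {"xyz":[0,0,0.14],"spin":0} ]
[ {"xyz":[0,0,0.14],"spin":0}, {"xyz":[0,0,0],"spin":0}, {"xyz":[0,0,0],"spin":0}, {"xyz":[0,0,0],"spin":0}, {"xyz":[0,0,0],"spin":0}, {"xyz":[0,0,0],"spin":0}, {"xyz":[0,0,0],"spin":0}, {"xyz":[0,0,0],"spin":0}, {"xyz":[0,0,0],"spin":0}, {"xyz":[0,0,0],"spin":0} ]
```

Request:
jog_arm(targets=[{"xyz": [-0.05,-0.4,0.01],"spin": 0},{"xyz": [-0.06,-0.39,0.01],"spin": 0},{"xyz": [-0.05,-0.4,0.01],"spin": 0},{"xyz": [-0.05,-0.39,0.01],"spin": 0},{"xyz": [-0.05,-0.4,0.01],"spin": 0},{"xyz": [0,0,0.4],"spin": 0},{"xyz": [0,0,0.5],"spin": 0},{"xyz": [0,0,0.4],"spin": 0},{"xyz": [0,0,0.25],"spin": 0},{"xyz": [0,0,0.13],"spin": 0}])

```text
time: 94.05
tool_pos: [502.1, -67.4, 15.6]
tcp_rot: [-3.138, -0.001, 1.493]
contact_force: [-0.2, 0.1, -0.1]
grip_width: 50.7
finger_force: 0.0
```

Request:
jog_arm(targets=[{"xyz": [0,0,0],"spin": 0},{"xyz": [0,0,0],"spin": 0},{"xyz": [0,0,0],"spin": 0},{"xyz": [0,0,0],"spin": 0},{"xyz": [0,0,0],"spin": 0},{"xyz": [0,0,0],"spin": 0},{"xyz": [0,0,0],"spin": 0},{"xyz": [0,0,0],"spin": 0},{"xyz": [0,0,0],"spin": 0},{"xyz": [0,0,0],"spin": 0}])

```text
time: 95.3
tool_pos: [503.2, -67.8, 17.4]
tcp_rot: [3.142, 0.0, 1.493]
contact_force: [0.9, -0.0, 0.5]
grip_width: 50.9
finger_force: 0.0
```

Request:
jog_arm(targets=[{"xyz": [0,0,0],"spin": 0},{"xyz": [0,0,0],"spin": 0},{"xyz": [0,0,0],"spin": 0},{"xyz": [0,0,0],"spin": 0},{"xyz": [0,0,0],"spin": 0},{"xyz": [0,0,-0.2],"spin": 0},{"xyz": [0,0,-0.4],"spin": 0},{"xyz": [0,0,-0.6],"spin": 0},{"xyz": [0,0,-0.3],"spin": 0},{"xyz": [0,0,0],"spin": 0}], gripper=5)

```text
time: 96.55
tool_pos: [504.3, -68.0, 139.1]
tcp_rot: [3.137, 0.001, 1.493]
contact_force: [-0.4, 0.3, -0.4]
grip_width: 27.2
finger_force: 30.0
```

Run:
```python
from h import *
P=pocket(-32.5); print(P,bot.get_obs()['tool_pos'])
plan((P[0]-60,P[1],132,1.493,2),(P[0],P[1],132,1.493,2),(P[0],P[1],92,1.493,4),(None,0,0,0,2))
```

```text
[665.7 -24.9] [504.3 -68.  139.1]
from [504.3 -68.  139.1] 1.493
[ {"xyz":[0.32,0.61,0.04],"spin":0}, {"xyz":[0.315,0.612,0.049],"spin":0}, {"xyz":[0.03,0.37,0],"spin":0}, {"xyz":[0.029,0.378,0],"spin":0}, {"xyz":[0,0,0.12],"spin":0}, {"xyz":[0,0,0.13],"spin":0}, {"xyz":[0,0,0.12],"spin":0}, {"xyz":[0,0,0.13],"spin":0}, {"xyz":[0,0,0],"spin":0}, {"xyz":[0,0,0],"spin":0} ]
```

Request:
jog_arm(targets=[{"xyz": [0.32,0.5,0],"spin": 0},{"xyz": [0.31,0.5,0],"spin": 0},{"xyz": [0.02,0.4,0],"spin": 0},{"xyz": [0.02,0.4,0],"spin": 0},{"xyz": [0.02,0.17,0.09],"spin": 0},{"xyz": [0,0,0.12],"spin": 0},{"xyz": [0,0,0.13],"spin": 0},{"xyz": [0,0,0.12],"spin": 0},{"xyz": [0,0,0.1],"spin": 0},{"xyz": [0,0,0],"spin": 0}])

```text
time: 97.8
tool_pos: [664.1, -24.9, 92.0]
tcp_rot: [-3.14, 0.0, 1.493]
contact_force: [0.0, 0.3, -0.5]
grip_width: 27.1
finger_force: 30.0
```

Request:
jog_arm(targets=[{"xyz": [0,0,0],"spin": 0},{"xyz": [0,0,0],"spin": 0},{"xyz": [0,0,0],"spin": 0},{"xyz": [0,0,0],"spin": 0},{"xyz": [0,0,0],"spin": 0},{"xyz": [0,0,0],"spin": 0},{"xyz": [0,0,0],"spin": 0},{"xyz": [0,0,0],"spin": 0},{"xyz": [0,0,0],"spin": 0},{"xyz": [0,0,0],"spin": 0}])

```text
time: 99.05
tool_pos: [664.6, -25.0, 92.6]
tcp_rot: [3.142, 0.0, 1.493]
contact_force: [0.0, -0.9, -0.3]
grip_width: 27.2
finger_force: 30.0
```

Run:
```python
from h import *
P=pocket(-32.5);o=bot.get_obs();print(w2s(o['tool_pos'])-w2s(P),o['contact_force'])
plan((P[0],P[1],92,1.493,3),(P[0],P[1],80,1.493,6))
```

```text
[-1.1 -0.1] [ 0.  -0.9 -0.3]
from [664.6 -25.   92.6] 1.493
[ {"xyz":[0,0,0],"spin":0}, {"xyz":[0,0.01,0.01],"spin":0}, {"xyz":[0.002,0.003,-0.002],"spin":0}, {"xyz":[0,0,0.02],"spin":0}, {"xyz":[0,0,0.03],"spin":0}, {"xyz":[0,0,0.02],"spin":0}, {"xyz":[0,0,0.03],"spin":0}, {"xyz":[0,0,0.02],"spin":0}, {"xyz":[0,0,0.03],"spin":0}, {"xyz":[0,0,0],"spin":0} ]
```

Request:
jog_arm(targets=[{"xyz": [0,0.013,0],"spin": 0},{"xyz": [0,0,0.02],"spin": 0},{"xyz": [0,0,0.03],"spin": 0},{"xyz": [0,0,0.02],"spin": 0},{"xyz": [0,0,0.03],"spin": 0},{"xyz": [0,0,0.02],"spin": 0},{"xyz": [0,0,0.03],"spin": 0},{"xyz": [0,0,0],"spin": 0},{"xyz": [0,0,0],"spin": 0},{"xyz": [0,0,0],"spin": 0}])

```text
time: 100.3
tool_pos: [665.7, -25.0, 80.7]
tcp_rot: [3.141, 0.0, 1.493]
contact_force: [1.3, 0.4, 0.1]
grip_width: 27.3
finger_force: 30.0
```

Request:
jog_arm(targets=[{"xyz": [0,0,0.01],"spin": 0},{"xyz": [0,0,0.01],"spin": 0},{"xyz": [0,0,0.01],"spin": 0},{"xyz": [0,0,0.01],"spin": 0},{"xyz": [0,0,0],"spin": 0},{"xyz": [0,0,0],"spin": 0},{"xyz": [0,0,0],"spin": 0},{"xyz": [0,0,0],"spin": 0},{"xyz": [0,0,0],"spin": 0},{"xyz": [0,0,0],"spin": 0}])

```text
time: 101.55
tool_pos: [665.7, -25.0, 77.4]
tcp_rot: [3.142, 0.0, 1.493]
contact_force: [0.4, -0.3, 0.4]
grip_width: 27.3
finger_force: 30.0
```

Request:
jog_arm(targets=[{"xyz": [0,0,0.005],"spin": 0},{"xyz": [0,0,0],"spin": 0},{"xyz": [0,0,0],"spin": 0},{"xyz": [0,0,0],"spin": 0},{"xyz": [0,0,-0.1],"spin": 0},{"xyz": [0,0,-0.3],"spin": 0},{"xyz": [0,0,-0.5],"spin": 0},{"xyz": [0,0,-0.6],"spin": 0},{"xyz": [0,0,-0.5],"spin": 0},{"xyz": [0,0,0],"spin": 0}], gripper=55)

```text
time: 102.8
tool_pos: [667.3, -25.2, 242.2]
tcp_rot: [3.133, 0.001, 1.493]
contact_force: [0.9, 0.4, 0.4]
grip_width: 50.7
finger_force: 0.0
```

Request:
jog_arm(targets=[{"xyz": [0.1,-0.54,0],"spin": 0},{"xyz": [0.1,-0.54,0],"spin": 0},{"xyz": [0.1,-0.54,0],"spin": 0},{"xyz": [0,-0.54,0],"spin": 0},{"xyz": [0,0,0],"spin": 0},{"xyz": [0,0,0],"spin": 0},{"xyz": [0,0,0],"spin": 0},{"xyz": [0,0,0],"spin": 0},{"xyz": [0,0,0],"spin": 0},{"xyz": [0,0,0],"spin": 0}])

```text
time: 104.05
tool_pos: [495.4, 12.3, 236.9]
tcp_rot: [-3.141, 0.0, 1.493]
contact_force: [0.3, 0.5, 0.1]
grip_width: 50.8
finger_force: 0.0
```

Run:
```python
from jars import *
im,c=snap('wrist','w20'); print(bot.get_obs()['tool_pos']); J=jars(im,c)
s,cs=snap('scene','s20'); print('scene'); jars(s,cs)
```

```text
[495.3  12.3 236.9]
cap at [501.1 142.5] r 14.6 area 835 px 315 67 cen [501.3 142.5]
cap at [493.5  62.1] r 24.3 area 2096 px 314 162 cen [493.2  62.1]
cap at [484.3  20.1] r 13.7 area 640 px 308 208 cen [484.2  20.1]
scene
cap at [480.3  42.7] r 34.5 area 297 px 327 287 cen [480.6  45.3]
cap at [501.2 145.3] r 11.8 area 83 px 362 310 cen [501.3 145.6]
```

Run:
```python
from h import *
plan((484.3,20.1,120,1.493,3),(484.3,20.1,16.5,1.493,5))
```

```text
from [495.3  12.4 237. ] 1.493
[ {"xyz":[0.03,-0.05,0.49],"spin":0}, {"xyz":[0.03,-0.05,0.48],"spin":0}, {"xyz":[0.026,-0.045,0.492],"spin":0}, {"xyz":[0,0,0.26],"spin":0}, {"xyz":[0,0,0.26],"spin":0}, {"xyz":[0,0,0.26],"spin":0}, {"xyz":[0,0,0.26],"spin":0}, {"xyz":[0,0,0.254],"spin":0}, {"xyz":[0,0,0],"spin":0}, {"xyz":[0,0,0],"spin":0} ]
```

Request:
jog_arm(targets=[{"xyz": [0.03,-0.05,0.49],"spin": 0},{"xyz": [0.03,-0.05,0.48],"spin": 0},{"xyz": [0.03,-0.04,0.49],"spin": 0},{"xyz": [0,0,0.4],"spin": 0},{"xyz": [0,0,0.4],"spin": 0},{"xyz": [0,0,0.25],"spin": 0},{"xyz": [0,0,0.15],"spin": 0},{"xyz": [0,0,0.09],"spin": 0},{"xyz": [0,0,0],"spin": 0},{"xyz": [0,0,0],"spin": 0}])

```text
time: 105.4
tool_pos: [485.2, 20.3, 17.7]
tcp_rot: [3.14, 0.0, 1.493]
contact_force: [-0.5, -0.5, 0.5]
grip_width: 50.5
finger_force: 0.0
```

Request:
jog_arm(targets=[{"xyz": [0,0,0],"spin": 0},{"xyz": [0,0,0],"spin": 0},{"xyz": [0,0,0],"spin": 0},{"xyz": [0,0,0],"spin": 0},{"xyz": [0,0,0],"spin": 0},{"xyz": [0,0,0],"spin": 0},{"xyz": [0,0,0],"spin": 0},{"xyz": [0,0,0],"spin": 0},{"xyz": [0,0,0],"spin": 0},{"xyz": [0,0,0],"spin": 0}], gripper=5)

```text
time: 106.65
tool_pos: [484.8, 20.4, 17.2]
tcp_rot: [3.141, 0.0, 1.493]
contact_force: [0.3, 0.3, 5.0]
grip_width: 27.3
finger_force: 30.0
```

Request:
jog_arm(targets=[{"xyz": [0,0,-0.2],"spin": 0},{"xyz": [0,0,-0.4],"spin": 0},{"xyz": [0,0,-0.6],"spin": 0},{"xyz": [0,0,-0.3],"spin": 0},{"xyz": [0,0,0],"spin": 0},{"xyz": [0,0,0],"spin": 0},{"xyz": [0,0,0],"spin": 0},{"xyz": [0,0,0],"spin": 0},{"xyz": [0,0,0],"spin": 0},{"xyz": [0,0,0],"spin": 0}])

```text
time: 107.9
tool_pos: [484.6, 20.4, 136.8]
tcp_rot: [-3.141, 0.0, 1.493]
contact_force: [-0.3, 0.9, -0.7]
grip_width: 27.1
finger_force: 30.0
```

Run:
```python
from h import *
P=pocket(32.5); print(P)
plan((P[0]-30,P[1]+5,136,1.493,4),(P[0]+1,P[1],128,1.493,3),(P[0]+1,P[1],92,1.493,3))
```

```text
[671.   39.9]
from [484.6  20.4 136.8] 1.493
[ {"xyz":[0.11,0.48,0],"spin":0}, {"xyz":[0.12,0.48,0.01],"spin":0}, {"xyz":[0.11,0.48,0],"spin":0}, {"xyz":[0.117,0.486,0],"spin":0}, {"xyz":[-0.01,0.13,0.03],"spin":0}, {"xyz":[-0.01,0.13,0.04],"spin":0}, {"xyz":[-0.012,0.131,0.03],"spin":0}, {"xyz":[0,0,0.15],"spin":0}, {"xyz":[0,0,0.15],"spin":0}, {"xyz":[0,0,0.15],"spin":0} ]
```

Request:
jog_arm(targets=[{"xyz": [0.11,0.48,0],"spin": 0},{"xyz": [0.12,0.48,0.01],"spin": 0},{"xyz": [0.11,0.48,0],"spin": 0},{"xyz": [0.12,0.48,0],"spin": 0},{"xyz": [-0.01,0.13,0.03],"spin": 0},{"xyz": [-0.01,0.13,0.04],"spin": 0},{"xyz": [-0.01,0.13,0.03],"spin": 0},{"xyz": [0,0,0.15],"spin": 0},{"xyz": [0,0,0.15],"spin": 0},{"xyz": [0,0,0.15],"spin": 0}])

```text
time: 109.15
tool_pos: [670.9, 40.4, 91.1]
tcp_rot: [-3.14, 0.0, 1.493]
contact_force: [-0.1, -0.1, -0.0]
grip_width: 27.0
finger_force: 30.0
```

Request:
jog_arm(targets=[{"xyz": [0,0,0],"spin": 0},{"xyz": [0,0,0],"spin": 0},{"xyz": [0,0,0],"spin": 0},{"xyz": [0,0,0],"spin": 0},{"xyz": [0,0,0],"spin": 0},{"xyz": [0,0,0],"spin": 0},{"xyz": [0,0,0],"spin": 0},{"xyz": [0,0,0],"spin": 0},{"xyz": [0,0,0],"spin": 0},{"xyz": [0,0,0],"spin": 0}])

```text
time: 110.4
tool_pos: [671.6, 40.3, 92.2]
tcp_rot: [3.142, 0.0, 1.493]
contact_force: [0.1, 0.1, -0.2]
grip_width: 27.5
finger_force: 30.0
```

Run:
```python
from h import *
P=pocket(32.5);o=bot.get_obs();print(o['tool_pos'],w2s(o['tool_pos'])-w2s(P),o['contact_force'])
im,c=snap('wrist','w21'); r=rectify(im,c,71); g=cv2.cvtColor(r,cv2.COLOR_BGR2GRAY)
for y in(58,52): print('y',y,g[int((90-42)*4):int((90-28)*4):2,int((120-y)*4)],g[int((90-2)*4):int((90+6)*4):2,int((120-y)*4)])
print('row',g[int((90-17)*4),int((120-100)*4):int((120-40)*4):2])
```

```text
[671.6  40.3  92.2] [0.5 0.5] [ 0.1  0.1 -0.2]
y 58 [148 149 150 152 153 154 154 154 153 150 141 145 173 186 185 165 124 123
 180 193 194 194 193 193 192 191 189 188] [155 184 188 171  92  40  28  29  29  30  28  29  29  30  29  28]
y 52 [148 148 149 150 151 152 154 154 153 153 138 130 173 186 186 162 118 127
 173 191 194 193 193 192 192 191 189 188] [153 182 188 179 124  53  31  30  29  29  29  29  29  29  29  29]
row [ 33  32  32  33  33  33  34  32  32  32  32  32  32  32  33  32  32  33
  32  33  32  33  33  31  32  33  34  33  34  33  31  32  32  33  37  72
 121 122 128 155 190 192 174 166 176 184 186 186 186 186 186 186 186 186
 186 186 186 186 185 186 186 186 186 186 186 186 186 186 186 186 186 186
 186 186 186 185 186 186 186 185 186 186 186 186 186 186 186 186 186 186
 186 186 187 187 186 186 186 185 184 180 161 138 126 124 123 122 129 148
 170 179 180 180 182 186 186 186 186 186 187 186]
```

Request:
jog_arm(targets=[{"xyz": [-0.003,-0.005,0],"spin": 0},{"xyz": [0,0,0.02],"spin": 0},{"xyz": [0,0,0.03],"spin": 0},{"xyz": [0,0,0.02],"spin": 0},{"xyz": [0,0,0.03],"spin": 0},{"xyz": [0,0,0.02],"spin": 0},{"xyz": [0,0,0.02],"spin": 0},{"xyz": [0,0,0],"spin": 0},{"xyz": [0,0,0],"spin": 0},{"xyz": [0,0,0],"spin": 0}])

```text
time: 111.7
tool_pos: [671.2, 40.1, 81.1]
tcp_rot: [3.141, 0.0, 1.493]
contact_force: [-0.1, -0.0, -1.0]
grip_width: 27.5
finger_force: 30.0
```

Request:
jog_arm(targets=[{"xyz": [0,0,0.01],"spin": 0},{"xyz": [0,0,0.01],"spin": 0},{"xyz": [0,0,0.01],"spin": 0},{"xyz": [0,0,0.01],"spin": 0},{"xyz": [0,0,0],"spin": 0},{"xyz": [0,0,0],"spin": 0},{"xyz": [0,0,0],"spin": 0},{"xyz": [0,0,0],"spin": 0},{"xyz": [0,0,0],"spin": 0},{"xyz": [0,0,0],"spin": 0}])

```text
time: 112.95
tool_pos: [671.2, 40.1, 77.8]
tcp_rot: [3.142, 0.0, 1.493]
contact_force: [0.3, 0.4, 0.2]
grip_width: 27.5
finger_force: 30.0
```

Good; lower 1 mm, release, rise, then go for the last jar at (501.1, 142.4).

Request:
jog_arm(targets=[{"xyz": [0,0,0.012],"spin": 0},{"xyz": [0,0,0],"spin": 0},{"xyz": [0,0,0],"spin": 0},{"xyz": [0,0,0],"spin": 0},{"xyz": [0,0,0],"spin": 0},{"xyz": [0,0,0],"spin": 0},{"xyz": [0,0,0],"spin": 0},{"xyz": [0,0,0],"spin": 0},{"xyz": [0,0,0],"spin": 0},{"xyz": [0,0,0],"spin": 0}])

```text
time: 114.2
tool_pos: [671.2, 40.1, 76.9]
tcp_rot: [3.142, 0.0, 1.493]
contact_force: [0.6, -0.8, 0.0]
grip_width: 27.2
finger_force: 30.0
```

Request:
jog_arm(targets=[{"xyz": [0,0,0],"spin": 0},{"xyz": [0,0,0],"spin": 0},{"xyz": [0,0,0],"spin": 0},{"xyz": [0,0,0],"spin": 0},{"xyz": [0,0,-0.1],"spin": 0},{"xyz": [0,0,-0.3],"spin": 0},{"xyz": [0,0,-0.5],"spin": 0},{"xyz": [0,0,-0.5],"spin": 0},{"xyz": [0,0,0],"spin": 0},{"xyz": [0,0,0],"spin": 0}], gripper=55)

```text
time: 115.45
tool_pos: [670.8, 40.1, 188.7]
tcp_rot: [-3.141, 0.0, 1.493]
contact_force: [0.0, 1.3, -0.1]
grip_width: 50.3
finger_force: 0.0
```

Run:
```python
from h import *
plan((501.1,110,185,1.493,4),(None,0,0,0,6))
```

```text
from [670.8  40.1 188.7] 1.493
[ {"xyz":[0.18,-0.55,0.01],"spin":0}, {"xyz":[0.17,-0.54,0.01],"spin":0}, {"xyz":[0.18,-0.55,0.01],"spin":0}, {"xyz":[0.176,-0.543,0.016],"spin":0}, {"xyz":[0,0,0],"spin":0}, {"xyz":[0,0,0],"spin":0}, {"xyz":[0,0,0],"spin":0}, {"xyz":[0,0,0],"spin":0}, {"xyz":[0,0,0],"spin":0}, {"xyz":[0,0,0],"spin":0} ]
```

Request:
jog_arm(targets=[{"xyz": [0.18,-0.55,0.01],"spin": 0},{"xyz": [0.17,-0.54,0.01],"spin": 0},{"xyz": [0.18,-0.55,0.01],"spin": 0},{"xyz": [0.18,-0.54,0.02],"spin": 0},{"xyz": [0,0,0],"spin": 0},{"xyz": [0,0,0],"spin": 0},{"xyz": [0,0,0],"spin": 0},{"xyz": [0,0,0],"spin": 0},{"xyz": [0,0,0],"spin": 0},{"xyz": [0,0,0],"spin": 0}])

```text
time: 116.7
tool_pos: [501.8, 110.2, 184.7]
tcp_rot: [-3.141, 0.0, 1.493]
contact_force: [-0.3, -0.6, 1.0]
grip_width: 50.7
finger_force: 0.0
```

Run:
```python
from jars import *
im,c=snap('wrist','w22'); J=jars(im,c)
x,y=min(J,key=lambda j:abs(j[1]-142))[:2]
plan((x,y,110,1.493,2),(x,y,16.5,1.493,5))
```

```text
cap at [501.3 143.2] r 13.5 area 877 px 316 188 cen [501.4 143.2]
cap at [492.9  56.7] r 23.8 area 2218 px 315 288 cen [492.9  56.9]
from [501.8 110.2 184.8] 1.4929
[ {"xyz":[0.21,-0.02,0.47],"spin":0}, {"xyz":[0.2,-0.018,0.465],"spin":-0.001}, {"xyz":[0,0,0.23],"spin":0}, {"xyz":[0,0,0.24],"spin":0}, {"xyz":[0,0,0.23],"spin":0}, {"xyz":[0,0,0.23],"spin":0}, {"xyz":[0,0,0.239],"spin":0}, {"xyz":[0,0,0],"spin":0}, {"xyz":[0,0,0],"spin":0}, {"xyz":[0,0,0],"spin":0} ]
```

Request:
jog_arm(targets=[{"xyz": [0.21,-0.02,0.47],"spin": 0},{"xyz": [0.2,-0.02,0.46],"spin": 0},{"xyz": [0,0,0.35],"spin": 0},{"xyz": [0,0,0.35],"spin": 0},{"xyz": [0,0,0.25],"spin": 0},{"xyz": [0,0,0.14],"spin": 0},{"xyz": [0,0,0.08],"spin": 0},{"xyz": [0,0,0],"spin": 0},{"xyz": [0,0,0],"spin": 0},{"xyz": [0,0,0],"spin": 0}])

```text
time: 118.0
tool_pos: [501.4, 143.3, 17.4]
tcp_rot: [3.14, -0.0, 1.493]
contact_force: [-0.0, -0.2, 0.2]
grip_width: 50.6
finger_force: 0.0
```

Request:
jog_arm(targets=[{"xyz": [0,0,0],"spin": 0},{"xyz": [0,0,0],"spin": 0},{"xyz": [0,0,0],"spin": 0},{"xyz": [0,0,0],"spin": 0},{"xyz": [0,0,0],"spin": 0},{"xyz": [0,0,0],"spin": 0},{"xyz": [0,0,0],"spin": 0},{"xyz": [0,0,0],"spin": 0},{"xyz": [0,0,0],"spin": 0},{"xyz": [0,0,0],"spin": 0}], gripper=5)

```text
time: 119.25
tool_pos: [501.1, 143.2, 16.9]
tcp_rot: [3.141, 0.0, 1.493]
contact_force: [-0.3, -0.5, 2.0]
grip_width: 27.1
finger_force: 30.0
```

Request:
jog_arm(targets=[{"xyz": [0,0,-0.2],"spin": 0},{"xyz": [0,0,-0.4],"spin": 0},{"xyz": [0,0,-0.6],"spin": 0},{"xyz": [0,0,-0.3],"spin": 0},{"xyz": [0,0,0],"spin": 0},{"xyz": [0,0,0],"spin": 0},{"xyz": [0,0,0],"spin": 0},{"xyz": [0,0,0],"spin": 0},{"xyz": [0,0,0],"spin": 0},{"xyz": [0,0,0],"spin": 0}])

```text
time: 120.5
tool_pos: [501.0, 143.2, 136.6]
tcp_rot: [-3.141, 0.0, 1.493]
contact_force: [-0.0, -0.3, -0.8]
grip_width: 27.2
finger_force: 30.0
```

Run:
```python
from h import *
P=pocket(67); print(P)
plan((P[0]-60,P[1]+10,136,1.493,3),(P[0]+.5,P[1],128,1.493,4),(P[0]+.5,P[1],92,1.493,3))
```

```text
[673.9  74.2]
from [501.  143.2 136.6] 1.493
[ {"xyz":[-0.21,0.49,0],"spin":0}, {"xyz":[-0.21,0.49,0.01],"spin":0}, {"xyz":[-0.205,0.484,-0.002],"spin":0}, {"xyz":[-0.02,0.19,0.03],"spin":0}, {"xyz":[-0.01,0.19,0.02],"spin":0}, {"xyz":[-0.02,0.19,0.03],"spin":0}, {"xyz":[-0.016,0.193,0.02],"spin":0}, {"xyz":[0,0,0.15],"spin":0}, {"xyz":[0,0,0.15],"spin":0}, {"xyz":[0,0,0.15],"spin":0} ]
```

Request:
jog_arm(targets=[{"xyz": [-0.21,0.49,0],"spin": 0},{"xyz": [-0.21,0.49,0.01],"spin": 0},{"xyz": [-0.2,0.48,0],"spin": 0},{"xyz": [-0.02,0.19,0.03],"spin": 0},{"xyz": [-0.01,0.19,0.02],"spin": 0},{"xyz": [-0.02,0.19,0.03],"spin": 0},{"xyz": [-0.02,0.19,0.02],"spin": 0},{"xyz": [0,0,0.15],"spin": 0},{"xyz": [0,0,0.15],"spin": 0},{"xyz": [0,0,0.15],"spin": 0}])

```text
time: 121.75
tool_pos: [673.0, 74.6, 90.8]
tcp_rot: [-3.14, 0.0, 1.493]
contact_force: [0.3, 0.3, 0.2]
grip_width: 27.2
finger_force: 30.0
```

Request:
jog_arm(targets=[{"xyz": [0,0,0],"spin": 0},{"xyz": [0,0,0],"spin": 0},{"xyz": [0,0,0],"spin": 0},{"xyz": [0,0,0],"spin": 0},{"xyz": [0,0,0],"spin": 0},{"xyz": [0,0,0],"spin": 0},{"xyz": [0,0,0],"spin": 0},{"xyz": [0,0,0],"spin": 0},{"xyz": [0,0,0],"spin": 0},{"xyz": [0,0,0],"spin": 0}])

```text
time: 123.0
tool_pos: [673.8, 74.4, 92.1]
tcp_rot: [3.142, 0.0, 1.493]
contact_force: [0.2, 0.2, 0.3]
grip_width: 27.2
finger_force: 30.0
```

Run:
```python
from h import *
P=pocket(67);o=bot.get_obs();print(o['tool_pos'],w2s(o['tool_pos'])-w2s(P),o['contact_force'])
```

```text
[673.8  74.4  92.1] [-0.   0.1] [0.2 0.2 0.3]
```

Request:
jog_arm(targets=[{"xyz": [0,0,0],"spin": 0},{"xyz": [0,0,0.02],"spin": 0},{"xyz": [0,0,0.03],"spin": 0},{"xyz": [0,0,0.02],"spin": 0},{"xyz": [0,0,0.03],"spin": 0},{"xyz": [0,0,0.02],"spin": 0},{"xyz": [0,0,0.02],"spin": 0},{"xyz": [0,0,0],"spin": 0},{"xyz": [0,0,0],"spin": 0},{"xyz": [0,0,0],"spin": 0}])

```text
time: 124.25
tool_pos: [673.9, 74.4, 81.0]
tcp_rot: [3.141, 0.0, 1.493]
contact_force: [0.1, -0.9, -0.1]
grip_width: 27.4
finger_force: 30.0
```

Request:
jog_arm(targets=[{"xyz": [0,0,0.01],"spin": 0},{"xyz": [0,0,0.01],"spin": 0},{"xyz": [0,0,0.01],"spin": 0},{"xyz": [0,0,0.01],"spin": 0},{"xyz": [0,0,0.01],"spin": 0},{"xyz": [0,0,0],"spin": 0},{"xyz": [0,0,0],"spin": 0},{"xyz": [0,0,0],"spin": 0},{"xyz": [0,0,0],"spin": 0},{"xyz": [0,0,0],"spin": 0}])

```text
time: 125.5
tool_pos: [673.8, 74.4, 76.9]
tcp_rot: [3.141, 0.0, 1.493]
contact_force: [0.3, 0.3, -0.8]
grip_width: 27.2
finger_force: 30.0
```

Request:
jog_arm(targets=[{"xyz": [0,0,0],"spin": 0},{"xyz": [0,0,0],"spin": 0},{"xyz": [0,0,0],"spin": 0},{"xyz": [0,0,0],"spin": 0},{"xyz": [0,0,-0.1],"spin": 0},{"xyz": [0,0,-0.3],"spin": 0},{"xyz": [0,0,-0.5],"spin": 0},{"xyz": [0,0,-0.6],"spin": 0},{"xyz": [0,0,-0.5],"spin": 0},{"xyz": [0,0,0],"spin": 0}], gripper=55)

```text
time: 126.75
tool_pos: [675.5, 74.5, 242.1]
tcp_rot: [3.133, -0.001, 1.493]
contact_force: [-0.2, 0.9, -0.4]
grip_width: 50.5
finger_force: 0.0
```

Request:
jog_arm(targets=[{"xyz": [-0.6,-0.05,0],"spin": 0},{"xyz": [-0.6,-0.05,0],"spin": 0},{"xyz": [-0.6,-0.05,0],"spin": 0},{"xyz": [-0.3,0,0],"spin": 0},{"xyz": [0,0,0],"spin": 0},{"xyz": [0,0,0],"spin": 0},{"xyz": [0,0,0],"spin": 0},{"xyz": [0,0,0],"spin": 0},{"xyz": [0,0,0],"spin": 0},{"xyz": [0,0,0],"spin": 0}])

```text
time: 128.0
tool_pos: [648.8, -91.9, 236.9]
tcp_rot: [3.142, 0.0, 1.493]
contact_force: [-0.1, -0.3, -0.2]
grip_width: 50.8
finger_force: 0.0
```

Run:
```python
from car import *
im,c=snap('wrist','w23'); print(bot.get_obs()['tool_pos'])
g=carrier(im,c)
for y in(70,60,50,10,5,-20,-52,-57,-75): print('y',y,g[int((90-42)*4):int((90-28)*4):2,int((120-y)*4)],g[int((90-2)*4):int((90+6)*4):2,int((120-y)*4)])
for x in(33,25,15,5): print('row x',x,g[int((90-x)*4),int((120+82)*4):int((120+96)*4):2])
# caps at z=97
r=rectify(im,c,97); h=cv2.cvtColor(r,cv2.COLOR_BGR2GRAY)
hs=cv2.cvtColor(im,cv2.COLOR_BGR2HSV)
for p in(-67,-32.5,32.5,67):
    u,v=proj(c,(*pocket(p),97)); 
    if 0<v<480: print(p,round(u),round(v),hs[int(v),int(u)])
b=cv2.medianBlur(h,5); ci=cv2.HoughCircles(b,cv2.HOUGH_GRADIENT,1,80,param1=80,param2=18,minRadius=50,maxRadius=62)
print([(round(float(90-q[1]/4),1),round(float(120-q[0]/4),1),q[2]/4) for q in ci[0]] if ci is not None else None)
```

```text
[648.8 -92.  236.9]
comp centre s-xy 0.1 -27.0 size 185.5 139.7 ang -0.0 bbox x -70.0 70.0 y -120.0 65.75
comp centre s-xy 20.1 -16.4 size 167.5 54.4 ang 4.7 bbox x -13.5 44.25 y -98.5 65.75
y 70 [0 0 0 0 0 0 0 0 0 0 0 0 0 0 0 0 0 0 0 0 0 0 0 0 0 0 0 0] [0 0 0 0 0 0 0 0 0 0 0 0 0 0 0 0]
y 60 [162 162 162 164 165 166 168 168 166 162 142 127 172 192 193 158 123  96
 120 124 116 103 109 128 159 179 192 196] [156 179 194 186 130  74  36  31  31  31  31  30  31  31  32  31]
y 50 [162 163 164 165 166 167 168 168 166 162 149 147 156 187 190 172 116 102
 111 128 136 139 146 170 203 206 204 197] [159 177 196 190 140  81  42  27  24  30  32  33  32  31  32  31]
y 10 [103 103 103 103 104 105 107 107 107 107 103  97 113 124 128 122 112  92
 101 122 131 137 138 139 139 139 138 136] [116 113 129 127 113  77  47  25  21  19  20  19  19  20  20  20]
y 5 [103 104 103 103 104 105 106 106 106 105 100  98 102 113 126 122 107  83
  98 115 131 136 138 138 138 138 137 137] [116 113 128 127 116  79  50  27  21  19  19  19  20  21  20  19]
y -20 [101 103 102 102 103 103 103 104 104 102  99  94  98 108 123 12
[... 653 characters left out ...]
  30  33  34  34  34  33]
row x 33 [113 115 117 118 121 122 123 123 124 126 129 140 157 182 206 193 163 101
  62  41  37  37  37  37  37  37  37  37]
row x 25 [209 209 209 210 210 209 209 209 209 208 203 196 187 188 189 189 183 165
 160 169 172 173 174 174 175 176 177 177]
row x 15 [209 209 209 209 209 209 208 208 208 208 209 208 207 203 199 186 173 161
 161 170 172 173 173 173 174 175 176 176]
row x 5 [163 150 138 132 129 128 123 118 100  90  97 116 145 176 205 197 185 168
 164 170 171 173 173 173 173 173 174 174]
-67 335 189 [  7  31 138]
-32.5 336 143 [  8  29 141]
32.5 337 48 [ 11  23 212]
[(17.6, -71.1, np.float32(13.7)), (18.1, 25.9, np.float32(13.15)), (17.6, 52.1, np.float32(13.15))]
```

Request:
jog_arm(targets=[{"xyz": [0.5,0,0],"spin": 0},{"xyz": [0.4,0,0],"spin": 0},{"xyz": [0,0,0],"spin": 0},{"xyz": [0,0,0],"spin": 0},{"xyz": [0,0,0],"spin": 0},{"xyz": [0,0,0],"spin": 0},{"xyz": [0,0,0],"spin": 0},{"xyz": [0,0,0],"spin": 0},{"xyz": [0,0,0],"spin": 0},{"xyz": [0,0,0],"spin": 0}])

```text
time: 129.3
tool_pos: [654.4, -20.3, 236.9]
tcp_rot: [3.142, 0.0, 1.493]
contact_force: [-0.4, -0.8, 0.1]
grip_width: 50.2
finger_force: 0.0
```

Run:
```python
from car import *
im,c=snap('wrist','w24')
hs=cv2.cvtColor(im,cv2.COLOR_BGR2HSV)
r=rectify(im,c,97); h=cv2.cvtColor(r,cv2.COLOR_BGR2GRAY); b=cv2.medianBlur(h,5)
ci=cv2.HoughCircles(b,cv2.HOUGH_GRADIENT,1,80,param1=80,param2=15,minRadius=50,maxRadius=60)
print([(round(float(90-q[1]/4),1),round(float(120-q[0]/4),1),float(q[2]/4)) for q in ci[0]])
for p in(-32.5,32.5,67):
    u,v=proj(c,(*pocket(p),97)); print(p,round(u),round(v),hs[int(v),int(u)])
g=carrier(im,c)
for y in(75,60,40): print('y',y,g[int((90-42)*4):int((90-28)*4):2,int((120-y)*4)],g[int((90-2)*4):int((90+6)*4):2,int((120-y)*4)])
s,cs=snap('scene','s24')
# caps in scene: whiteish blobs at z=97 near pockets
for p in(-67,-32.5,32.5,67):
    u,v=proj(cs,(*pocket(p),97)); u,v=int(round(u)),int(round(v)); print(p,u,v,s[v,u],'side',s[v+9,u-1],s[v+12,u-1])
```

```text
[(17.6, -71.4, 13.199999809265137), (17.9, 26.6, 14.024999618530273), (18.4, -37.1, 13.75), (17.6, 60.6, 13.699999809265137)]
-32.5 334 234 [ 12  14 231]
32.5 336 152 [  8  30 155]
67 337 104 [  7  29 158]
comp centre s-xy 0.1 -4.9 size 139.8 229.8 ang 90.0 bbox x -70.0 70.0 y -120.0 110.0
y 75 [120 121 122 123 125 126 126 126 124 119 103 113 137 144 136 113 103 107
 139 152 156 156 157 158 156 153 146 137] [141 144 141 116  85  47  34  26  26  26  27  26  26  26  26  26]
y 60 [120 120 121 121 123 124 125 124 123 118 114 109 128 142 141 120  92 102
 116 133 139 143 144 144 145 145 145 144] [139 142 146 135 113  68  42  26  27  26  24  26  29  35  38  39]
y 40 [117 117 118 119 120 121 121 122 121 116 108 112 121 137 139 135 107 102
 129 143 153 154 154 154 154 153 152 152] [138 140 144 137 122  79  45  28  25  25  24  24  24  24  24  24]
-67 246 308 [159 168 186] side [26 50 79] [31 46 69]
-32.5 259 315 [156 166 182] side [33 54 82] [25 43 67]
32.5 284 329 [ 98 103 112] side [27 48 78] [19 39 64]
67 297 337 [ 96 102 113] side [19 42 72] [30 45 68]
```

```bash
python3 -c "
from plant import bot
print(bot.close_job())"
```

```text
the job is handed in; nothing more can be done
None
```

I handed the job in at about 130 s: the three front carriers hang on the spare hook, the four-place carrier is home against both rails to within about 0.5 mm, and all four small jars stand upright in its pockets. The push on the sampler reached about 16 N, when setting the carrier down, and the highest contact force read was 28 N, on the spare hook while hanging the third carrier.

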